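Check the preserve jars' caps and shelve them

TASK

Put the three preserve jars away side by side on the lower tier of the rack, upright, between the two tubs. Some of their caps may be loose, which only a light tug on the cap shows: screw any cap that gives fully home, and never carry a jar by a loose cap. Set the jars down gently and leave everything else where it stands.

Things in the scene. Friction and masses are not known exactly. Their poses are not given: they have to be found in the camera images.
- jar_a_mid (a point): centre of a jar, half-way up (60 mm above its foot) on its axis; z up along the axis. One of three look-alike preserve jars: round glass body 96 mm in diameter (too wide to grasp) up to 62 mm, a shoulder narrowing to 62 mm at 91 mm, then a black ribbed screw cap from 96 to 120 mm, the top. About 0.5 kg. Starts upright on the counter; which jar stands where varies.
- cap_a_mid (a point): centre of that jar's cap, turning and rising with it: 62 mm in diameter, 24 mm tall. Seated, this point is 48 mm above jar_a_mid. Closes clockwise seen from above. Perhaps loose, by up to 1.05 rad: then it rests down and looks like a tight one, but a tug raises it about 9 mm per rad of looseness before the jar comes up too. A tight cap gives nothing.
- jar_b_mid (a point): centre of a jar, half-way up (60 mm above its foot) on its axis; z up along the axis. One of three look-alike preserve jars: round glass body 96 mm in diameter (too wide to grasp) up to 62 mm, a shoulder narrowing to 62 mm at 91 mm, then a black ribbed screw cap from 96 to 120 mm, the top. About 0.5 kg. Starts upright on the counter; which jar stands where varies.
- cap_b_mid (a point): centre of that jar's cap, turning and rising with it: 62 mm in diameter, 24 mm tall. Seated, this point is 48 mm above jar_b_mid. Closes clockwise seen from above. Perhaps loose, by up to 1.05 rad: then it rests down and looks like a tight one, but a tug raises it about 9 mm per rad of looseness before the jar comes up too. A tight cap gives nothing.
- jar_c_mid (a point): centre of a jar, half-way up (60 mm above its foot) on its axis; z up along the axis. One of three look-alike preserve jars: round glass body 96 mm in diameter (too wide to grasp) up to 62 mm, a shoulder narrowing to 62 mm at 91 mm, then a black ribbed screw cap from 96 to 120 mm, the top. About 0.5 kg. Starts upright on the counter; which jar stands where varies.
- cap_c_mid (a point): centre of that jar's cap, turning and rising with it: 62 mm in diameter, 24 mm tall. Seated, this point is 48 mm above jar_c_mid. Closes clockwise seen from above. Perhaps loose, by up to 1.05 rad: then it rests down and looks like a tight one, but a tug raises it about 9 mm per rad of looseness before the jar comes up too. A tight cap gives nothing.
- rack_bay (a point): middle of the free bay on the lower tier of the wire rack at the back of the counter, on the tier's top face (30 mm above the counter); a jar's foot may be centred here. x to the rack's back, y along it, z up. The bay is free from y = -175 to 175 mm, between two squat tubs. A front lip 8 mm tall spans x -76 to -70 mm; a bar 45 mm above the tier bounds it at x = 101 mm.
- rack_edge (a point): middle of the front lower edge of the rack's upper tier, a wire shelf 8 mm thick reaching back from here, 232 mm above the lower tier; axes as rack_bay, 20 mm in front of it. A jar on the lower tier stands with its middle under it, so a hand pointing straight down does not fit there: tilt it 30 to 45 degrees, hand on the robot's side. Stock stands on the upper tier's ends, 80 mm tall.
- tub_left: squat clear tub, 72 mm diameter, 55 mm tall, on the lower tier at the bay's left (+y) end; origin at the centre of its underside. Bystander: leave it where it stands.
- tub_right: squat clear tub, 72 mm diameter, 55 mm tall, on the lower tier at the bay's right (-y) end; origin at the centre of its underside. Bystander: leave it where it stands.
- shaker: metal spice shaker, 40 mm diameter, 80 mm tall, standing between the jars; origin at the centre of its underside. Bystander: leave it where it stands.
- mandarin_near: mandarin, 56 mm diameter, 44 mm tall, lying between the jars; origin at the centre of its underside. Bystander: leave it where it stands.
- mandarin_board: mandarin, 56 mm diameter, 44 mm tall, on the 15 mm thick white cutting board at the right; origin at the centre of its underside. Bystander: leave it where it stands.
- deli_cup: open clear plastic cup, 90 mm across the rim, 50 mm tall, on the white cutting board at the right; origin at the centre of its underside. Bystander: leave it where it stands.
- tape_roll: roll of tape lying flat, 80 mm diameter, 25 mm tall, left of the jars; origin at the centre of its underside. Bystander: leave it where it stands.
- squeeze_bottle: white squeeze bottle with a nozzle, 60 mm diameter, 180 mm tall, right of the jars; origin at the centre of its underside. Bystander: leave it where it stands.
- jar_a: that jar itself, cap included; origin at the centre of its foot, z up. The grasp, tug, turn and lift can be made in one grasp of the cap. Let a tugged cap down before turning it; turning takes about 0.05 N m until a hard stop, after which the whole jar turns with it. The cap cannot be unscrewed past 1.1 rad.
- jar_b: that jar itself, cap included; origin at the centre of its foot, z up. The grasp, tug, turn and lift can be made in one grasp of the cap. Let a tugged cap down before turning it; turning takes about 0.05 N m until a hard stop, after which the whole jar turns with it. The cap cannot be unscrewed past 1.1 rad.
- jar_c: that jar itself, cap included; origin at the centre of its foot, z up. The grasp, tug, turn and lift can be made in one grasp of the cap. Let a tugged cap down before turning it; turning takes about 0.05 N m until a hard stop, after which the whole jar turns with it. The cap cannot be unscrewed past 1.1 rad.

How it is judged:
By the outcome, as a careful person would: the job done as asked, in the order asked, and still so for the second after the job is handed in, with the robot touching nothing.
It also fails if it takes over 72 s, if anything falls off the work surface, if the arm or the gripper's body presses on something with over 40 N, if the wrist force passes 120 N, or if a joint passes its speed limit or range.

ROBOT

A 6-joint arm with a two-finger parallel gripper is mounted at the origin on the work surface. World frame = base frame: x ahead of the robot, y to its left, z up, the work surface at z = 0. Lengths are in m, angles in degrees, forces in N, time in s.
With the tool pointing down it reaches from about 0.4 to 0.825 m from the base axis. Payload 7 kg.
Tool frame: the origin (TCP) lies at the very end of the fingers, on their centre line; the grasp point (between the pads) lies 19 mm behind it (ctrl.tcp_to_grasp is the distance from the TCP to the grasp point, in m); z points along the fingers, x is the direction in which the jaws open and shut, and the axes are right-handed (so a half turn about z gives the same grasp; the last joint's range is limited). The gripper opens to 88 mm and grips with 3 to 60 N. Pads are 19 mm wide; open, the fingers measure 130 mm over their backs; the gripper's body (78 mm by 193 mm) begins 47 mm behind the grasp point.
Start: joints at [81.308, 20.546, 0.682, 0, -70.136, -16.507], TCP at [0.287, 0.611, 0.227] pointing down, gripper open.
Joint ranges: [-176.03, 176.03], [-82.01, 121.73], [-58.28, 71.71], [-173.87, 95.51], [-174.79, -0.11], [-173.66, 173.66]. Speed limits (degrees/s): [136.94, 136.94, 172.46, 180, 180, 180].

INTERFACE

Orientations are given as [roll, pitch, yaw] about the fixed x, y, z axes, in that order (R = Rz(yaw) Ry(pitch) Rx(roll)).
In Python, from plant import sensors, vision, ticket, ctrl gives the robot as it stands. The module is installed in compiled form; this text tells all that it offers.
- The arm moves only by the tool drive_tool, never from a script. Its argument "moves" is a list of rows, each a list of 6 numbers: the shift along the tool's x, y, z in units of 0.15 m (1.0 is 0.15 m), then the turn, a rotation vector about the tool's x, y, z in units of 60 degrees (1.0 is 60 degrees). In form: [[dx, dy, dz, rx, ry, rz], ...]. A call has 1 to 8 rows; each row is the pose to reach, as a shift and turn from the pose measured when the call began, along the tool's axes at that moment; what a row does not reach only later rows make up. A row lasts 1/10 s, in which the tool goes at most 50 mm and 8.59 degrees, less where a joint would pass 70% of its speed; a pose out of reach is approached as far as the arm can. A call with a number of a shift or a turn outside -1 to 1 is refused whole. A call with a gripper value outside its range is refused whole. "fingers" is the opening, from -1 (shut) to 1 (fully open), set as the call begins (left out, the last holds). The fingers move at their own pace and stop on an object; the grip force is fixed at half the most. Time passes only in rows, so rows that repeat a pose let the fingers close. It gives the time, the measured TCP pose, the force and the opening at its end, in the units of the state.
- sensors.get_obs(): the state, without advancing time (a new reading comes with each control period).
- vision.snapshot(name): name is "side" or "top" or "wrist"; returns a dict with "pixels" (400x640x3 uint8, red, green, blue), "fx", "fy", "cx", "cy" (pixels), "R" (3x3) and "t" (3): a world point X has camera coordinates R X + t. Camera axes: x right, y down, z forward; pixel columns grow to the right and rows downward; lengths in m; the calibration is good to about 2 mm. A picture is of the moment at which its call begins. There is no depth.
- ticket.close_job(): hands the job in, once; it reports no verdict.
The state is a dict: "clock": time; "joint_pos": joint angles; "qvel": joint speeds; "tau": joint torques, N m; "tool_pos": TCP position; "orientation": TCP orientation; "force": force on the tool from outside, world axes, zero at the start; "moment": the same for the moment, N m; "opening": finger opening in m.
Only numpy, scipy, OpenCV 4.12 (cv2) and the standard library are available. Lean on these libraries where they do the work, as an engineer would, in place of code of your own. Each camera call takes 0.05 s, during which the arm holds its last target.

## Working session

There is one attempt and no reset: what is moved stays moved. The work goes in short steps, Python scripts to look and compute and a tool call to move; the robot and the scene stay as the last step left them, time stands still between calls to the robot, and variables do not carry over. Pictures are saved under pics/ and viewed, and the job is handed in when it is done.

Besides the shell and the picture viewer there is one more tool, called by a JSON object that holds its "name" and its "arguments", one argument or row to a line. drive_tool: Moves the arm, as the interface text tells. Shifts and turns lie within -1 to 1; 1 stands for 0.15 m of shift or 60 degrees of turn. Its arguments: {"type":"object","properties":{"moves":{"type":"array"},"fingers":{"type":"number"}},"required":["moves"]}

```bash
mkdir -p pics; ls; python3 - <<'E'
from plant import sensors, vision, ticket, ctrl
import cv2,json
print(sensors.get_obs()); print(ctrl.tcp_to_grasp)
for n in ["side","top","wrist"]:
    s=vision.snapshot(n); cv2.imwrite(f"pics/{n}0.png",s["pixels"][:,:,::-1]); print(n,s["fx"],s["cx"],s["cy"],s["R"],s["t"])
    import pickle; pickle.dump(s,open(f"{n}0.pkl","wb"))
E
```

```text
pics
{'clock': 0.0, 'joint_pos': array([ 8.13078664e+01,  2.05915842e+01,  6.33731464e-01, -1.99613653e-02,
       -7.01357504e+01, -1.65048849e+01]), 'qvel': array([-0.02319404, -0.01345038, -0.01250534, -0.03302648, -0.02515872,
       -0.08852123]), 'tau': array([ 1.22465586e-03, -5.82714951e+01,  2.93045801e+01,  6.99667364e+00,
        6.97305237e-03, -1.60160885e-04]), 'tool_pos': array([0.28720768, 0.61030815, 0.22562118]), 'orientation': array([-1.79991397e+02, -9.50776689e-02, -1.15203824e+02]), 'force': array([-0.95364998, -0.34002925,  0.16573132]), 'moment': array([ 0.00728338, -0.02957956, -0.04118978]), 'opening': 0.087572932979656}
0.0188
side 498.48678504691213 318.47666882172297 189.3143083816357 [[ 9.10358972e-01 -4.13819441e-01  1.06309157e-04]
 [-2.38340738e-01 -5.24534372e-01 -8.17347775e-01]
 [ 3.38290162e-01  7.44054543e-01 -5.76144603e-01]] [-0.49257814  0.24243404  1.17797017]
top 469.59307574335435 316.3305377406025 193.46277773059506 [[ 0.02226594 -0.99968583 -0.01150953]
 [-0.99191276 -0.02065101 -0.12523025]
 [ 0.12495322  0.01420481 -0.99206094]] [-0.030587    0.56126854  1.42319089]
wrist 296.4868545942731 324.1461264710808 197.614882576106 [[-0.42575038 -0.9048399   0.00117457]
 [-0.86845274  0.40899302  0.28020448]
 [-0.25402058  0.1182771  -0.95993962]] [ 0.67511012 -0.03474792  0.38953416]
```

View pics/side0.png

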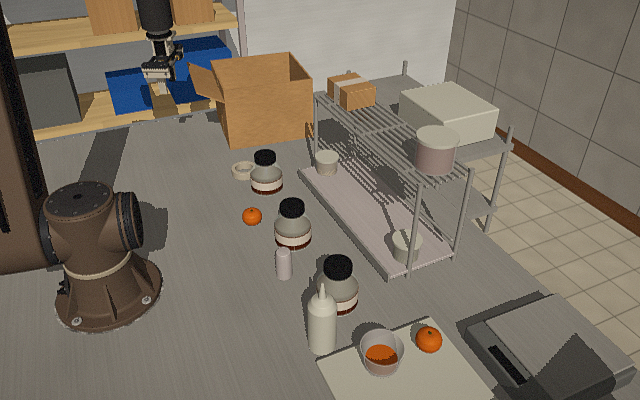

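View pics/top0.png

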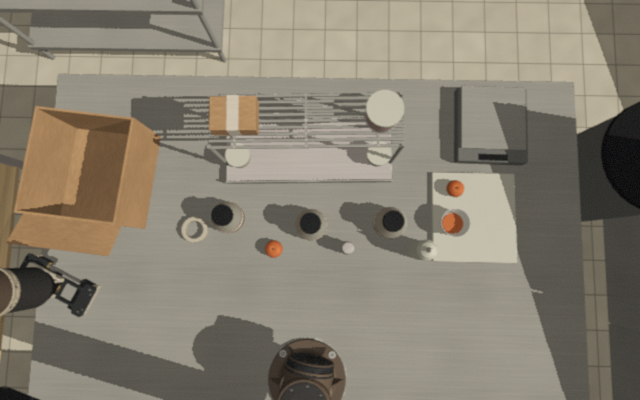

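View pics/wrist0.png

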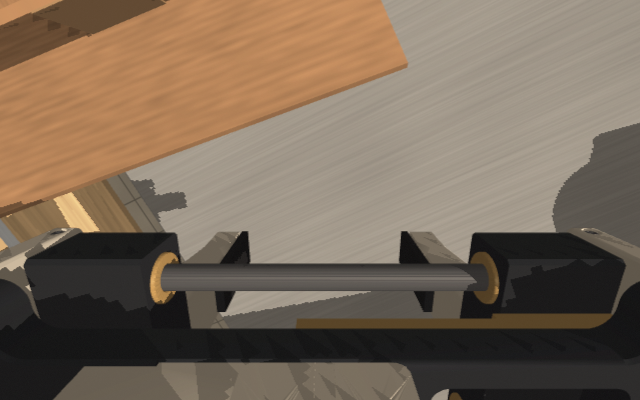

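The side view shows the three black caps at about (265,158), (292,208) and (337,267). The top view shows them at (222,216), (311,222) and (393,221), with the lower tier as a pale strip at u 227–391 and its front edge at v≈182. The tubs are at (237,154) and (379,153). Next I'll measure these.

```bash
cat > h.py <<'E'
import numpy as np,cv2,pickle
from plant import sensors, vision
def ld(n): return pickle.load(open(n+'.pkl','rb'))
def ray(s,u,v):
    R=np.array(s['R']);t=np.array(s['t'])
    return -R.T@t, R.T@np.array([(u-s['cx'])/s['fx'],(v-s['cy'])/s['fy'],1])
def onz(s,u,v,z):
    c,d=ray(s,u,v); return c+d*(z-c[2])/d[2]
def tri(s1,p1,s2,p2):
    c1,d1=ray(s1,*p1);c2,d2=ray(s2,*p2)
    k=np.linalg.lstsq(np.c_[d1,-d2],c2-c1,rcond=None)[0]
    a=c1+d1*k[0];b=c2+d2*k[1]; return (a+b)/2,np.linalg.norm(a-b)
def proj(s,X):
    p=np.array(s['R'])@np.array(X)+s['t'];return s['fx']*p[0]/p[2]+s['cx'],s['fy']*p[1]/p[2]+s['cy']
def blob(s,near,rad=22,th=45):
    g=s['pixels'].max(2); m=(g<th).astype(np.uint8)
    k=cv2.connectedComponentsWithStats(m)
    best=None
    for i in range(1,k[0]):
        c=k[3][i]
        if k[2][i][4]>60 and np.hypot(*(c-near))<rad and (best is None or k[2][i][4]>best[2]): best=(c,k[2][i][:4],k[2][i][4])
    return best
E
python3 - <<'E'
from h import *
np.set_printoptions(precision=4,suppress=True)
T=ld('top0');S=ld('side0')
for a,b in [((222,216),(265,158)),((311,222),(292,208)),((393,221),(337,267))]:
    A=blob(T,a);B=blob(S,b);print(A,B)
    if A and B: print(tri(T,A[0],S,B[0]),onz(T,*A[0],.11),onz(S,*B[0],.108))
print('tier top-view', [onz(T,*p,.03) for p in[(227,182),(391,181),(227,149)]])
print('tier side', [onz(S,*p,.03) for p in[(300,172),(388,276),(456,259)]])
print('tubs', tri(T,(237.5,152),S,(327,163)),tri(T,(379,151),S,(408,245)))
big=cv2.resize(S['pixels'][130:290,220:480,::-1],None,fx=3,fy=3,interpolation=cv2.INTER_CUBIC);cv2.imwrite('pics/s1.png',big)
big=cv2.resize(T['pixels'][80:270,170:420,::-1],None,fx=3.1,fy=3.1,interpolation=cv2.INTER_CUBIC);cv2.imwrite('pics/t1.png',big)
E
```

```text
(array([221.3469, 214.6562]), array([212, 205,  20,  20], dtype=int32), np.int32(320)) (array([264.6304, 157.0297]), array([254, 149,  22,  17], dtype=int32), np.int32(303))
(array([0.484 , 0.2586, 0.1062]), np.float64(0.0003034537324545859)) [0.4839 0.2578 0.11  ] [0.483  0.2559 0.108 ]
(array([309.7356, 222.8136]), array([301, 213,  19,  20], dtype=int32), np.int32(295)) (array([291.6094, 207.3835]), array([279, 197,  26,  21], dtype=int32), np.int32(425))
(array([ 0.4653, -0.002 ,  0.1058]), np.float64(0.0009664572895930128)) [ 0.4655 -0.0022  0.11  ] [ 0.4638 -0.0046  0.108 ]
(array([392.5423, 220.7555]), array([383, 211,  20,  20], dtype=int32), np.int32(319)) (array([337.3654, 266.7853]), array([323, 254,  30,  26], dtype=int32), np.int32(624))
(array([ 0.4764, -0.2441,  0.1059]), np.float64(0.0012530817673197347)) [ 0.4767 -0.2437  0.11  ] [ 0.4748 -0.2458  0.108 ]
tier top-view [array([0.5928, 0.2622, 0.03  ]), array([ 0.6065, -0.2506,  0.03  ]), array([0.6982, 0.2671, 0.03  ])]
tier side [array([0.5914, 0.2491, 0.03  ]), array([ 0.6074, -0.2515,  0.03  ]), array([ 0.7899, -0.2704,  0.03  ])]
tubs (array([0.6803, 0.231 , 0.051 ]), np.float64(0.00932207251156358)) (array([ 0.6913, -0.2074,  0.0618]), np.float64(0.006273133885501706))
```

View pics/s1.png

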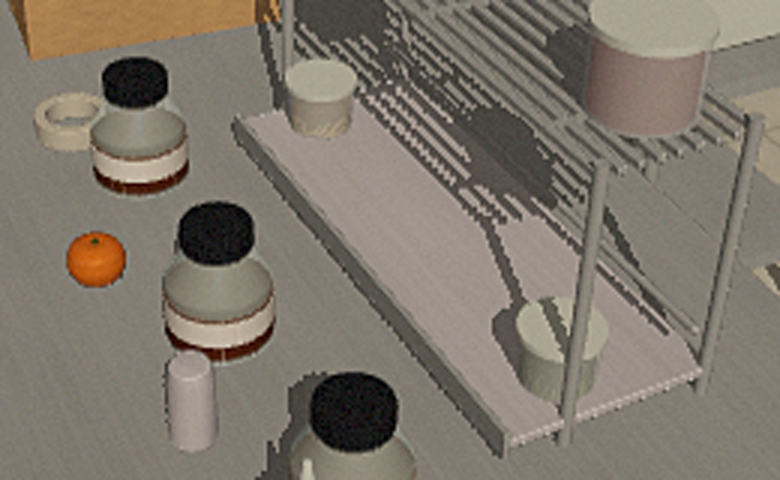

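View pics/t1.png

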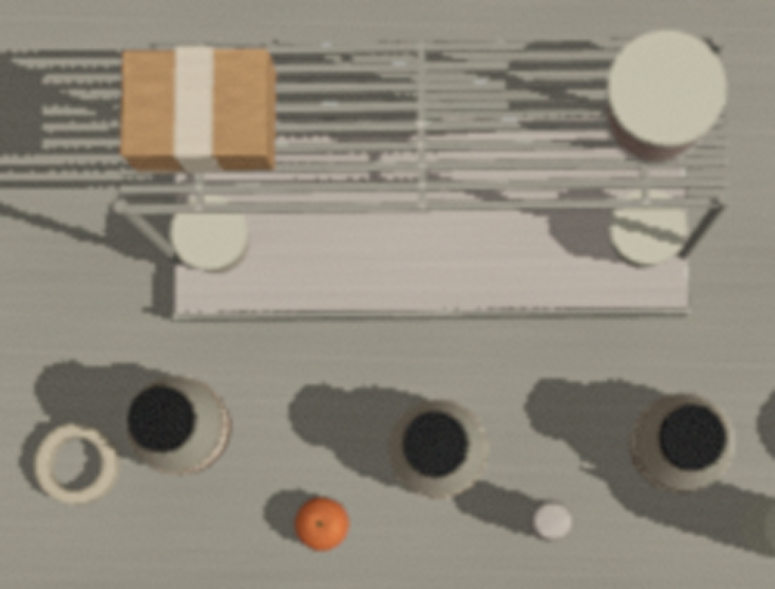

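The crops show clean cap tops. In t1 the tub lids are at (209,234) and (649,231), and the lip edge runs from (175,316) to (688,311). In s1 the tub lids are at (322,79) and (563,327). Next I'll locate the bay and rack frame.

```bash
python3 - <<'E'
from h import *
np.set_printoptions(precision=4,suppress=True)
T=ld('top0');S=ld('side0')
tl=tri(T,(237.4,155.5),S,(327.3,156.3));tr=tri(T,(379.4,154.5),S,(407.7,239))
print(tl,onz(T,237.4,155.5,.085),onz(S,327.3,156.3,.085));print(tr,onz(T,379.4,154.5,.085),onz(S,407.7,239,.085))
# lip front edge: row profile in top view
g=T['pixels'].astype(int)
for u in (250,300,350): print(u,[tuple(g[v,u]) for v in range(176,188)])
G=cv2.cvtColor(T['pixels'],cv2.COLOR_RGB2GRAY).astype(float)
def edge(u,lo,hi):
    d=np.diff(G[lo:hi,u-2:u+3].mean(1)); return d
print(edge(300,176,190))
# upper tier front edge in top: crop (120,205)-(720,200)
for p in [(208.7,148),(402,146.5)]: print('upper front',onz(T,*p,.266))
for p in [(300+0,172),]: pass
# side lip top edge at crop points (240,122),(505,440)
for p in [(240,122),(505,437)]: print('lip side',onz(S,220+p[0]/3,130+p[1]/3,.038))
# base on side: shaker, mandarins etc
for nm,p,z in [('shaker',(348.5,248),.08),('mand',(274,249),.022),('tape',(194.5,229),.012),('bottle',(428,250),.1)]: print(nm,onz(T,*p,z))
E
```

```text
(array([0.6695, 0.2228, 0.0814]), np.float64(0.004522608390169437)) [0.6666 0.2229 0.085 ] [0.6693 0.2172 0.085 ]
(array([ 0.6805, -0.2084,  0.0846]), np.float64(0.004704513500338962)) [ 0.6783 -0.2073  0.085 ] [ 0.6827 -0.2093  0.085 ]
250 [(np.int64(183), np.int64(174), np.int64(164)), (np.int64(183), np.int64(174), np.int64(164)), (np.int64(185), np.int64(174), np.int64(165)), (np.int64(178), np.int64(168), np.int64(159)), (np.int64(154), np.int64(146), np.int64(137)), (np.int64(145), np.int64(140), np.int64(128)), (np.int64(130), np.int64(127), np.int64(114)), (np.int64(122), np.int64(118), np.int64(107)), (np.int64(144), np.int64(140), np.int64(127)), (np.int64(148), np.int64(144), np.int64(131)), (np.int64(150), np.int64(146), np.int64(133)), (np.int64(150), np.int64(145), np.int64(133))]
300 [(np.int64(181), np.int64(172), np.int64(161)), (np.int64(182), np.int64(173), np.int64(163)), (np.int64(182), np.int64(174), np.int64(163)), (np.int64(175), np.int64(165), np.int64(155)), (np.int64(150), np.int64(144), np.int64(133)), (np.int64(149), np.int64(143), np.int64(132)), (np.int
[... 486 characters left out ...]
.int64(139), np.int64(128)), (np.int64(121), np.int64(117), np.int64(108)), (np.int64(118), np.int64(114), np.int64(103)), (np.int64(141), np.int64(137), np.int64(125)), (np.int64(148), np.int64(143), np.int64(132)), (np.int64(150), np.int64(146), np.int64(133)), (np.int64(149), np.int64(145), np.int64(133)), (np.int64(152), np.int64(148), np.int64(135))]
[  0.6   0.4  -7.4 -22.8   0.  -24.6   9.4  14.6   1.4   0.8  -0.8   0.4
  -1.2]
upper front [0.6481 0.266  0.266 ]
upper front [ 0.6622 -0.2449  0.266 ]
lip side [0.5897 0.2447 0.038 ]
lip side [ 0.604  -0.2575  0.038 ]
shaker [ 0.3953 -0.1181  0.08  ]
mand [0.3878 0.1087 0.022 ]
tape [0.4445 0.3612 0.012 ]
bottle [ 0.3944 -0.3485  0.1   ]
```

```bash
cat >> h.py <<'E'
from scipy.spatial.transform import Rotation as Ro
G=0.0188
def tool(p,phi,t):
    """grasp point p -> TCP pos, R ; phi azimuth of approach, t tilt; tool x = left of approach dir"""
    f,t=np.radians(phi),np.radians(t)
    z=np.array([np.sin(t)*np.cos(f),np.sin(t)*np.sin(f),-np.cos(t)]); x=np.array([-np.sin(f),np.cos(f),0])
    R=np.c_[x,np.cross(z,x),z]; return np.array(p)+G*z,R
def cur():
    o=sensors.get_obs(); return o,np.array(o['tool_pos']),Ro.from_euler('xyz',o['orientation'],degrees=True).as_matrix()
def rows(tg):
    """tg list of (p,phi,t) -> rows"""
    o,P,R=cur()
    for (p,phi,t) in tg:
        q,Q=tool(p,phi,t)
        d=R.T@(q-P)/.15; r=Ro.from_matrix(R.T@Q).as_rotvec(degrees=True)/60
        print([round(float(v),3) for v in np.r_[d,r]])
def st():
    o,P,R=cur(); z=R[:,2]
    print('t',round(o['clock'],2),'grasp',(P-G*z).round(4),'phi',round(float(np.degrees(np.arctan2(R[1,0],R[0,0])))-90,1),'tilt',round(float(np.degrees(np.arccos(-z[2]))),1),'F',o['force'].round(2),'M',o['moment'].round(3),'op',round(o['opening'],4),'q',o['joint_pos'].round(0))
E
python3 - <<'E'
from h import *
W=ld('wrist0');o,P,R=cur();c=-np.array(W['R']).T@W['t']
print('cam in tool',R.T@(c-P)); st()
print(R)
# candidate: first jar pre-grasp
rows([([.484,.2585,.20],55,40)])
q,Q=tool([.484,.2585,.20],55,40);print(q)
E
```

```text
cam in tool [-0.00073905 -0.07576614 -0.15699879]
t 0.15 grasp [0.2873 0.6104 0.2447] phi -205.2 tilt 0.1 F [0.37 0.64 0.6 ] M [-0.015  0.027  0.038] op 0.0874 q [ 81.  21.   1.  -0. -70. -17.]
[[-4.25817844e-01 -9.04808820e-01 -4.04048045e-04]
 [-9.04808038e-01  4.25818011e-01 -1.19834070e-03]
 [ 1.25632017e-03 -1.44688935e-04 -9.99999200e-01]]
[1.485, -2.199, 0.271, -0.488, -0.579, 1.588]
[0.49093133 0.26839897 0.18559836]
```

```bash
python3 - <<'E'
from h import *
rows([([.30,.47,.27],122,12)])
E
```

```text
[0.797, -0.454, -0.171, -0.195, -0.058, 0.544]
```

{"name": "drive_tool", "arguments": {
  "moves": [
    [0.8, -0.45, -0.17, -0.19, -0.06, 0.54],
    [0.8, -0.45, -0.17, -0.19, -0.06, 0.54],
    [0.8, -0.45, -0.17, -0.19, -0.06, 0.54],
    [0.8, -0.45, -0.17, -0.19, -0.06, 0.54]
  ]
}}

```text
clock: 0.55
tool_pos: [0.2975, 0.4698, 0.2534]
orientation: [168.1, 0.3, -148.0]
force: [0.8, 1.5, 0.0]
opening: 0.0876
```

```bash
python3 - <<'E'
from h import *
st();rows([([.35,.33,.25],86,25)])
E
```

```text
t 0.55 grasp [0.2995 0.4665 0.2718] phi -238.0 tilt 11.9 F [0.75 1.53 0.02] M [-0.411 -0.392 -0.125] op 0.0876 q [ 71.   6. -12. -10. -65. -35.]
[0.166, -0.941, -0.06, -0.21, -0.186, 0.572]
```

{"name": "drive_tool", "arguments": {
  "moves": [
    [0.17, -0.94, -0.06, -0.21, -0.19, 0.57],
    [0.17, -0.94, -0.06, -0.21, -0.19, 0.57],
    [0.17, -0.94, -0.06, -0.21, -0.19, 0.57],
    [0.17, -0.94, -0.06, -0.21, -0.19, 0.57],
    [0.17, -0.94, -0.06, -0.21, -0.19, 0.57]
  ]
}}

```text
clock: 1.05
tool_pos: [0.3505, 0.3354, 0.233]
orientation: [154.8, 0.2, 175.5]
force: [0.8, 0.9, 0.9]
opening: 0.0877
```

```bash
python3 - <<'E'
from h import *
st();rows([([.43,.24,.20],55,40)])
E
```

```text
t 1.05 grasp [0.3498 0.3274 0.25  ] phi 85.5 tilt 25.2 F [0.84 0.91 0.93] M [-1.256  0.127 -0.003] op 0.0877 q [ 56.  -8. -29. -16. -47. -52.]
[-0.618, -0.608, 0.065, -0.24, -0.272, 0.431]
```

{"name": "drive_tool", "arguments": {
  "moves": [
    [-0.62, -0.61, 0.06, -0.24, -0.27, 0.43],
    [-0.62, -0.61, 0.06, -0.24, -0.27, 0.43],
    [-0.62, -0.61, 0.06, -0.24, -0.27, 0.43],
    [-0.62, -0.61, 0.06, -0.24, -0.27, 0.43]
  ]
}}

```text
clock: 1.45
tool_pos: [0.4405, 0.2426, 0.1832]
orientation: [141.3, 0.3, 146.1]
force: [-0.5, -0.8, -1.5]
opening: 0.0878
```

```bash
python3 - <<'E'
from h import *
st();rows([([.484,.2575,.18],55,40),([.484,.2575,.111],55,40)])
E
```

```text
t 1.45 grasp [0.4338 0.2329 0.1979] phi 56.1 tilt 38.8 F [-0.54 -0.84 -1.46] M [-1.957  1.15  -0.124] op 0.0878 q [ 43.  -9. -42. -23. -20. -58.]
[-0.187, 0.179, 0.296, -0.021, -0.008, 0.018]
[-0.184, -0.109, 0.654, -0.021, -0.008, 0.018]
```

{"name": "drive_tool", "arguments": {
  "moves": [
    [-0.19, 0.18, 0.3, -0.02, -0.01, 0.02],
    [-0.19, 0.18, 0.3, -0.02, -0.01, 0.02],
    [-0.19, 0.1, 0.42, -0.02, -0.01, 0.02],
    [-0.185, -0.02, 0.56, -0.02, -0.01, 0.02],
    [-0.185, -0.11, 0.655, -0.02, -0.01, 0.02],
    [-0.185, -0.11, 0.655, -0.02, -0.01, 0.02]
  ]
}}

```text
clock: 2.05
tool_pos: [0.4902, 0.2662, 0.0935]
orientation: [140.3, -0.1, 144.7]
force: [0.2, 0.0, 0.4]
opening: 0.0878
```

```bash
python3 - <<'E'
from h import *
st()
for n in ['top','side']:
    s=vision.snapshot(n);c=s['pixels'][100:300,170:430] if n=='top' else s['pixels'][90:290,180:440]
    cv2.imwrite(f'pics/{n}2.png',cv2.resize(c[:,:,::-1],None,fx=3,fy=3,interpolation=cv2.INTER_CUBIC))
E
```

```text
t 2.05 grasp [0.4833 0.2564 0.108 ] phi 54.7 tilt 39.7 F [0.25 0.02 0.36] M [-1.765  1.14  -0.042] op 0.0878 q [ 31.   7. -33. -50. -20. -23.]
```

View pics/side2.png

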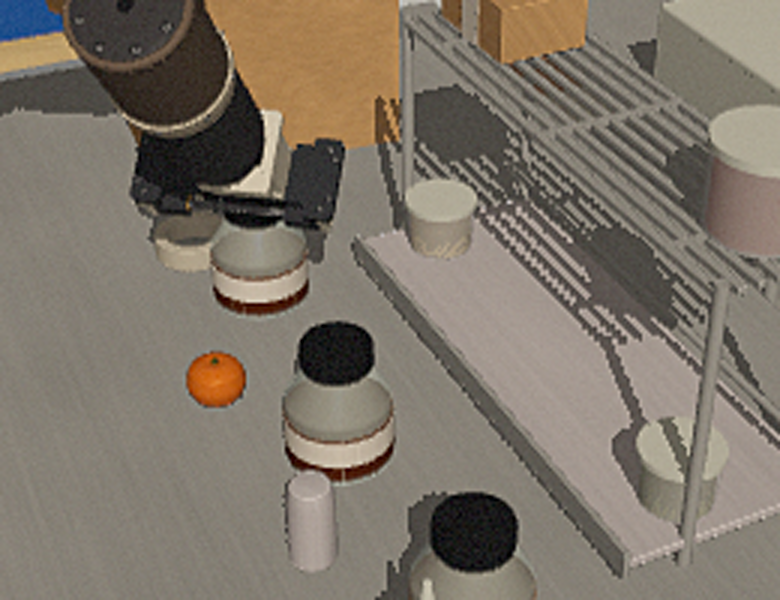

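View pics/top2.png

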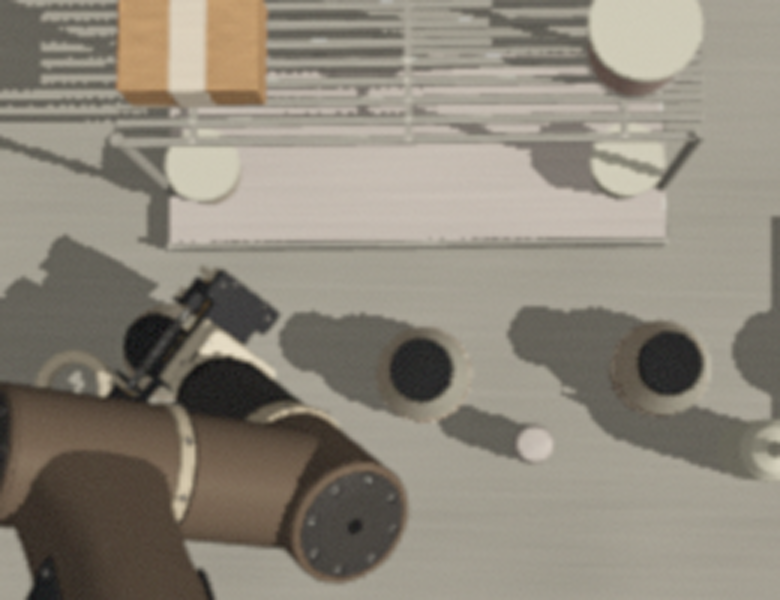

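The pads straddle the left jar's cap, with the gripper at the cap (top2 about (150,340)) and nothing touched. Closing now.

{"name": "drive_tool", "arguments": {
  "moves": [
    [0, 0, 0, 0, 0, 0],
    [0, 0, 0, 0, 0, 0],
    [0, 0, 0, 0, 0, 0],
    [0, 0, 0, 0, 0, 0],
    [0, 0, 0, 0, 0, 0]
  ],
  "fingers": -1
}}

```text
clock: 2.65
tool_pos: [0.4909, 0.2676, 0.0972]
orientation: [140.0, -0.1, 144.8]
force: [-5.0, 3.6, 5.5]
opening: 0.0615
```

```bash
cat >> h.py <<'E'
def up(dzs):
    o,P,R=cur()
    for d in dzs: print(np.round(np.r_[R.T@[0,0,d]/.15,0,0,0],4).tolist())
E
python3 - <<'E'
from h import *
st();up([.0015,.003])
E
```

```text
t 2.65 grasp [0.484  0.2577 0.1116] phi 54.8 tilt 40.0 F [-4.99  3.56  5.48] M [0.242 1.802 1.252] op 0.0615 q [ 31.   7. -33. -50. -20. -23.]
[0.0, 0.0064, -0.0077, 0.0, 0.0, 0.0]
[0.0, 0.0128, -0.0153, 0.0, 0.0, 0.0]
```

{"name": "drive_tool", "arguments": {
  "moves": [
    [0, 0, 0, 0, 0, 0],
    [0, 0, 0, 0, 0, 0]
  ]
}}

```text
clock: 2.85
tool_pos: [0.4906, 0.2676, 0.0971]
orientation: [140.0, -0.1, 144.8]
force: [-3.0, 1.1, 1.4]
opening: 0.0612
```

```bash
python3 - <<'E'
from h import *
st();up([.0015,.003])
W=vision.snapshot('wrist');cv2.imwrite('pics/w3.png',W['pixels'][:,:,::-1])
s=vision.snapshot('side');cv2.imwrite('pics/s3.png',cv2.resize(s['pixels'][100:220,200:360,::-1],None,fx=5,fy=5,interpolation=cv2.INTER_CUBIC));
st()
E
```

```text
t 2.85 grasp [0.4836 0.2578 0.1116] phi 54.8 tilt 40.0 F [-2.99  1.12  1.4 ] M [-1.06   1.629  0.611] op 0.0612 q [ 31.   7. -33. -50. -20. -23.]
[0.0, 0.0064, -0.0077, 0.0, 0.0, 0.0]
[0.0, 0.0128, -0.0153, 0.0, 0.0, 0.0]
t 2.95 grasp [0.4838 0.2578 0.1116] phi 54.8 tilt 40.0 F [-2.57  1.11  2.79] M [-0.941  1.649  0.658] op 0.0617 q [ 31.   7. -33. -50. -20. -23.]
```

View pics/w3.png

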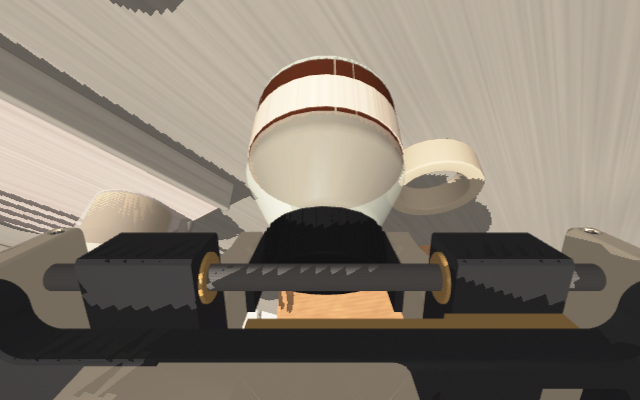

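View pics/s3.png

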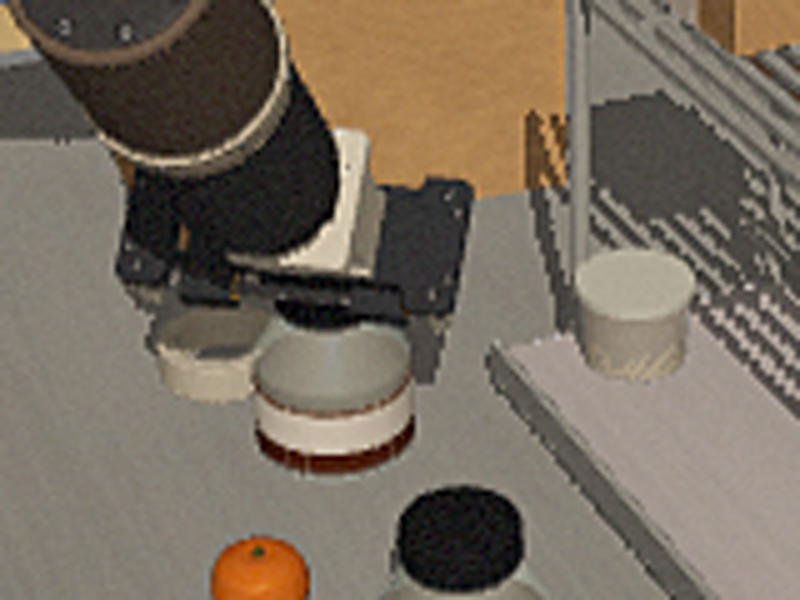

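The wrist view shows the cap, about (325,250), between the pads, with the jar upright behind it. Light tug of about 2 mm.

{"name": "drive_tool", "arguments": {
  "moves": [
    [0, 0.004, -0.005, 0, 0, 0],
    [0, 0.008, -0.01, 0, 0, 0],
    [0, 0.008, -0.01, 0, 0, 0],
    [0, 0.008, -0.01, 0, 0, 0]
  ]
}}

```text
clock: 3.35
tool_pos: [0.4906, 0.2676, 0.099]
orientation: [140.0, -0.1, 144.8]
force: [-2.0, 1.4, -0.0]
opening: 0.0615
```

```bash
python3 - <<'E'
from h import *
st()
W=vision.snapshot('wrist');cv2.imwrite('pics/w4.png',W['pixels'][:,:,::-1]);pickle.dump(W,open('w4.pkl','wb'))
st()
E
```

```text
t 3.35 grasp [0.4837 0.2577 0.1134] phi 54.8 tilt 40.0 F [-2.01  1.41 -0.02] M [-1.436  1.61   0.46 ] op 0.0615 q [ 31.   7. -33. -50. -20. -24.]
t 3.4 grasp [0.4837 0.2577 0.1134] phi 54.8 tilt 40.0 F [-0.99  0.6  -0.61] M [-1.486  1.61   0.397] op 0.0615 q [ 31.   7. -33. -50. -20. -24.]
```

View pics/w4.png

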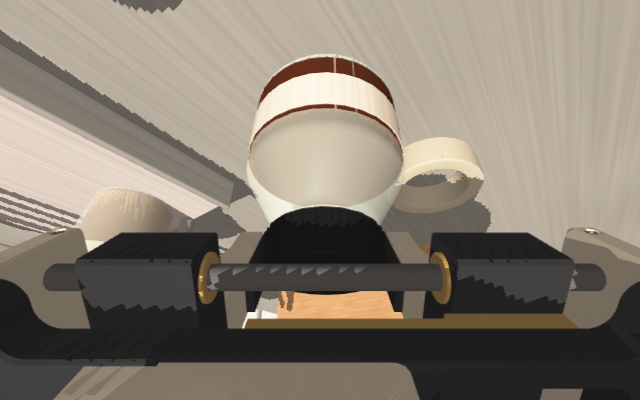

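{"name": "drive_tool", "arguments": {
  "moves": [
    [0, 0.005, -0.006, 0, 0, 0],
    [0, 0.01, -0.012, 0, 0, 0],
    [0, 0.01, -0.012, 0, 0, 0],
    [0, 0.01, -0.012, 0, 0, 0]
  ]
}}

```text
clock: 3.8
tool_pos: [0.4907, 0.2676, 0.1014]
orientation: [140.0, -0.1, 144.8]
force: [-1.1, 2.0, -0.9]
opening: 0.0612
```

```bash
python3 - <<'E'
from h import *
st()
W=vision.snapshot('wrist');cv2.imwrite('pics/w5.png',W['pixels'][:,:,::-1]);pickle.dump(W,open('w5.pkl','wb'))
st()
a=ld('w4')['pixels'].astype(np.float32);b=W['pixels'].astype(np.float32)
def sh(x0,x1,y0,y1):
    return cv2.phaseCorrelate(cv2.cvtColor(a[y0:y1,x0:x1],cv2.COLOR_RGB2GRAY),cv2.cvtColor(b[y0:y1,x0:x1],cv2.COLOR_RGB2GRAY))
print('jar',sh(260,390,50,140),'tape',sh(405,490,130,215))
E
```

```text
t 3.8 grasp [0.4837 0.2577 0.1158] phi 54.8 tilt 40.0 F [-1.15  1.95 -0.92] M [-1.473  1.602  0.39 ] op 0.0612 q [ 32.   6. -33. -49. -20. -25.]
t 3.85 grasp [0.4837 0.2577 0.1158] phi 54.8 tilt 40.0 F [-0.9   1.17 -0.79] M [-1.496  1.617  0.452] op 0.0619 q [ 32.   6. -33. -49. -20. -25.]
jar ((0.4586723334493854, -2.541284057970394), 1.0613825472294058) tape ((-0.2190722344265552, -0.6855427038653019), 0.8189633828622324)
```

The cap rose 4.2 mm with only about 1 N, so this one is loose. Letting it down, then turning clockwise.

{"name": "drive_tool", "arguments": {
  "moves": [
    [0, -0.009, 0.011, 0, 0, 0],
    [0, -0.018, 0.022, 0, 0, 0],
    [0, -0.018, 0.022, 0, 0, 0]
  ]
}}

```text
clock: 4.15
tool_pos: [0.4908, 0.2679, 0.0972]
orientation: [140.0, -0.1, 144.8]
force: [-3.0, 1.1, 3.0]
opening: 0.0614
```

```bash
python3 - <<'E'
from h import *
st();p=[.4837,.2577,.1113]
rows([(p,54.8-4.3*k,40) for k in range(1,9)])
E
```

```text
t 4.15 grasp [0.4839 0.258  0.1116] phi 54.8 tilt 40.0 F [-3.02  1.12  2.96] M [-0.919  1.754  0.766] op 0.0614 q [ 31.   7. -33. -50. -20. -23.]
[-0.006, -0.003, -0.0, -0.0, -0.047, 0.054]
[-0.012, -0.004, -0.001, -0.0, -0.093, 0.109]
[-0.018, -0.004, -0.001, -0.0, -0.139, 0.164]
[-0.024, -0.006, -0.002, -0.0, -0.185, 0.219]
[-0.03, -0.007, -0.004, -0.001, -0.231, 0.274]
[-0.035, -0.009, -0.005, -0.001, -0.277, 0.329]
[-0.04, -0.011, -0.007, -0.001, -0.323, 0.384]
[-0.046, -0.014, -0.009, -0.001, -0.37, 0.439]
```

{"name": "drive_tool", "arguments": {
  "moves": [
    [-0.006, -0.003, 0, 0, -0.047, 0.054],
    [-0.012, -0.004, -0.001, 0, -0.093, 0.109],
    [-0.018, -0.004, -0.001, 0, -0.139, 0.164],
    [-0.024, -0.006, -0.002, 0, -0.185, 0.219],
    [-0.03, -0.007, -0.004, -0.001, -0.231, 0.274],
    [-0.035, -0.009, -0.005, -0.001, -0.277, 0.329],
    [-0.04, -0.011, -0.007, -0.001, -0.323, 0.384],
    [-0.046, -0.014, -0.009, -0.001, -0.37, 0.439]
  ]
}}

```text
clock: 4.95
tool_pos: [0.5534, 0.3484, 0.1566]
orientation: [125.1, -4.8, 118.0]
force: [-0.1, -2.5, -1.5]
opening: 0.0545
```

```bash
python3 - <<'E'
from h import *
st();p=[.4837,.2577,.1113]
rows([(p,20.4-3.8*k,40) for k in range(1,9)])
E
```

```text
t 4.95 grasp [0.5402 0.3404 0.1673] phi 28.0 tilt 55.0 F [-0.13 -2.54 -1.48] M [-1.802  2.268 -0.328] op 0.0545 q [ 31.   7. -28. -93.  -0.  -3.]
[-0.363, -0.656, -0.292, 0.239, -0.195, 0.071]
[-0.369, -0.656, -0.293, 0.236, -0.241, 0.114]
[-0.374, -0.656, -0.294, 0.233, -0.288, 0.157]
[-0.379, -0.657, -0.296, 0.229, -0.334, 0.2]
[-0.384, -0.658, -0.298, 0.225, -0.381, 0.243]
[-0.388, -0.659, -0.3, 0.221, -0.427, 0.286]
[-0.393, -0.661, -0.303, 0.217, -0.474, 0.329]
[-0.397, -0.662, -0.306, 0.212, -0.52, 0.373]
```

```bash
python3 - <<'E'
from h import *
st()
for n in ['top','side','wrist']:
    s=vision.snapshot(n);c={'top':s['pixels'][100:300,130:390],'side':s['pixels'][90:290,180:440],'wrist':s['pixels']}[n]
    c=c[:,:,::-1]
    cv2.imwrite(f'pics/{n}6.png',c if n=='wrist' else cv2.resize(c,None,fx=3,fy=3,interpolation=cv2.INTER_CUBIC))
E
```

```text
t 4.95 grasp [0.5402 0.3404 0.1673] phi 28.0 tilt 55.0 F [-0.13 -2.54 -1.48] M [-1.802  2.268 -0.328] op 0.0545 q [ 31.   7. -28. -93.  -0.  -3.]
```

View pics/top6.png

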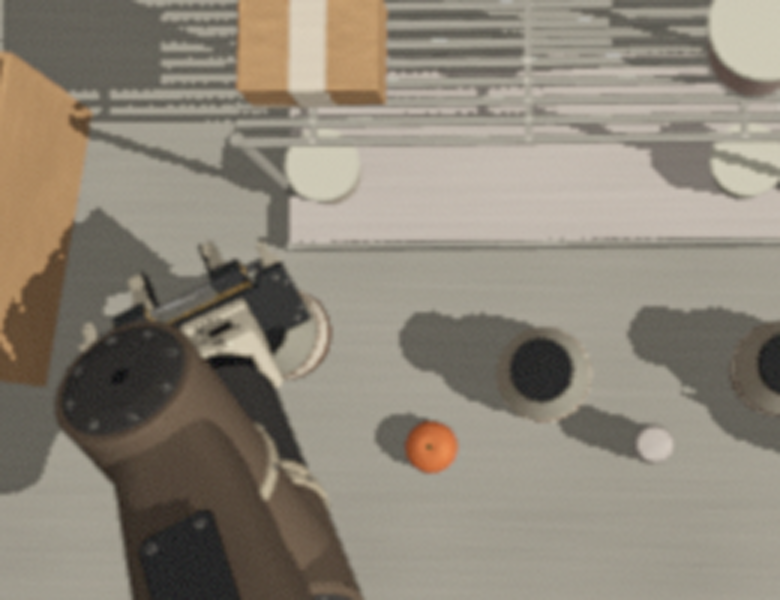

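View pics/side6.png

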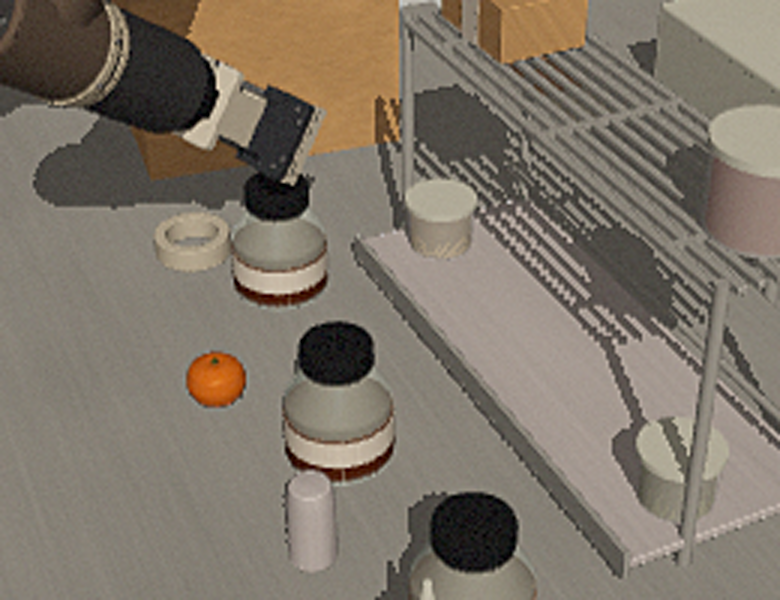

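View pics/wrist6.png

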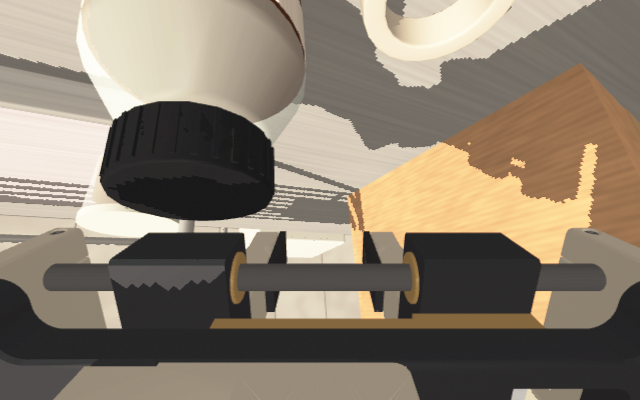

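The turn ran into the wrist singularity (q5 went to 0) and the tool slipped off the cap. The jar still stands upright at about (280,240) in side6, and nothing else moved. I'll fit a quick kinematic model so I can steer clear of that wrist pose.

```bash
cat > kin.py <<'E'
import numpy as np
from scipy.spatial.transform import Rotation as Ro
from scipy.optimize import least_squares
e=lambda ax,a: Ro.from_euler(ax,a,degrees=True).as_matrix()
def fk(q,P):
    d1,a1,L2,a3,d4,d6,o2,o3=P
    # upper arm up at q2=0 (+o2), forearm pitch
    R1=e('z',q[0]); p=np.array([0,0,d1])+R1@[a1,0,0]
    R2=R1@e('y',q[1]+o2); p=p+R2@[0,0,L2]
    R3=R2@e('y',S3*q[2]+o3); p=p+R3@[d4,0,a3]
    R4=R3@e('x',S4*q[3]); R5=R4@e('y',-q[4]*S5); R6=R5@e('x',S6*q[5])
    p=p+R6@[d6,0,0]
    return p,R6
S3=S4=S5=S6=1
E
python3 - <<'E'
import kin; from kin import *; from h import tool,cur,G
import itertools
o0=dict(q=[81.308,20.592,.634,-.02,-70.136,-16.505],p=[.28721,.61031,.22562],R=e('z',-115.204)@e('y',-.095)@e('x',-179.991))
D=[(o0['q'],o0['p'],o0['R'],1)]
for g,phi,t,q in [((.2995,.4665,.2718),-238,11.9,[71,6,-12,-10,-65,-35]),((.3498,.3274,.25),85.5,25.2,[56,-8,-29,-16,-47,-52]),((.4338,.2329,.1979),56.1,38.8,[43,-9,-42,-23,-20,-58]),((.4833,.2564,.108),54.7,39.7,[31,7,-33,-50,-20,-23])]:
    p,R=tool(g,phi,t);D.append((q,p,R,.3))
o,p,R=cur(); D.append((o['joint_pos'],p,R,1))
best=[]
for s in itertools.product([1,-1],repeat=4):
    kin.S3,kin.S4,kin.S5,kin.S6=s
    def f(P,full=False):
        r=[]
        for q,p,R,w in D:
            pp,RR=fk(q,P[:8]); 
            Rt=RR@e('y',90)@e('z',P[8])  # tool z = RR x
            z=RR[:,0]; r+=list(w*(pp-p)); r+=list(w*.1*(Rt-R).ravel())
        return r
    for z0 in (0,90,180,270):
        for o3 in (0,30):
            L=least_squares(f,[.4,.05,.4,.05,.4,.3,0,o3,z0],x_scale=[.1,.1,.1,.1,.1,.1,10,10,30]); best.append((L.cost,s,L.x))
best.sort(key=lambda b:b[0])
for b in best[:3]: print(b[0],b[1],b[2].round(3))
import pickle;pickle.dump((best[0],D),open('kin.pkl','wb'))
kin.S3,kin.S4,kin.S5,kin.S6=best[0][1]
for q,p,R,w in D:
    pp,RR=fk(q,best[0][2][:8]);print((pp-p).round(4),q)
E
```

```text
0.020342948437054278 (-1, -1, 1, -1) [-0.669  0.352  0.307  0.509 -0.014 -0.136  5.916 -6.072  0.018]
0.020342948437065494 (-1, -1, 1, -1) [-0.669  0.352  0.307  0.509 -0.014 -0.136  5.916 -6.072  0.018]
0.02034294843709018 (-1, -1, 1, -1) [-0.669  0.352  0.307  0.509 -0.014 -0.136  5.916 -6.072  0.018]
[-0.1892  0.0308  0.    ] [81.308, 20.592, 0.634, -0.02, -70.136, -16.505]
[-0.1011  0.0347  0.0002] [71, 6, -12, -10, -65, -35]
[-0.0723  0.0279  0.0081] [56, -8, -29, -16, -47, -52]
[-0.0505  0.0961 -0.005 ] [43, -9, -42, -23, -20, -58]
[0.0917 0.0419 0.0414] [31, 7, -33, -50, -20, -23]
[-0.0052 -0.0144 -0.004 ] [ 30.97591595   7.55302783 -30.18599356 -92.61140284  -0.10988917
  -2.94830049]
```

```bash
cat > kin.py <<'E'
import numpy as np
from scipy.spatial.transform import Rotation as Ro
from scipy.optimize import least_squares
e=lambda ax,a: Ro.from_euler(ax,a,degrees=True).as_matrix()
S=(-1,1,1)
def fk(q,P,S=S):
    d1,a1,L2,a3,d4,d6,o1,yo,o6,o2,o3,o5=P
    R1=e('z',q[0]+o1); p=np.array([0,0,d1])+R1@[a1,yo,0]
    R2=R1@e('y',q[1]+o2); p=p+R2@[0,0,L2]
    R3=R2@e('y',-q[2]+o3); p=p+R3@[d4,0,a3]
    R6=R3@e('x',S[1]*q[3])@e('y',-q[4]+o5)@e('x',S[2]*q[5])
    return p+R6@[d6,0,0],R6@e('y',90)@e('z',o6)
E
python3 - <<'E'
import kin; from kin import *; import pickle
D=pickle.load(open('kin.pkl','rb'))[1]
import itertools
best=[]
for s in itertools.product([1],[1,-1],[1,-1]):
    def f(P):
        r=[]
        for q,p,R,w in D:
            pp,RR=fk(q,P,s); r+=list(w*(pp-p)); r+=list(w*.2*(RR-R).ravel())
        return r
    for z0 in (0,90,180,270):
            L=least_squares(f,[.4,.05,.4,.05,.4,.25,0,0,z0,0,0,0],x_scale=[.1]*6+[10,.1,30,10,10,10]); best.append((L.cost,s,L.x))
best.sort(key=lambda b:b[0])
for b in best[:2]: print(b[0],b[1],b[2].round(3))
for q,p,R,w in D:
    pp,RR=fk(q,best[0][2],best[0][1]);print((pp-p).round(4),np.degrees(np.linalg.norm(Ro.from_matrix(RR.T@R).as_rotvec())).round(1))
E
```

```text
0.0059289266742737915 (1, 1, -1) [-2.61000e-01 -5.07000e-01 -9.90000e-02 -4.22000e-01  4.77000e-01
  1.00000e-03  9.17550e+01 -6.15000e-01  9.07060e+01 -4.20830e+01
 -8.47040e+01  1.27482e+02]
0.007450785247280309 (1, 1, -1) [ 7.21000e-01 -5.41000e-01  5.59000e-01  4.02000e-01 -1.16900e+00
  3.51000e-01 -1.19980e+01 -9.00000e-03 -9.00900e+00  1.52600e+00
  1.72341e+02 -1.67023e+02]
[-0.01   -0.0247 -0.0006] 1.3
[ 0.078   0.0574 -0.0075] 11.5
[0.1079 0.1025 0.0157] 24.7
[ 0.0241  0.1625 -0.0031] 36.8
[0.028  0.0658 0.0165] 14.2
[-0.0037 -0.0154 -0.0014] 2.5
```

```bash
python3 - <<'E'
from h import *
a=vision.snapshot('side')['pixels'];b=vision.snapshot('top')['pixels']
cv2.imwrite('pics/both7.png',np.vstack([a[:290],b[110:]])[:,:,::-1])
E
```

```text
(no output)
```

View pics/both7.png

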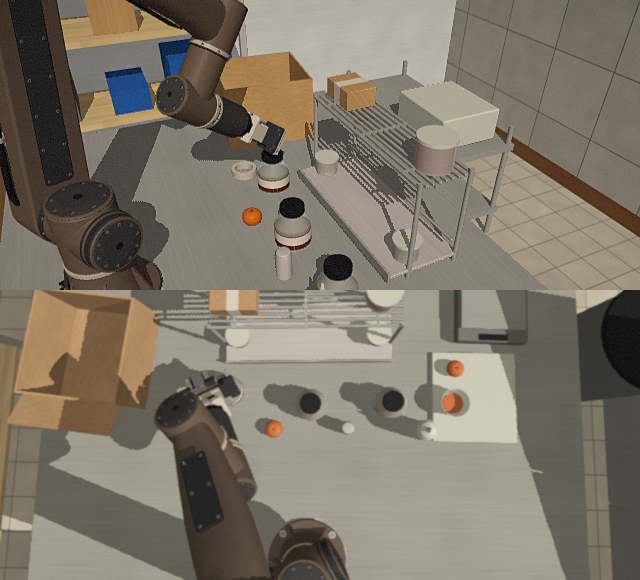

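```bash
python3 - <<'E'
from kin import *; import pickle,itertools
D=pickle.load(open('kin.pkl','rb'))[1]
ax={'x':0,'y':1,'z':2}
res=[]
sg=[(s,a) for a in 'xyz' for s in (1,-1)]
Q=np.array([d[0] for d in D],float)
def M(s,a,q): return Ro.from_euler(a,s*q,degrees=True)
for c2 in [(1,'y'),(-1,'y')]:
  for c3 in [(1,'y'),(-1,'y')]:
    for c4 in sg:
      for c5 in sg:
        for c6 in sg:
          A=Ro.from_euler('z',Q[:,0],degrees=True)
          for c,j in ((c2,1),(c3,2),(c4,3),(c5,4),(c6,5)): A=A*M(*c,Q[:,j])
          E=A.inv()*Ro.from_matrix(np.array([d[2] for d in D]))
          m=E.mean(); err=(m.inv()*E).magnitude()
          res.append((np.degrees(err.max()),c2,c3,c4,c5,c6,m.as_matrix().round(2).tolist()))
res.sort(key=lambda r:r[0])
for r in res[:5]: print(r)
E
```

```text
(np.float64(0.8171425148915267), (1, 'y'), (-1, 'y'), (-1, 'x'), (-1, 'y'), (-1, 'x'), [[-0.0, 0.0, 1.0], [0.0, 1.0, -0.0], [-1.0, 0.0, -0.0]])
(np.float64(22.07463917016425), (1, 'y'), (-1, 'y'), (1, 'y'), (-1, 'z'), (1, 'y'), [[0.05, 0.98, -0.18], [0.99, -0.08, -0.13], [-0.14, -0.17, -0.98]])
(np.float64(22.525390346012628), (1, 'y'), (-1, 'y'), (1, 'z'), (1, 'x'), (1, 'z'), [[-0.98, 0.17, -0.08], [-0.06, 0.14, 0.99], [0.18, 0.98, -0.13]])
(np.float64(24.086313647343946), (-1, 'y'), (-1, 'y'), (1, 'y'), (-1, 'z'), (1, 'y'), [[0.07, 0.97, -0.22], [1.0, -0.07, -0.0], [-0.02, -0.22, -0.97]])
(np.float64(29.190013246924668), (-1, 'y'), (-1, 'y'), (1, 'z'), (1, 'x'), (1, 'z'), [[-0.97, 0.17, -0.19], [-0.16, 0.18, 0.97], [0.2, 0.97, -0.15]])
```

```bash
cat > kin.py <<'E'
import numpy as np
from scipy.spatial.transform import Rotation as Ro
from scipy.optimize import least_squares
e=lambda ax,a: Ro.from_euler(ax,a,degrees=True).as_matrix()
def chain(q):
    R1=e('z',q[0]);R2=R1@e('y',q[1]);R3=R2@e('y',-q[2]);R4=R3@e('x',-q[3]);R5=R4@e('y',-q[4]);R6=R5@e('x',-q[5])
    # params: d1, a1, lat, L2(z), a3(z), d4(x), (a5 z), d6(x)
    C=np.c_[[0,0,1],R1[:,0],R1[:,1],R2[:,2],R3[:,2],R3[:,0],R5[:,2],R6[:,0]]
    return C,R6@e('y',90)
LO=np.array([-170,-80,-57,-172,-174,-3,-172.]);
def fk(q,P): C,R=chain(q); return C@P,R
QL=np.array([[-176,176],[-82,121.7],[-58.2,71.7],[-173.8,95.5],[-174.7,-.2],[-173.6,173.6]])
def ik(p,R,q0,P):
    f=lambda q:(lambda a:np.r_[(a[0]-p)*10,(a[1]-R).ravel()])(fk(q,P))
    L=least_squares(f,np.clip(q0,QL[:,0]+.5,QL[:,1]-.5),bounds=(QL[:,0],QL[:,1]),x_scale=20.)
    return L.x,np.sqrt(2*L.cost)
E
python3 - <<'E'
from kin import *; import pickle
D=pickle.load(open('kin.pkl','rb'))[1]
A=np.vstack([w*chain(q)[0] for q,p,R,w in D]);b=np.hstack([w*np.array(p) for q,p,R,w in D])
for ridge in (0,.01,.03):
    P=np.linalg.lstsq(np.vstack([A,ridge*np.eye(8)]),np.r_[b,np.zeros(8)],rcond=None)[0]
    print(P.round(3),[float(np.abs(chain(q)[0]@P-p).max().round(4)) for q,p,R,w in D])
E
```

```text
[ 0.069  0.347 -0.171  0.316 -0.05   0.398 -0.171 -0.052] [0.0208, 0.0449, 0.0537, 0.1129, 0.0534, 0.0119]
[ 0.064  0.35  -0.171  0.315 -0.047  0.394 -0.17  -0.054] [0.0209, 0.045, 0.0538, 0.1127, 0.0534, 0.0119]
[ 0.037  0.365 -0.17   0.308 -0.031  0.372 -0.169 -0.064] [0.0218, 0.0453, 0.0542, 0.1116, 0.0536, 0.0119]
```

```bash
python3 - <<'E'
from kin import *; import pickle
from h import cur
D=pickle.load(open('kin.pkl','rb'))[1]
def ch(q):
    R1=e('z',q[0]);R2=R1@e('y',q[1]);R3=R2@e('y',-q[2]);R4=R3@e('x',-q[3]);R5=R4@e('y',-q[4]);R6=R5@e('x',-q[5])
    return {'d1':[0,0,1],'bx':[1,0,0],'by':[0,1,0],'1x':R1[:,0],'1y':R1[:,1],'2z':R2[:,2],'2x':R2[:,0],'3z':R3[:,2],'3x':R3[:,0],'4z':R4[:,2],'4y':R4[:,1],'5z':R5[:,2],'5x':R5[:,0],'6y':R6[:,1],'6z':R6[:,2]}
def fit(keys,ridge=1e-3):
    A=np.vstack([w*np.c_[tuple(ch(q)[k] for k in keys)] for q,p,R,w in D]);b=np.hstack([w*np.array(p) for q,p,R,w in D])
    P=np.linalg.lstsq(np.vstack([A,ridge*np.eye(len(keys))]),np.r_[b,np.zeros(len(keys))],rcond=None)[0]
    print(dict(zip(keys,P.round(3))),[float(np.abs(A[3*i:3*i+3]@P-b[3*i:3*i+3]).max().round(4)) for i in range(len(D))])
fit(['d1','1x','2z','3z','3x','4y','5x'])
fit(['d1','1x','2z','3z','3x','4y','5z','5x'])
fit(['d1','1x','1y','2z','3z','3x','4y','4z','5z','5x'])
fit(['d1','1x','2z','3z','3x','5x','bx','by'])
E
```

```text
{'d1': np.float64(0.191), '1x': np.float64(0.002), '2z': np.float64(0.602), '3z': np.float64(0.004), '3x': np.float64(0.459), '4y': np.float64(-0.191), '5x': np.float64(0.376)} [0.0006, 0.0005, 0.0016, 0.0007, 0.0009, 0.0003]
{'d1': np.float64(0.191), '1x': np.float64(0.003), '2z': np.float64(0.601), '3z': np.float64(0.004), '3x': np.float64(0.459), '4y': np.float64(-0.191), '5z': np.float64(-0.0), '5x': np.float64(0.376)} [0.0006, 0.0006, 0.0016, 0.0007, 0.0009, 0.0003]
{'d1': np.float64(0.19), '1x': np.float64(0.001), '1y': np.float64(0.0), '2z': np.float64(0.602), '3z': np.float64(0.006), '3x': np.float64(0.46), '4y': np.float64(-0.192), '4z': np.float64(-0.001), '5z': np.float64(0.001), '5x': np.float64(0.376)} [0.0006, 0.0005, 0.0016, 0.0007, 0.0009, 0.0003]
{'d1': np.float64(-0.245), '1x': np.float64(-0.108), '2z': np.float64(0.496), '3z': np.float64(0.161), '3x': np.float64(0.387), '5x': np.float64(0.014), 'bx': np.float64(0.214), 'by': np.float64(0.13)} [0.0015, 0.0097, 0.0035, 0.0169, 0.0158, 0.0089]
```

```bash
cat >> kin.py <<'E'
PP=dict(d1=.191,a1=.002,L2=.602,a3=.004,L3=.459,y4=-.191,d6=.376)
def fk(q,P=None):
    R1=e('z',q[0]);R2=R1@e('y',q[1]);R3=R2@e('y',-q[2]);R4=R3@e('x',-q[3]);R5=R4@e('y',-q[4]);R6=R5@e('x',-q[5])
    return np.array([0,0,.191])+.002*R1[:,0]+.602*R2[:,2]+.004*R3[:,2]+.459*R3[:,0]-.191*R4[:,1]+.376*R5[:,0], R6@e('y',90)
def sols(p,R,n=60,seed=0):
    rng=np.random.default_rng(seed);out=[]
    for i in range(n):
        q0=QL[:,0]+(QL[:,1]-QL[:,0])*rng.random(6)
        q,r=ik(p,R,q0,None)
        if r<2e-3 and not any(np.abs(q-o).max()<2 for o in out): out.append(q)
    return out
E
python3 - <<'E'
from kin import *; from h import tool
np.set_printoptions(precision=0,suppress=True)
for nm,g in [('L',(.484,.2575,.11)),('rackL',(.672,.119,.14)),('rackM',(.675,.007,.14)),('rackR',(.678,-.105,.14))]:
    for phi,t in ([(60,0),(0,0),(0,40),(60,40),(-30,40)] if nm=='L' else [(0,40),(20,40),(-20,40)]):
        print(nm,phi,t)
        for flip in (0,180):
            p,R=tool(g,phi,t);R=R@e('z',flip)
            for q in sols(p,R,40): print('   ',flip,q)
E
```

```text
L 60 0
    0 [ 48.  16. -26.  -0. -48. -78.]
    180 [ 48.  16. -26.   0. -48. 102.]
L 0 0
    0 [  48.   16.  -26.   -0.  -48. -138.]
    180 [ 48.  16. -26.  -0. -48.  42.]
L 0 40
L 60 40
    0 [ 27.   8. -30. -53. -26. -13.]
    180 [ 27.   8. -30. -53. -26. 167.]
L -30 40
rackL 0 40
rackL 20 40
rackL -20 40
rackM 0 40
rackM 20 40
    0 [ 13.  13. -28. -27. -10. -58.]
    180 [ 13.  13. -28. -27. -10. 122.]
rackM -20 40
rackR 0 40
rackR 20 40
    0 [ -5.  16. -18. -41. -24. -32.]
    180 [ -5.  16. -18. -41. -24. 148.]
rackR -20 40
```

```bash
cat > scan.py <<'E'
from kin import *; from h import tool
import sys
np.set_printoptions(precision=0,suppress=True)
def track(g,phis,t):
    out={}
    for phi in phis:
        p,R=tool(g,phi,t); 
        S=[]
        for q4 in (-160,-120,-80,-40,0,40,80):
            for q5 in (-15,-50,-90):
              az=np.degrees(np.arctan2(g[1],g[0]))
              for q6 in (-120,0):
                q,r=ik(p,R,[az+10,15,-25,q4,q5,q6],None)
                if r<2e-3 and not any(np.abs(q-o).max()<3 for o in S): S.append(q)
        out[phi]=S
    return out
if __name__=='__main__':
    for nm,g in [('rackL',(.672,.119,.14)),('rackM',(.675,.007,.14)),('rackR',(.678,-.105,.14))]:
        for t in (30,38,45):
            for phi,S in track(g,range(-60,80,20),t).items():
                for q in S: print(nm,t,phi,q)
E
python3 scan.py
```

```text
rackL 30 -60 [ 38.  24. -29.  41. -49. 141.]
rackL 30 -40 [ 34.  19. -40.  56. -36. 148.]
rackL 30 -20 [ 24.  15. -48.  79. -21. 152.]
rackL 30 40 [ 20.  16. -19. -22. -28. -53.]
rackL 30 60 [ 13.  20.  -9. -32. -44. -23.]
rackL 38 -60 [ 40.  26. -33.  51. -52. 131.]
rackL 38 -40 [ 33.  19. -46.  74. -38. 131.]
rackL 38 40 [ 15.  15. -19. -37. -25. -35.]
rackL 38 60 [  7.  20.  -9. -44. -45.  -9.]
rackL 45 -60 [ 41.  27. -36.  58. -55. 123.]
rackL 45 -40 [ 32.  20. -49.  87. -42. 119.]
rackL 45 40 [  8.  16. -17. -55. -27. -15.]
rackL 45 60 [  1.  21.  -9. -54. -48.   3.]
rackM 30 -60 [ 28.  21. -35.  47. -43. 144.]
rackM 30 -40 [ 21.  16. -45.  66. -29. 150.]
rackM 30 20 [ 16.  14. -28.  -7. -18. -80.]
rackM 30 40 [  7.  17. -15. -28. -36. -37.]
rackM 30 60 [  1.  21.  -6. -33. -51. -12.]
rackM 38 -60 [ 28.  22. -40.  60. -45. 131.]
rackM 38 -40 [ 16.  16. -51.  92. -31. 129.]
rackM 38 20 [ 14.  13. -29. -21. -11. -65.]
rackM 38 40 [  1.  17. -14. -42. -35. -20.]
rackM 38 60 [ -5.  22.  -5. -44. -53.  -1.]
rackM 45 -60 [ 29.  23. -44.  70. -49. 121.]
rackM 45 20 [  7.  13. -24. -47. -13. -34.]
rackM 45 40 [ -6.  18. -14. -56. -38.  -5.]
rackM 45 60 [-10.  24.  -5. -53. -56.   9.]
rackR 30 -60 [ 16.  20. -39.  54. -37. 148.]
rackR 30 -40 [  6.  15. -48.  77. -22. 152.]
rackR 30 20 [  1.  16. -20. -21. -27. -55.]
rackR 30 40 [ -6.  20.  -9. -32. -43. -24.]
rackR 30 60 [ -9.  25.  -1. -34. -58.  -4.]
rackR 38 -60 [ 14.  20. -45.  73. -38. 131.]
rackR 38 20 [ -3.  16. -19. -36. -24. -38.]
rackR 38 40 [-12.  20.  -9. -44. -44. -11.]
rackR 38 60 [-15.  26.   0. -43. -61.   5.]
rackR 45 -60 [ 13.  21. -48.  85. -43. 120.]
rackR 45 20 [-10.  16. -17. -54. -26. -17.]
rackR 45 40 [-17.  21.  -9. -55. -47.   2.]
rackR 45 60 [-19.  28.   1. -50. -64.  13.]
```

```bash
cat > scan2.py <<'E'
from scan import *
def best(g,phi,t):
    S=track(g,[phi],t)[phi]; S=[q for q in S if q[5]<60 and q[3]<20]
    return max(S,key=lambda q:-q[4]) if S else None
if __name__=='__main__':
    for nm,g,ph in [('L',(.492,.265,.11),range(50,131,20)),('M',(.465,-.003,.11),range(30,111,20)),('rackL',(.660,.119,.14),(20,27,34,41)),('rackM',(.663,.007,.14),(10,17,24,31)),('rackR',(.666,-.105,.14),(0,10,17,24))]:
        for t in (40,45):
            for phi in ph: print(nm,t,phi,best(g,phi,t))
E
python3 scan2.py
```

```text
L 40 50 [ 37.   7. -35. -45. -12. -36.]
L 40 70 [ 23.  12. -25. -54. -36.  -2.]
L 40 90 [ 18.  18. -17. -50. -53.  12.]
L 40 110 [ 19.  24.  -9. -45. -66.  24.]
L 40 130 [ 21.  29.  -2. -39. -78.  34.]
L 45 50 [ 26.   8. -32. -66. -19.  -8.]
L 45 70 [ 16.  13. -25. -63. -40.  10.]
L 45 90 [ 14.  19. -17. -56. -56.  20.]
L 45 110 [ 15.  26.  -8. -49. -70.  28.]
L 45 130 [ 19.  31.  -0. -42. -82.  36.]
M 40 30 [ -1.   1. -39. -54. -24. -13.]
M 40 50 [-12.   8. -31. -54. -44.  10.]
M 40 70 [-13.  14. -24. -49. -58.  22.]
M 40 90 [-11.  20. -17. -43. -69.  32.]
M 40 110 [ -7.  25. -11. -36. -78.  42.]
M 45 30 [-12.   3. -38. -68. -31.   7.]
M 45 50 [-18.  10. -31. -61. -49.  20.]
M 45 70 [-18.  16. -23. -53. -62.  29.]
M 45 90 [-14.  22. -15. -46. -73.  37.]
M 45 110 [ -9.  27.  -9. -39. -82.  45.]
rackL 40 20 None
rackL 40 27 [ 26.  13. -34. -14.  -3. -75.]
rackL 40 34 [ 18.  13. -23. -36. -17. -43.]
rackL 40 41 [ 13.  15. -19. -43. -26. -28.]
rackL 45 20 None
rackL 45 27 [ 20.  13. -27. -41.  -8. -44.]
rackL 45 34 [ 12.  14. -21. -52. -19. -24.]
rackL 45 41 [  8.  15. -18. -55. -28. -13.]
rackM 40 10 None
rackM 40 17 None
rackM 40 24 [  9.  13. -25. -36. -17. -43.]
rackM 40 31 [  3.  14. -20. -43. -26. -28.]
rackM 45 10 None
rackM 45 17 [ 11.  12. -28. -40.  -7. -45.]
rackM 45 24 [  3.  13. -22. -52. -19. -24.]
rackM 45 31 [ -2.  14. -19. -56. -28. -13.]
rackR 40 0 None
rackR 40 10 [  4.  13. -28. -26. -10. -60.]
rackR 40 17 [ -3.  14. -21. -39. -20. -37.]
rackR 40 24 [ -8.  15. -17. -44. -29. -24.]
rackR 45 0 None
rackR 45 10 [ -2.  13. -24. -46. -12. -36.]
rackR 45 17 [ -9.  14. -20. -53. -22. -20.]
rackR 45 24 [-13.  16. -17. -56. -31. -11.]
```

```bash
python3 - <<'E'
from kin import *; from h import *
o,P,R=cur();print(fk(o['joint_pos'])[0]-P)
g=P-G*R[:,2]
for phi,t,p in [(28,55,g-.06*R[:,2]),(45,50,(.47,.28,.25)),(70,43,(.46,.25,.25))]:
    p_,R_=tool(p,phi,t); print(ik(p_,R_,[30,5,-30,-70,-20,-10],None))
E
```

```text
[-0.00018957 -0.00015819  0.00046156]
(array([  27.74415111,   -0.34404092,  -35.3173467 , -102.01670117,
         -0.20000324,   12.16327923]), np.float64(0.001778709906290878))
(array([ 49.86726437,  -9.92340295, -46.95631031, -13.44137888,
        -2.28843973, -79.67846467]), np.float64(0.109486509658166))
(array([ 24.85210816,  -3.43033344, -24.10336004, -43.22280739,
       -44.90965054, -20.03142693]), np.float64(2.0543194406570115e-11))
```

{"name": "drive_tool", "arguments": {
  "moves": [
    [0, 0, -0.2, 0, 0, 0],
    [0, 0, -0.4, 0, 0, 0],
    [0, 0, -0.4, 0, 0, 0]
  ]
}}

```text
clock: 5.5
tool_pos: [0.4889, 0.3046, 0.1472]
orientation: [126.5, -4.4, 117.8]
force: [0.0, 0.1, 0.2]
opening: 0.002
```

```bash
python3 - <<'E'
from h import *
st();rows([([.45,.27,.26],50,46),([.44,.24,.26],80,43)])
E
```

```text
t 5.5 grasp [0.476  0.2968 0.1584] phi 27.8 tilt 53.7 F [0.02 0.09 0.17] M [-1.298  2.078 -0.034] op 0.002 q [ 31.   1. -35. -93.  -0.  -3.]
[0.003, 0.385, -0.6, 0.138, 0.235, -0.295]
[-0.109, 0.28, -0.75, 0.197, 0.604, -0.631]
```

{"name": "drive_tool", "arguments": {
  "moves": [
    [0.0, 0.25, -0.35, 0.05, 0.12, -0.12],
    [0.0, 0.3, -0.6, 0.1, 0.25, -0.27],
    [-0.1, 0.28, -0.75, 0.2, 0.6, -0.63],
    [-0.1, 0.28, -0.75, 0.2, 0.6, -0.63],
    [-0.1, 0.28, -0.75, 0.2, 0.6, -0.63],
    [-0.1, 0.28, -0.75, 0.2, 0.6, -0.63],
    [-0.1, 0.28, -0.75, 0.2, 0.6, -0.63],
    [-0.1, 0.28, -0.75, 0.2, 0.6, -0.63]
  ],
  "fingers": 1
}}

```text
clock: 6.3
tool_pos: [0.4424, 0.2529, 0.2488]
orientation: [135.5, -0.2, 164.0]
force: [0.3, 1.1, -0.6]
opening: 0.0603
```

```bash
python3 - <<'E'
from h import *
st();rows([([.45,.22,.25],105,43)])
for n in ['top','side']:
    s=vision.snapshot(n);pickle.dump(s,open(n+'8.pkl','wb'))
    c=s['pixels'][100:300,130:390] if n=='top' else s['pixels'][90:290,180:440]
    cv2.imwrite(f'pics/{n}8.png',cv2.resize(c[:,:,::-1],None,fx=3,fy=3,interpolation=cv2.INTER_CUBIC))
E
```

```text
t 6.3 grasp [0.4388 0.2402 0.2622] phi 74.0 tilt 44.5 F [ 0.28  1.12 -0.56] M [-2.129  0.461 -0.092] op 0.0603 q [ 21.  -5. -23. -46. -51. -13.]
[-0.065, -0.146, -0.027, 0.025, 0.355, -0.376]
```

View pics/top8.png

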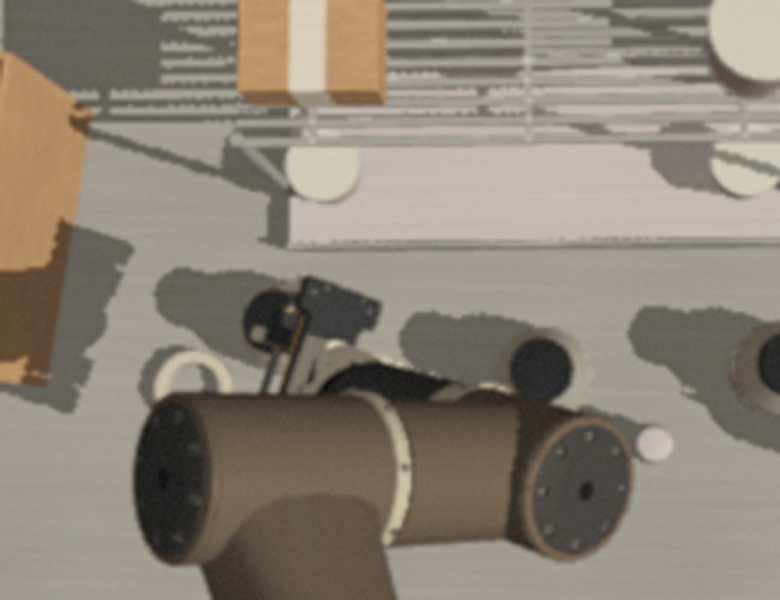

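View pics/side8.png

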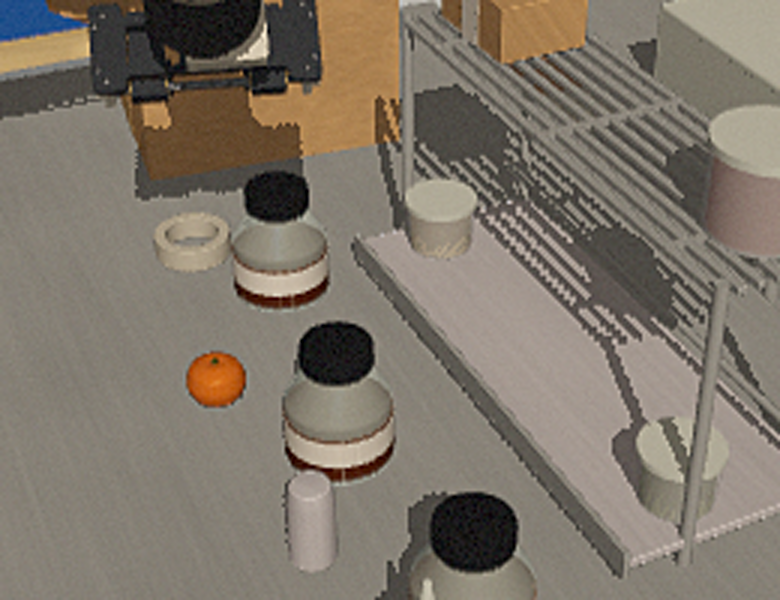

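The jar stands upright, with its cap at side8 about (276,195), shifted a little. Tape roll, mandarin and the others are in place. Re-measuring its cap.

```bash
python3 - <<'E'
from h import *
S=ld('side8');B=blob(S,(272,155));print(B)
# fallback via cap blob
if B: print(onz(S,*B[0],.108)+[.001,.002,0])
rows([([.45,.22,.25],105,43)])
E
```

```text
(array([271.80067568, 155.02702703]), array([261, 147,  22,  17], dtype=int32), np.int32(296))
[0.50716337 0.2598246  0.108     ]
[-0.051, -0.139, -0.04, 0.023, 0.355, -0.381]
```

{"name": "drive_tool", "arguments": {
  "moves": [
    [-0.06, -0.15, -0.03, 0.02, 0.36, -0.38],
    [-0.06, -0.15, -0.03, 0.02, 0.36, -0.38],
    [-0.06, -0.15, -0.03, 0.02, 0.36, -0.38],
    [-0.06, -0.15, -0.03, 0.02, 0.36, -0.38],
    [-0.06, -0.15, -0.03, 0.02, 0.36, -0.38]
  ]
}}

```text
clock: 6.9
tool_pos: [0.4491, 0.2321, 0.2317]
orientation: [136.9, -0.5, -164.8]
force: [-0.6, 0.2, -0.4]
opening: 0.0878
```

```bash
python3 - <<'E'
from h import *
st()
T=vision.snapshot('top');pickle.dump(T,open('top9.pkl','wb'))
cv2.imwrite('pics/top9.png',cv2.resize(T['pixels'][100:300,130:390,::-1],None,fx=3,fy=3,interpolation=cv2.INTER_CUBIC))
E
```

```text
t 6.9 grasp [0.4526 0.2197 0.2455] phi -254.8 tilt 43.1 F [-0.63  0.18 -0.36] M [-2.201 -0.659  0.016] op 0.0878 q [ 13.  11.  -9. -44. -77.  15.]
```

View pics/top9.png

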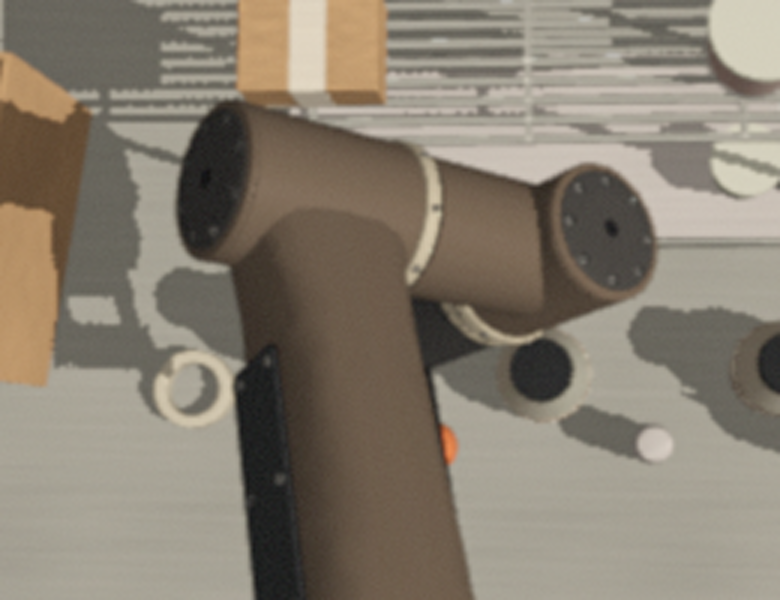

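```bash
cat >> kin.py <<'E'
def pts(q):
    R1=e('z',q[0]);R2=R1@e('y',q[1]);R3=R2@e('y',-q[2]);R4=R3@e('x',-q[3])
    a=np.array([0,0,.191])+.602*R2[:,2]+.459*R3[:,0]; return a,a-.191*R4[:,1]
E
python3 - <<'E'
from kin import *; from h import *
np.set_printoptions(precision=3,suppress=True)
o,P,R=cur();print(pts(o['joint_pos']))
q=o['joint_pos']
for phi in (105,90,75,60,50):
    p,R=tool((.507,.2595,.11),phi,43); q,r=ik(p,R,q,None); print(phi,q.round(0),round(r,4),*pts(q))
p,R=tool((.507,.2595,.11),95,43);print(p)
rows([((.50,.245,.2),100,43)])
E
```

```text
(array([0.526, 0.126, 0.629]), array([ 0.514, -0.017,  0.502]))
105 [ 15.  24.  -9. -48. -66.  24.] 0.0 [0.608 0.166 0.487] [0.566 0.023 0.368]
90 [ 15.  20. -16. -53. -56.  17.] 0.0 [0.559 0.148 0.493] [0.503 0.015 0.368]
75 [ 16.  15. -22. -57. -44.   9.] 0.0 [0.503 0.149 0.497] [0.44  0.023 0.368]
60 [ 21.  11. -27. -60. -29.  -3.] 0.0 [0.442 0.173 0.498] [0.381 0.047 0.368]
50 [ 28.   9. -31. -58. -17. -17.] 0.0 [0.39  0.209 0.493] [0.346 0.071 0.368]
[0.506 0.272 0.096]
[-0.364, -0.15, 0.274, 0.002, -0.063, 0.057]
```

```bash
python3 - <<'E'
from h import *
rows([((.507,.2597,.19),105,43),((.507,.2597,.15),105,43),((.507,.2597,.112),105,43)])
E
```

```text
[-0.428, -0.135, 0.379, 0.003, -0.006, -0.004]
[-0.43, -0.317, 0.574, 0.003, -0.006, -0.004]
[-0.432, -0.491, 0.759, 0.003, -0.006, -0.004]
```

{"name": "drive_tool", "arguments": {
  "moves": [
    [-0.43, -0.13, 0.38, 0, 0, 0],
    [-0.43, -0.13, 0.38, 0, 0, 0],
    [-0.43, -0.13, 0.38, 0, 0, 0],
    [-0.43, -0.32, 0.575, 0, 0, 0],
    [-0.43, -0.49, 0.76, 0, 0, 0],
    [-0.43, -0.49, 0.76, 0, 0, 0]
  ]
}}

```text
clock: 7.55
tool_pos: [0.4998, 0.2715, 0.0941]
orientation: [136.9, -1.0, -165.0]
force: [-0.7, 0.3, 0.1]
opening: 0.0875
```

```bash
python3 - <<'E'
from h import *
st()
W=vision.snapshot('wrist');cv2.imwrite('pics/w10.png',W['pixels'][:,:,::-1])
s=vision.snapshot('side');c=s['pixels'][90:290,180:440];cv2.imwrite('pics/s10.png',cv2.resize(c[:,:,::-1],None,fx=3,fy=3,interpolation=cv2.INTER_CUBIC))
E
```

```text
t 7.55 grasp [0.5034 0.2591 0.1078] phi -255.0 tilt 43.2 F [-0.74  0.28  0.05] M [-2.172 -0.559  0.1  ] op 0.0875 q [ 15.  25.  -9. -48. -67.  24.]
```

View pics/w10.png

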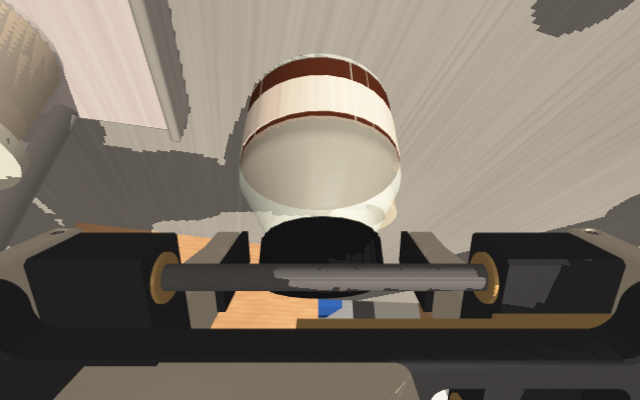

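View pics/s10.png

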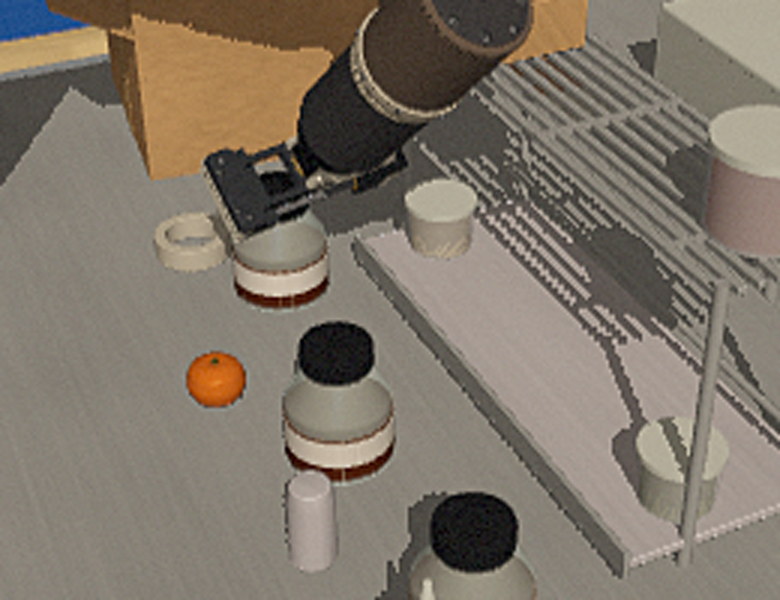

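The cap sits centred between the pads (wrist view, cap u 262–383, pads about u 245–400). Closing.

{"name": "drive_tool", "arguments": {
  "moves": [
    [0, 0, 0, 0, 0, 0],
    [0, 0, 0, 0, 0, 0],
    [0, 0, 0, 0, 0, 0],
    [0, 0, 0, 0, 0, 0],
    [0, 0, 0, 0, 0, 0],
    [0, 0, 0, 0, 0, 0]
  ],
  "fingers": -1
}}

```text
clock: 8.25
tool_pos: [0.5024, 0.272, 0.0999]
orientation: [136.8, -0.5, -164.9]
force: [-3.6, -1.9, 7.8]
opening: 0.0614
```

```bash
cat >> h.py <<'E'
def turn(phi1,n=8,z=None,phi0=None):
    o,P,R=cur(); g=P-G*R[:,2]; a=np.degrees(np.arctan2(R[1,0],R[0,0]))-90
    a=(a+180)%360-180; t=np.degrees(np.arccos(-R[2,2]))
    if z: g[2]=z
    rows([(g,a+(phi1-a)*k/n,t) for k in range(1,n+1)])
E
python3 - <<'E'
from h import *
st();turn(76)
E
```

```text
t 8.25 grasp [0.5059 0.2597 0.1136] phi -254.9 tilt 43.2 F [-3.59 -1.91  7.83] M [-1.017  0.73   1.027] op 0.0614 q [ 15.  24.  -9. -48. -67.  23.]
[-0.006, -0.0, -0.0, -0.0, -0.048, 0.038]
[-0.012, -0.0, -0.001, -0.001, -0.089, 0.083]
[-0.017, -0.001, -0.001, -0.001, -0.131, 0.127]
[-0.022, -0.002, -0.002, -0.001, -0.172, 0.171]
[-0.028, -0.003, -0.003, -0.001, -0.214, 0.215]
[-0.033, -0.004, -0.004, -0.002, -0.255, 0.259]
[-0.038, -0.006, -0.006, -0.002, -0.297, 0.304]
[-0.043, -0.008, -0.008, -0.002, -0.338, 0.348]
```

{"name": "drive_tool", "arguments": {
  "moves": [
    [-0.006, 0, 0, 0, -0.048, 0.038],
    [-0.012, 0, -0.001, -0.001, -0.089, 0.083],
    [-0.017, -0.001, -0.001, -0.001, -0.131, 0.127],
    [-0.022, -0.002, -0.002, -0.001, -0.172, 0.171],
    [-0.028, -0.003, -0.003, -0.001, -0.214, 0.215],
    [-0.033, -0.004, -0.004, -0.002, -0.255, 0.259],
    [-0.038, -0.006, -0.006, -0.002, -0.297, 0.304],
    [-0.043, -0.008, -0.008, -0.002, -0.338, 0.348]
  ]
}}

```text
clock: 9.05
tool_pos: [0.5092, 0.2719, 0.1]
orientation: [136.8, 0.0, 165.8]
force: [0.4, 0.3, 0.1]
opening: 0.0612
```

```bash
python3 - <<'E'
from h import *
st();turn(46)
E
```

```text
t 9.05 grasp [0.506  0.2594 0.1137] phi 75.8 tilt 43.2 F [0.38 0.31 0.11] M [-2.162  0.604  0.134] op 0.0612 q [ 16.  15. -21. -57. -45.   9.]
[-0.006, -0.0, -0.0, 0.0, -0.042, 0.045]
[-0.011, -0.001, -0.0, 0.0, -0.085, 0.091]
[-0.017, -0.001, -0.001, 0.0, -0.127, 0.136]
[-0.022, -0.002, -0.002, 0.0, -0.17, 0.181]
[-0.027, -0.003, -0.003, 0.0, -0.213, 0.227]
[-0.033, -0.005, -0.004, 0.0, -0.255, 0.272]
[-0.038, -0.006, -0.006, 0.0, -0.298, 0.317]
[-0.043, -0.008, -0.008, 0.0, -0.34, 0.363]
```

{"name": "drive_tool", "arguments": {
  "moves": [
    [-0.006, 0, 0, 0, -0.042, 0.045],
    [-0.011, -0.001, 0, 0, -0.085, 0.091],
    [-0.017, -0.001, -0.001, 0, -0.127, 0.136],
    [-0.022, -0.002, -0.002, 0, -0.17, 0.181],
    [-0.027, -0.003, -0.003, 0, -0.213, 0.227],
    [-0.033, -0.005, -0.004, 0, -0.255, 0.272],
    [-0.038, -0.006, -0.006, 0, -0.298, 0.317]
  ]
}}

```text
clock: 9.75
tool_pos: [0.5146, 0.2689, 0.1002]
orientation: [136.8, 0.0, 139.5]
force: [0.7, -0.4, -5.1]
opening: 0.0615
```

```bash
python3 - <<'E'
from h import *
W=vision.snapshot('wrist');pickle.dump(W,open('w11.pkl','wb'))
st();up([.001,.002])
cv2.imwrite('pics/w11.png',W['pixels'][:,:,::-1])
E
```

```text
t 9.8 grasp [0.5055 0.259  0.1139] phi 49.3 tilt 43.2 F [-1.23  0.01 -1.34] M [-2.083  1.22  -0.162] op 0.0613 q [ 29.   8. -32. -57. -16. -19.]
[0.0, 0.0046, -0.0049, 0.0, 0.0, 0.0]
[0.0, 0.0091, -0.0097, 0.0, 0.0, 0.0]
```

View pics/w11.png

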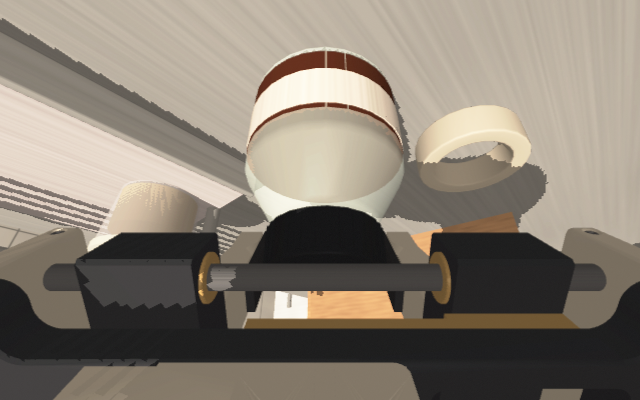

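{"name": "drive_tool", "arguments": {
  "moves": [
    [0, 0.004, -0.005, 0, 0, 0],
    [0, 0.009, -0.01, 0, 0, 0],
    [0, 0.009, -0.01, 0, 0, 0],
    [0, 0.009, -0.01, 0, 0, 0]
  ]
}}

```text
clock: 10.2
tool_pos: [0.5138, 0.2684, 0.1017]
orientation: [136.8, -0.1, 139.3]
force: [-0.3, 0.0, -6.4]
opening: 0.0613
```

```bash
cat >> h.py <<'E'
def shift(a,b,x0,x1,y0,y1):
    f=lambda s:cv2.cvtColor(s['pixels'][y0:y1,x0:x1],cv2.COLOR_RGB2GRAY).astype(np.float32)
    return cv2.phaseCorrelate(f(a),f(b))
E
python3 - <<'E'
from h import *
st()
W=vision.snapshot('wrist');pickle.dump(W,open('w12.pkl','wb'));st()
a=ld('w11');print('jar',shift(a,W,260,390,45,140),'tape',shift(a,W,415,530,105,195))
E
```

```text
t 10.2 grasp [0.5055 0.2586 0.1154] phi 49.3 tilt 43.2 F [-0.33  0.   -6.41] M [-2.654  2.249 -0.032] op 0.0613 q [ 29.   8. -32. -56. -16. -20.]
t 10.25 grasp [0.5056 0.2586 0.1155] phi 49.3 tilt 43.2 F [ 0.67 -0.38 -5.53] M [-2.724  2.239 -0.011] op 0.0612 q [ 29.   8. -32. -56. -16. -20.]
jar ((0.4971049882673242, -0.09764023513921671), 1.0099745049888704) tape ((-1.2189491783849675, -1.0704841033121895), 0.8626803384003816)
```

The tug now gives −6 N at once and the jar moves with the hand (image shift 0.1 px against 1.1 px for the background), so the cap is tight. I'll look at the seam marks on the jar to confirm it reached the stop.

```bash
python3 - <<'E'
from h import *
a=cv2.imread('pics/w10.png')[40:220,220:420];b=cv2.imread('pics/w11.png')[40:220,220:420]
cv2.imwrite('pics/z12.png',cv2.resize(np.hstack([a,b]),None,fx=2,fy=2,interpolation=cv2.INTER_CUBIC))
E
```

```text
(no output)
```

View pics/z12.png

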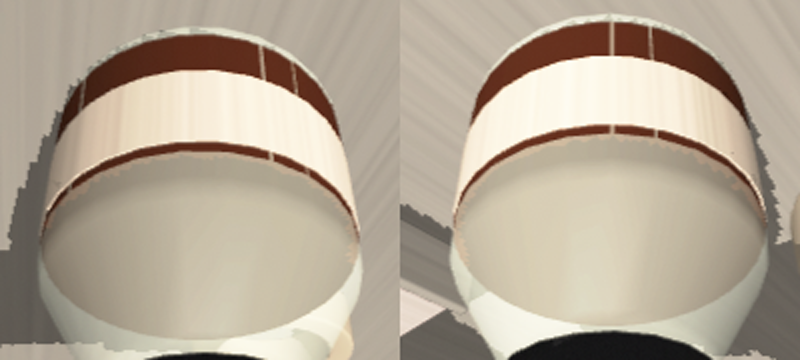

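The seam pair sits at +25°/+39° before the turn and 0°/+15° after. So the cap turned about 25° relative to the jar, then the jar followed the hand for about 30°, which means the stop was reached. Before carrying, I'll check how deep the hand's wide part is, for shelf clearance.

```bash
python3 - <<'E'
from h import *
o,P,R=cur();g=P-G*R[:,2]
ims=[]
for n,(x0,y0) in (('side',(190,60)),('top',(130,140))):
    s=vision.snapshot(n);im=cv2.resize(s['pixels'][y0:y0+150,x0:x0+200,::-1],None,fx=4,fy=4,interpolation=cv2.INTER_CUBIC)
    for sd,col in ((.047,(0,0,255)),(.09,(0,255,0)),(.13,(255,0,0))):
        c=[g-sd*R[:,2]+u*R[:,0]+v*R[:,1] for u,v in ((.0965,.039),(-.0965,.039),(-.0965,-.039),(.0965,-.039))]
        pt=np.array([[(a-b)*4 for a,b in zip(proj(s,X),(x0,y0))] for X in c]).astype(np.int32)
        cv2.polylines(im,[pt],True,col,1)
    ims.append(im[:, :400] if 0 else cv2.resize(im,(400,300)))
    cv2.imwrite(f'pics/{n}13.png',im)
E
```

```text
(no output)
```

View pics/side13.png

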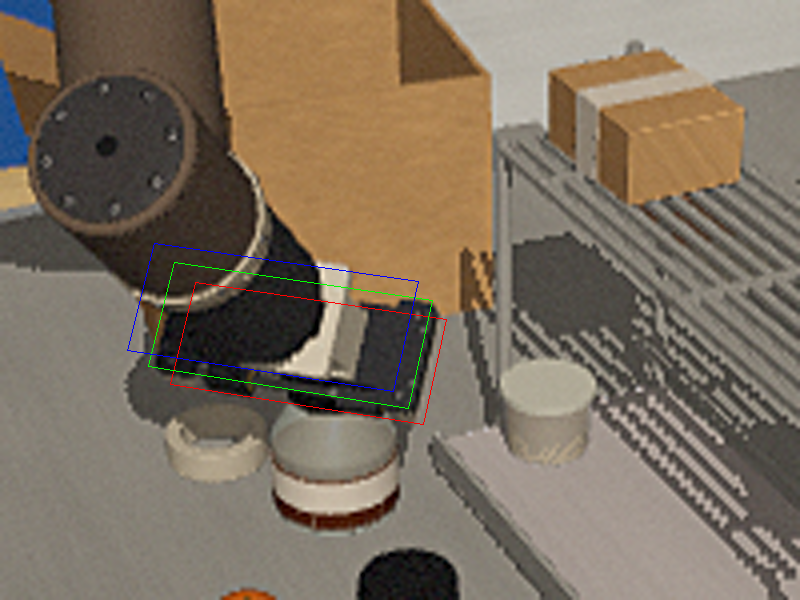

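View pics/top13.png

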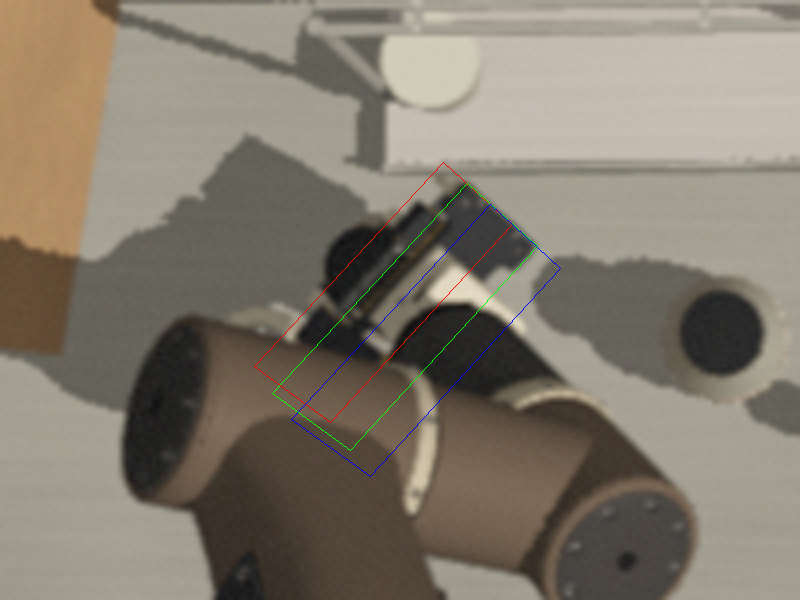

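The wide black part matches depths of 47–90 mm behind the grasp (red to green outlines), and behind that the wrist is narrower. That clears the shelf if the jar goes in low. Next, the carry path.

```bash
cat >> h.py <<'E'
from kin import ik,pts
def path(wps):
    o,P,R=cur();q=o['joint_pos'];t=np.degrees(np.arccos(-R[2,2]))
    for g,phi in wps:
        p,Rr=tool(g,phi,t); q2,r=ik(p,Rr,q,None); print(g,phi,q2.round(0),'r',round(r,4),'dq',np.abs(q2-q).max().round(0)); q=q2
    rows([(g,phi,t) for g,phi in wps])
E
python3 - <<'E'
from h import *
path([((.5055,.2586,.160),49),((.52,.19,.160),47),((.53,.13,.160),45),((.58,.12,.160),40),((.62,.119,.160),38),((.662,.119,.160),36),((.662,.119,.144),36)])
E
```

```text
(0.5055, 0.2586, 0.16) 49 [ 37.   2. -35. -40. -13. -42.] r 0.0 dq 22.0
(0.52, 0.19, 0.16) 47 [ 23.   2. -32. -48. -22. -26.] r 0.0 dq 16.0
(0.53, 0.13, 0.16) 45 [ 13.   3. -30. -51. -28. -18.] r 0.0 dq 10.0
(0.58, 0.12, 0.16) 40 [ 13.   6. -27. -49. -24. -24.] r 0.0 dq 6.0
(0.62, 0.119, 0.16) 38 [ 14.   9. -24. -47. -23. -27.] r 0.0 dq 3.0
(0.662, 0.119, 0.16) 36 [ 14.  12. -21. -44. -22. -32.] r 0.0 dq 4.0
(0.662, 0.119, 0.144) 36 [ 13.  14. -21. -47. -21. -28.] r 0.0 dq 4.0
[0.0, 0.202, -0.216, -0.0, -0.003, 0.002]
[-0.375, -0.004, -0.411, -0.0, -0.026, 0.027]
[-0.689, -0.194, -0.588, -0.0, -0.049, 0.051]
[-0.993, -0.072, -0.475, -0.0, -0.106, 0.112]
[-1.202, 0.051, -0.36, -0.0, -0.129, 0.136]
[-1.417, 0.184, -0.235, -0.0, -0.152, 0.16]
[-1.417, 0.111, -0.157, -0.0, -0.152, 0.16]
```

{"name": "drive_tool", "arguments": {
  "moves": [
    [0, 0.045, -0.048, 0, 0, 0],
    [0, 0.09, -0.096, 0, 0, 0],
    [0, 0.135, -0.144, 0, 0, 0],
    [0, 0.18, -0.192, 0, 0, 0],
    [0, 0.2, -0.215, 0, 0, 0],
    [-0.13, 0.13, -0.28, 0, -0.01, 0.01],
    [-0.26, 0.06, -0.35, 0, -0.02, 0.02],
    [-0.375, -0.004, -0.41, 0, -0.026, 0.027]
  ]
}}

```text
clock: 11.15
tool_pos: [0.5287, 0.199, 0.1463]
orientation: [136.8, -0.0, 137.0]
force: [-0.1, -0.5, -4.8]
opening: 0.0612
```

```bash
python3 - <<'E'
from h import *
st()
path([((.53,.13,.160),45),((.58,.12,.160),40),((.62,.119,.160),38)])
E
```

```text
t 11.15 grasp [0.5199 0.1895 0.16  ] phi 47.0 tilt 43.2 F [-0.11 -0.5  -4.8 ] M [-2.772  2.353 -0.038] op 0.0612 q [ 23.   2. -32. -48. -22. -26.]
(0.53, 0.13, 0.16) 45 [ 13.   3. -30. -51. -28. -18.] r 0.0 dq 10.0
(0.58, 0.12, 0.16) 40 [ 13.   6. -27. -49. -24. -24.] r 0.0 dq 6.0
(0.62, 0.119, 0.16) 38 [ 14.   9. -24. -47. -23. -27.] r 0.0 dq 3.0
[-0.323, -0.179, -0.167, -0.0, -0.024, 0.024]
[-0.62, -0.049, -0.046, -0.0, -0.081, 0.085]
[-0.822, 0.08, 0.075, -0.0, -0.103, 0.11]
```

{"name": "drive_tool", "arguments": {
  "moves": [
    [-0.16, -0.09, -0.085, 0, -0.012, 0.012],
    [-0.323, -0.18, -0.167, 0, -0.024, 0.024],
    [-0.47, -0.115, -0.107, 0, -0.05, 0.055],
    [-0.62, -0.05, -0.046, 0, -0.08, 0.085],
    [-0.72, 0.015, 0.015, 0, -0.092, 0.098],
    [-0.822, 0.08, 0.075, 0, -0.103, 0.11],
    [-0.822, 0.08, 0.075, 0, -0.103, 0.11]
  ]
}}

```text
clock: 11.85
tool_pos: [0.6323, 0.1268, 0.1461]
orientation: [136.8, 0.0, 127.9]
force: [-0.5, -0.9, -5.7]
opening: 0.061
```

```bash
python3 - <<'E'
from h import *
st()
path([((.641,.119,.1605),37),((.662,.119,.1605),36),((.662,.119,.152),36),((.662,.119,.145),36)])
for n,(x0,y0) in (('side',(200,70)),):
    s=vision.snapshot(n);cv2.imwrite(f'pics/{n}14.png',cv2.resize(s['pixels'][y0:y0+200,x0:x0+260,::-1],None,fx=3,fy=3,interpolation=cv2.INTER_CUBIC))
E
```

```text
t 11.85 grasp [0.6221 0.1189 0.1598] phi 37.9 tilt 43.2 F [-0.48 -0.87 -5.68] M [-2.42   3.044  0.072] op 0.061 q [ 14.   9. -24. -47. -23. -28.]
(0.641, 0.119, 0.1605) 37 [ 14.  11. -22. -45. -22. -30.] r 0.0 dq 2.0
(0.662, 0.119, 0.1605) 36 [ 14.  12. -21. -44. -22. -32.] r 0.0 dq 2.0
(0.662, 0.119, 0.152) 36 [ 14.  13. -21. -46. -21. -30.] r 0.0 dq 2.0
(0.662, 0.119, 0.145) 36 [ 13.  14. -21. -47. -21. -28.] r 0.0 dq 2.0
[-0.078, 0.076, 0.065, 0.0, -0.011, 0.012]
[-0.166, 0.156, 0.14, 0.0, -0.022, 0.024]
[-0.166, 0.118, 0.182, 0.0, -0.022, 0.024]
[-0.166, 0.086, 0.216, 0.0, -0.022, 0.024]
```

View pics/side14.png

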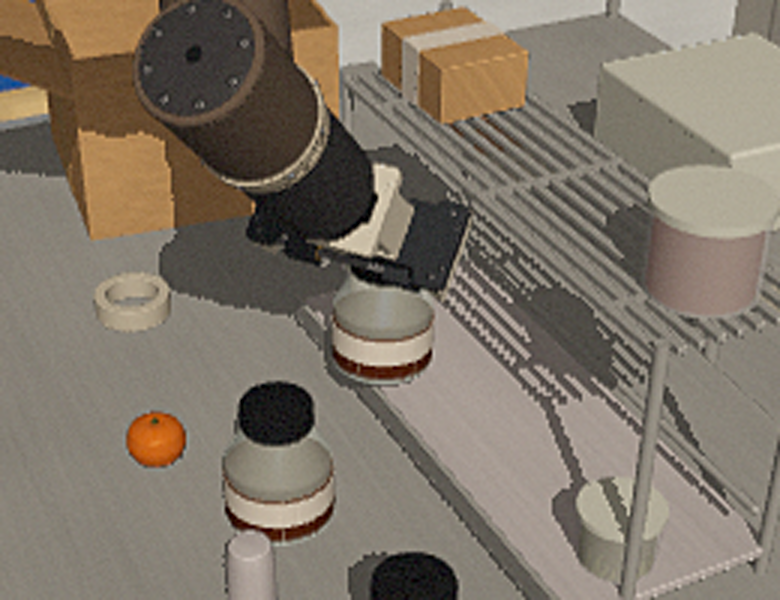

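```bash
python3 - <<'E'
from h import *
for g,ph in (((.641,.119,.1605),37),((.662,.119,.1605),36),((.662,.119,.144),36)):
    p,R=tool(g,ph,43.2); g=np.array(g)
    for s in (.047,.092): print((g-s*R[:,2]-.0965*R[:,0]+.039*R[:,1]).round(3),(g-s*R[:,2]-.05*R[:,0]+.039*R[:,1]).round(3))
E
```

```text
[0.696 0.04  0.221] [0.668 0.077 0.221]
[0.671 0.021 0.254] [0.643 0.058 0.254]
[0.716 0.039 0.221] [0.688 0.076 0.221]
[0.691 0.021 0.254] [0.663 0.058 0.254]
[0.716 0.039 0.205] [0.688 0.076 0.205]
[0.691 0.021 0.238] [0.663 0.058 0.238]
```

```bash
python3 - <<'E'
from h import *
rows([((.632,.119,.157),37,43.2),((.645,.119,.157),36,43.2),((.660,.119,.157),35,43.2)])
E
```

```text
[-0.048, 0.034, 0.052, -0.001, -0.012, 0.011]
[-0.103, 0.084, 0.099, -0.001, -0.024, 0.024]
[-0.166, 0.141, 0.153, -0.001, -0.035, 0.036]
```

{"name": "drive_tool", "arguments": {
  "moves": [
    [-0.048, 0.034, 0.052, 0, -0.012, 0.012],
    [-0.1, 0.084, 0.1, 0, -0.024, 0.024],
    [-0.166, 0.141, 0.153, 0, -0.035, 0.036],
    [-0.166, 0.141, 0.153, 0, -0.035, 0.036]
  ]
}}

```text
clock: 12.3
tool_pos: [0.6719, 0.1266, 0.1431]
orientation: [136.9, 0.0, 124.9]
force: [-0.5, -0.2, -4.9]
opening: 0.061
```

```bash
python3 - <<'E'
from h import *
st();up([-.004,-.008,-.010,-.012,-.0135])
E
```

```text
t 12.3 grasp [0.6614 0.1192 0.1568] phi 34.9 tilt 43.1 F [-0.47 -0.24 -4.92] M [-2.152e+00  3.099e+00 -1.000e-03] op 0.061 q [ 15.  12. -22. -43. -20. -34.]
[0.0, -0.0182, 0.0195, 0.0, 0.0, 0.0]
[0.0, -0.0365, 0.0389, 0.0, 0.0, 0.0]
[0.0, -0.0456, 0.0486, 0.0, 0.0, 0.0]
[0.0, -0.0547, 0.0584, 0.0, 0.0, 0.0]
[0.0, -0.0615, 0.0657, 0.0, 0.0, 0.0]
```

{"name": "drive_tool", "arguments": {
  "moves": [
    [0, -0.014, 0.015, 0, 0, 0],
    [0, -0.027, 0.029, 0, 0, 0],
    [0, -0.039, 0.042, 0, 0, 0],
    [0, -0.046, 0.05, 0, 0, 0],
    [0, -0.05, 0.054, 0, 0, 0],
    [0, -0.053, 0.057, 0, 0, 0],
    [0, -0.055, 0.0595, 0, 0, 0],
    [0, -0.057, 0.061, 0, 0, 0]
  ]
}}

```text
clock: 13.1
tool_pos: [0.6728, 0.1267, 0.1323]
orientation: [136.7, 0.1, 124.9]
force: [-5.6, -1.7, 7.2]
opening: 0.061
```

```bash
python3 - <<'E'
from h import *
st();up([-.0005,-.001,-.0015])
E
```

```text
t 13.1 grasp [0.6622 0.1194 0.146 ] phi 34.9 tilt 43.3 F [-5.62 -1.74  7.2 ] M [-0.44   1.922  0.53 ] op 0.061 q [ 14.  13. -21. -46. -20. -30.]
[0.0, -0.0023, 0.0024, 0.0, 0.0, 0.0]
[0.0, -0.0046, 0.0049, 0.0, 0.0, 0.0]
[0.0, -0.0069, 0.0073, 0.0, 0.0, 0.0]
```

{"name": "drive_tool", "arguments": {
  "moves": [
    [0, 0, 0, 0, 0, 0],
    [0, 0, 0, 0, 0, 0],
    [0, 0, 0, 0, 0, 0],
    [0, 0, 0, 0, 0, 0]
  ],
  "fingers": 0.85
}}

```text
clock: 13.5
tool_pos: [0.673, 0.1267, 0.1324]
orientation: [136.7, 0.1, 124.9]
force: [-0.7, 0.9, -0.3]
opening: 0.0802
```

```bash
python3 - <<'E'
from h import *
st()
g=np.array([.6622,.1194,.146]);d=np.array([np.cos(np.radians(35)),np.sin(np.radians(35)),0])
path([(tuple((g-k*d).round(4)),36+6*i) for i,k in enumerate((.03,.07,.11))]+[((.56,.05,.2),55)])
s=vision.snapshot('side');cv2.imwrite('pics/side15.png',cv2.resize(s['pixels'][70:270,200:460,::-1],None,fx=3,fy=3,interpolation=cv2.INTER_CUBIC))
E
```

```text
t 13.5 grasp [0.6624 0.1194 0.1461] phi 34.9 tilt 43.3 F [-0.74  0.86 -0.31] M [-1.268  1.698  0.062] op 0.0802 q [ 14.  13. -21. -46. -20. -30.]
(np.float64(0.6376), np.float64(0.1022), np.float64(0.146)) 36 [ 11.  12. -23. -49. -23. -24.] r 0.0 dq 6.0
(np.float64(0.6049), np.float64(0.0792), np.float64(0.146)) 42 [  4.  11. -23. -53. -32. -11.] r 0.0 dq 13.0
(np.float64(0.5721), np.float64(0.0563), np.float64(0.146)) 48 [ -2.  10. -23. -55. -40.  -2.] r 0.0 dq 10.0
(0.56, 0.05, 0.2) 55 [ -4.   7. -19. -50. -50.  -3.] r 0.0 dq 10.0
[0.003, -0.147, -0.138, -0.0, 0.013, -0.012]
[0.011, -0.341, -0.321, -0.0, 0.082, -0.085]
[0.02, -0.536, -0.505, -0.0, 0.151, -0.157]
[0.041, -0.357, -0.831, -0.0, 0.231, -0.242]
```

View pics/side15.png

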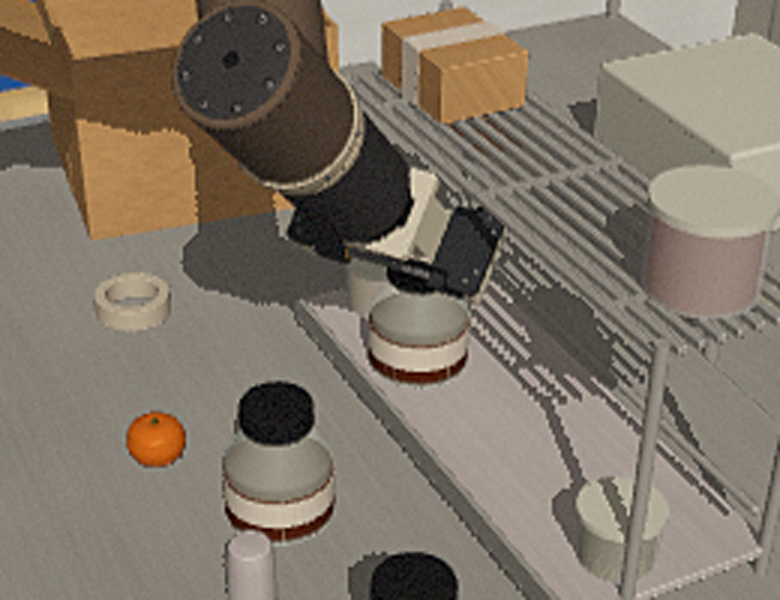

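{"name": "drive_tool", "arguments": {
  "moves": [
    [0, -0.075, -0.07, 0, 0, 0],
    [0, -0.15, -0.14, 0, 0, 0],
    [0, -0.25, -0.235, 0, 0, 0],
    [0, -0.35, -0.33, 0, 0.03, -0.03],
    [0.02, -0.53, -0.5, 0, 0.15, -0.15],
    [0.04, -0.36, -0.83, 0, 0.23, -0.24],
    [0.04, -0.36, -0.83, 0, 0.23, -0.24]
  ],
  "fingers": 1
}}

```text
clock: 14.25
tool_pos: [0.569, 0.0573, 0.1902]
orientation: [136.7, 0.3, 145.0]
force: [1.4, 0.4, 1.3]
opening: 0.0879
```

```bash
python3 - <<'E'
from h import *
st()
path([((.52,.0,.24),80),((.463,-.004,.20),105),((.463,-.004,.111),105),((.463,-.004,.111),45)])
s=vision.snapshot('side');pickle.dump(s,open('side16.pkl','wb'));cv2.imwrite('pics/side16.png',cv2.resize(s['pixels'][70:270,200:460,::-1],None,fx=3,fy=3,interpolation=cv2.INTER_CUBIC))
E
```

```text
t 14.25 grasp [0.5615 0.0467 0.2039] phi 55.0 tilt 43.4 F [1.45 0.43 1.25] M [-1.853  1.043 -0.171] op 0.0879 q [ -4.   7. -18. -49. -51.  -3.]
(0.52, 0.0, 0.24) 80 [-12.  12.  -8. -45. -77.  15.] r 0.0 dq 26.0
(0.463, -0.004, 0.2) 105 [-10.  19.  -7. -39. -87.  35.] r 0.0 dq 19.0
(0.463, -0.004, 0.111) 105 [-10.  25. -11. -39. -79.  42.] r 0.0 dq 8.0
(0.463, -0.004, 0.111) 45 [-15.   7. -33. -60. -43.  14.] r 0.0 dq 35.0
[0.084, -0.141, -0.465, -0.001, 0.289, -0.3]
[0.411, -0.514, -0.452, -0.002, 0.574, -0.603]
[0.414, -0.921, -0.021, -0.002, 0.574, -0.603]
[0.333, -0.9, -0.0, 0.0, -0.112, 0.125]
```

View pics/side16.png

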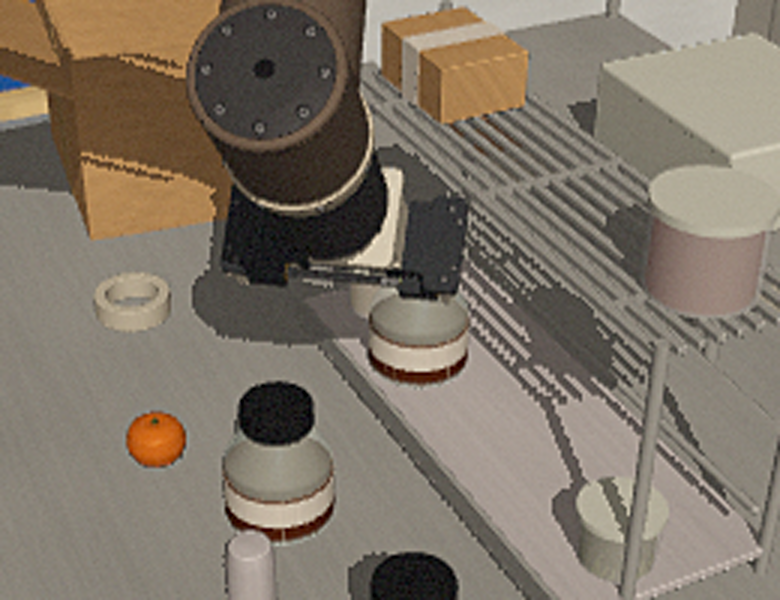

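{"name": "drive_tool", "arguments": {
  "moves": [
    [0.08, -0.14, -0.46, 0, 0.29, -0.3],
    [0.08, -0.14, -0.46, 0, 0.29, -0.3],
    [0.08, -0.14, -0.46, 0, 0.29, -0.3],
    [0.41, -0.51, -0.45, 0, 0.57, -0.6],
    [0.41, -0.51, -0.45, 0, 0.57, -0.6],
    [0.41, -0.51, -0.45, 0, 0.57, -0.6],
    [0.41, -0.51, -0.45, 0, 0.57, -0.6],
    [0.41, -0.51, -0.45, 0, 0.57, -0.6]
  ]
}}

```text
clock: 15.1
tool_pos: [0.4608, 0.0109, 0.1849]
orientation: [136.7, -0.0, -165.5]
force: [0.0, -0.2, 0.1]
opening: 0.088
```

```bash
python3 - <<'E'
from h import *
st()
path([((.465,-.0023,.19),110),((.465,-.0023,.15),110),((.465,-.0023,.112),110)])
E
```

```text
t 15.1 grasp [ 0.464  -0.0016  0.1986] phi -255.5 tilt 43.3 F [ 0.   -0.2   0.07] M [-2.198 -0.577  0.015] op 0.088 q [-10.  19.  -7. -39. -86.  34.]
(0.465, -0.0023, 0.19) 110 [ -8.  21.  -6. -37. -88.  38.] r 0.0 dq 3.0
(0.465, -0.0023, 0.15) 110 [ -8.  23.  -8. -37. -84.  41.] r 0.0 dq 4.0
(0.465, -0.0023, 0.112) 110 [ -8.  26.  -9. -38. -81.  43.] r 0.0 dq 3.0
[0.003, -0.044, 0.037, 0.0, 0.063, -0.067]
[0.003, -0.227, 0.231, 0.0, 0.063, -0.067]
[0.003, -0.401, 0.416, 0.0, 0.063, -0.067]
```

{"name": "drive_tool", "arguments": {
  "moves": [
    [0.003, -0.044, 0.037, 0, 0.063, -0.067],
    [0.003, -0.14, 0.135, 0, 0.063, -0.067],
    [0.003, -0.23, 0.23, 0, 0.063, -0.067],
    [0.003, -0.32, 0.33, 0, 0.063, -0.067],
    [0.003, -0.4, 0.415, 0, 0.063, -0.067],
    [0.003, -0.4, 0.415, 0, 0.063, -0.067],
    [0.003, -0.4, 0.415, 0, 0.063, -0.067]
  ]
}}

```text
clock: 15.8
tool_pos: [0.4607, 0.0098, 0.0987]
orientation: [136.7, -0.0, -160.1]
force: [-0.4, -1.0, 0.2]
opening: 0.088
```

```bash
python3 - <<'E'
from h import *
st()
W=vision.snapshot('wrist');pickle.dump(W,open('w17.pkl','wb'));cv2.imwrite('pics/w17.png',W['pixels'][:,:,::-1])
E
```

```text
t 15.8 grasp [ 0.4651 -0.0024  0.1124] phi -250.1 tilt 43.3 F [-0.37 -0.95  0.24] M [-2.046 -0.833  0.042] op 0.088 q [ -8.  26.  -9. -38. -81.  43.]
```

View pics/w17.png

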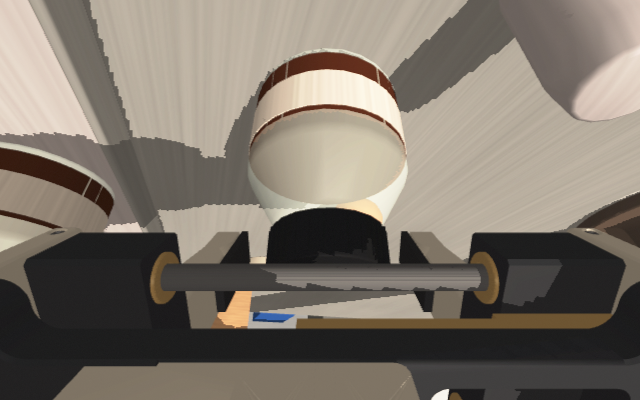

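The cap is centred (u 269–385). Closing.

{"name": "drive_tool", "arguments": {
  "moves": [
    [0, 0, 0, 0, 0, 0],
    [0, 0, 0, 0, 0, 0],
    [0, 0, 0, 0, 0, 0],
    [0, 0, 0, 0, 0, 0],
    [0, 0, 0, 0, 0, 0],
    [0, 0, 0, 0, 0, 0]
  ],
  "fingers": -1
}}

```text
clock: 16.45
tool_pos: [0.4602, 0.0095, 0.0995]
orientation: [136.7, -0.0, -160.0]
force: [-4.0, -2.6, 5.8]
opening: 0.0615
```

```bash
python3 - <<'E'
from h import *
W=vision.snapshot('wrist');pickle.dump(W,open('w18.pkl','wb'))
st();up([.001,.002])
E
```

```text
t 16.5 grasp [ 0.4646 -0.0026  0.1132] phi -250.0 tilt 43.3 F [-4.09 -2.89  4.63] M [-1.431  0.828  1.146] op 0.0613 q [ -8.  26.  -9. -38. -81.  43.]
[0.0, 0.0046, -0.0049, 0.0, 0.0, 0.0]
[0.0, 0.0091, -0.0097, 0.0, 0.0, 0.0]
```

{"name": "drive_tool", "arguments": {
  "moves": [
    [0, 0.004, -0.005, 0, 0, 0],
    [0, 0.009, -0.01, 0, 0, 0],
    [0, 0.009, -0.01, 0, 0, 0],
    [0, 0.009, -0.01, 0, 0, 0]
  ]
}}

```text
clock: 16.9
tool_pos: [0.4602, 0.0095, 0.1015]
orientation: [136.7, -0.0, -160.0]
force: [-2.4, -0.4, -0.8]
opening: 0.0612
```

```bash
python3 - <<'E'
from h import *
W=vision.snapshot('wrist');pickle.dump(W,open('w19.pkl','wb'))
a=ld('w18');print('jar',shift(a,W,265,390,48,140),'bg',shift(a,W,520,630,10,110))
st();up([.001,.002])
E
```

```text
jar ((0.29893796461663413, -2.124647272711357), 1.017226345539093) bg ((-0.26265323281498354, -0.3969444493940131), 0.5229430745442708)
t 16.95 grasp [ 0.4646 -0.0027  0.1151] phi -250.0 tilt 43.3 F [-2.48 -2.24 -0.83] M [-2.489 -0.277  0.559] op 0.0616 q [ -8.  26.  -9. -38. -81.  43.]
[0.0, 0.0046, -0.0049, 0.0, 0.0, 0.0]
[0.0, 0.0091, -0.0097, 0.0, 0.0, 0.0]
```

The jar stayed put (image shift −2.1 px, force −0.8 N), so the middle cap is loose. Letting down, then turning.

{"name": "drive_tool", "arguments": {
  "moves": [
    [0, -0.005, 0.005, 0, 0, 0],
    [0, -0.009, 0.01, 0, 0, 0],
    [0, -0.009, 0.01, 0, 0, 0]
  ]
}}

```text
clock: 17.25
tool_pos: [0.4601, 0.0094, 0.0996]
orientation: [136.7, -0.0, -160.0]
force: [-3.1, -1.1, 3.1]
opening: 0.0612
```

```bash
python3 - <<'E'
from h import *
st();turn(78)
E
```

```text
t 17.25 grasp [ 0.4645 -0.0027  0.1132] phi -250.0 tilt 43.3 F [-3.07 -1.07  3.13] M [-1.944  0.162  0.715] op 0.0612 q [ -8.  26.  -9. -38. -81.  43.]
[-0.006, -0.0, -0.0, -0.0, -0.046, 0.048]
[-0.012, -0.001, -0.001, -0.0, -0.092, 0.097]
[-0.018, -0.001, -0.001, -0.0, -0.138, 0.145]
[-0.024, -0.002, -0.002, -0.0, -0.183, 0.194]
[-0.029, -0.004, -0.004, -0.0, -0.229, 0.242]
[-0.035, -0.005, -0.005, -0.0, -0.275, 0.291]
[-0.04, -0.007, -0.007, -0.0, -0.321, 0.339]
[-0.046, -0.009, -0.009, -0.0, -0.366, 0.388]
```

{"name": "drive_tool", "arguments": {
  "moves": [
    [-0.006, 0, 0, 0, -0.046, 0.048],
    [-0.012, -0.001, -0.001, 0, -0.092, 0.097],
    [-0.018, -0.001, -0.001, 0, -0.138, 0.145],
    [-0.024, -0.002, -0.002, 0, -0.183, 0.194],
    [-0.029, -0.004, -0.004, 0, -0.229, 0.242],
    [-0.035, -0.005, -0.005, 0, -0.275, 0.291],
    [-0.04, -0.007, -0.007, 0, -0.321, 0.339],
    [-0.046, -0.009, -0.009, 0, -0.366, 0.388]
  ]
}}

```text
clock: 18.05
tool_pos: [0.4674, 0.0102, 0.0996]
orientation: [136.7, -0.0, 167.8]
force: [-1.2, 1.9, -0.1]
opening: 0.0617
```

```bash
python3 - <<'E'
from h import *
W=vision.snapshot('wrist');pickle.dump(W,open('w20.pkl','wb'));st();turn(46)
E
```

```text
t 18.1 grasp [ 0.4641 -0.0022  0.1135] phi 77.5 tilt 43.3 F [-3.3   1.2  -2.61] M [-2.787  0.548  0.22 ] op 0.0617 q [-15.  18. -20. -49. -65.  29.]
[-0.006, -0.0, -0.0, -0.0, -0.045, 0.048]
[-0.012, -0.001, -0.001, -0.0, -0.09, 0.095]
[-0.018, -0.001, -0.001, -0.0, -0.135, 0.143]
[-0.023, -0.002, -0.002, -0.0, -0.18, 0.191]
[-0.029, -0.004, -0.003, -0.0, -0.225, 0.239]
[-0.034, -0.005, -0.005, -0.0, -0.27, 0.287]
[-0.04, -0.007, -0.007, -0.0, -0.315, 0.334]
[-0.045, -0.009, -0.009, -0.0, -0.36, 0.382]
```

{"name": "drive_tool", "arguments": {
  "moves": [
    [-0.006, -0.002, 0.002, 0, -0.045, 0.048],
    [-0.012, -0.003, 0.001, 0, -0.09, 0.095],
    [-0.018, -0.003, 0.001, 0, -0.135, 0.143],
    [-0.023, -0.004, 0, 0, -0.18, 0.191],
    [-0.029, -0.006, -0.001, 0, -0.225, 0.239],
    [-0.034, -0.007, -0.003, 0, -0.27, 0.287],
    [-0.04, -0.009, -0.005, 0, -0.315, 0.334],
    [-0.045, -0.011, -0.007, 0, -0.36, 0.382]
  ]
}}

```text
clock: 18.9
tool_pos: [0.4743, 0.0062, 0.0997]
orientation: [136.7, 0.1, 135.8]
force: [1.5, 0.1, -2.1]
opening: 0.0613
```

```bash
python3 - <<'E'
from h import *
W=vision.snapshot('wrist');pickle.dump(W,open('w21.pkl','wb'));st()
c=[ld(n)['pixels'][40:220,220:420,::-1] for n in ('w18','w20','w21')]
cv2.imwrite('pics/z21.png',cv2.resize(np.hstack(c),None,fx=1.33,fy=1.33,interpolation=cv2.INTER_CUBIC))
up([.002])
E
```

```text
t 18.95 grasp [ 0.4643 -0.0024  0.1134] phi 45.6 tilt 43.4 F [-0.95 -0.04 -2.9 ] M [-2.237  1.912  0.082] op 0.0614 q [-15.   7. -32. -60. -44.  13.]
[-0.0, 0.0092, -0.0097, 0.0, 0.0, 0.0]
```

View pics/z21.png

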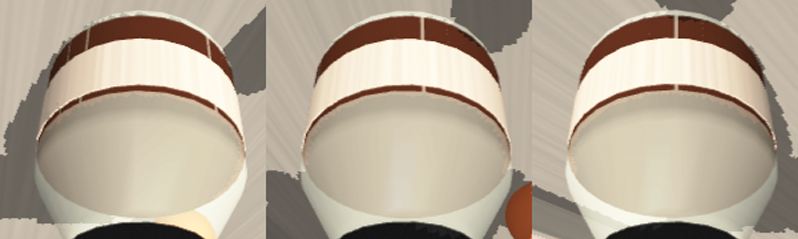

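The seam moved about 34° in the first half and about 6° in the second, after which the jar turned with the cap: stop reached. Tug check.

{"name": "drive_tool", "arguments": {
  "moves": [
    [0, 0.005, -0.005, 0, 0, 0],
    [0, 0.009, -0.01, 0, 0, 0],
    [0, 0.009, -0.01, 0, 0, 0],
    [0, 0.009, -0.01, 0, 0, 0]
  ]
}}

```text
clock: 19.35
tool_pos: [0.4733, 0.0067, 0.1014]
orientation: [136.7, 0.0, 135.6]
force: [-0.5, -0.1, -6.2]
opening: 0.0616
```

```bash
python3 - <<'E'
from h import *
W=vision.snapshot('wrist');pickle.dump(W,open('w22.pkl','wb'))
a=ld('w21');print('jar',shift(a,W,265,390,48,140),'bg',shift(a,W,420,600,60,160))
st()
# bay mid target
path([((.4643,-.0024,.160),45),((.52,.0,.160),40),((.57,.006,.160),34),((.62,.007,.160),30),((.64,.007,.157),27),((.662,.007,.157),25),((.662,.007,.145),25)])
E
```

```text
jar ((1.0414251215937327, -0.34715181212496304), 0.9237216962178548) bg ((-2.291477502923982, -1.3041597770289428), 0.7954314774407281)
t 19.4 grasp [ 0.4642 -0.0025  0.1151] phi 45.6 tilt 43.3 F [ 0.2  -0.26 -5.89] M [-2.545  2.487  0.017] op 0.0615 q [-15.   7. -32. -59. -44.  13.]
(0.4643, -0.0024, 0.16) 45 [-12.   1. -31. -54. -45.   3.] r 0.0 dq 10.0
(0.52, 0.0, 0.16) 40 [ -8.   4. -28. -54. -39.  -5.] r 0.0 dq 7.0
(0.57, 0.006, 0.16) 34 [ -2.   6. -27. -52. -31. -14.] r 0.0 dq 10.0
(0.62, 0.007, 0.16) 30 [  1.   9. -24. -49. -26. -22.] r 0.0 dq 8.0
(0.64, 0.007, 0.157) 27 [  4.  10. -24. -47. -22. -28.] r 0.0 dq 6.0
(0.662, 0.007, 0.157) 25 [  5.  11. -23. -44. -19. -33.] r 0.0 dq 5.0
(0.662, 0.007, 0.145) 25 [  5.  13. -23. -47. -19. -30.] r 0.0 dq 3.0
[-0.001, 0.206, -0.217, 0.0, -0.007, 0.008]
[-0.262, 0.403, -0.031, 0.0, -0.064, 0.068]
[-0.481, 0.592, 0.148, 0.0, -0.132, 0.141]
[-0.721, 0.764, 0.31, 0.0, -0.178, 0.189]
[-0.82, 0.818, 0.388, 0.0, -0.212, 0.226]
[-0.928, 0.891, 0.457, 0.0, -0.235, 0.25]
[-0.928, 0.837, 0.516, 0.0, -0.235, 0.25]
```

{"name": "drive_tool", "arguments": {
  "moves": [
    [0, 0.05, -0.054, 0, 0, 0],
    [0, 0.1, -0.108, 0, 0, 0],
    [0, 0.155, -0.162, 0, 0, 0],
    [0, 0.206, -0.217, 0, -0.007, 0.008],
    [-0.13, 0.3, -0.125, 0, -0.035, 0.038],
    [-0.26, 0.4, -0.03, 0, -0.064, 0.068],
    [-0.37, 0.5, 0.06, 0, -0.098, 0.105],
    [-0.48, 0.59, 0.148, 0, -0.132, 0.141]
  ]
}}

```text
clock: 20.2
tool_pos: [0.5812, 0.0134, 0.1456]
orientation: [136.7, -0.1, 123.9]
force: [-0.9, 0.1, -5.8]
opening: 0.0612
```

```bash
python3 - <<'E'
from h import *
st()
W=vision.snapshot('wrist');
path([((.595,.007,.160),32),((.62,.007,.159),30),((.64,.007,.158),27),((.660,.007,.1575),25),((.660,.007,.1575),25)])
s=vision.snapshot('side');pickle.dump(s,open('side23.pkl','wb'));cv2.imwrite('pics/side23.png',cv2.resize(s['pixels'][70:270,200:460,::-1],None,fx=3,fy=3,interpolation=cv2.INTER_CUBIC))
E
```

```text
t 20.2 grasp [0.5705 0.0062 0.1593] phi 33.9 tilt 43.3 F [-0.9   0.09 -5.79] M [-2.248  3.067 -0.073] op 0.0612 q [ -2.   6. -27. -52. -31. -15.]
(0.595, 0.007, 0.16) 32 [ -0.   7. -25. -51. -28. -18.] r 0.0 dq 3.0
(0.62, 0.007, 0.159) 30 [  1.   9. -24. -49. -26. -22.] r 0.0 dq 4.0
(0.64, 0.007, 0.158) 27 [  4.  10. -24. -47. -22. -28.] r 0.0 dq 6.0
(0.66, 0.007, 0.1575) 25 [  5.  11. -23. -44. -19. -33.] r 0.0 dq 5.0
(0.66, 0.007, 0.1575) 25 [  5.  11. -23. -44. -19. -33.] r 0.0 dq 0.0
[-0.079, 0.088, 0.081, -0.0, -0.02, 0.02]
[-0.175, 0.185, 0.181, -0.0, -0.043, 0.044]
[-0.253, 0.26, 0.262, -0.0, -0.077, 0.081]
[-0.33, 0.338, 0.341, -0.0, -0.1, 0.105]
[-0.33, 0.338, 0.341, -0.0, -0.1, 0.105]
```

View pics/side23.png

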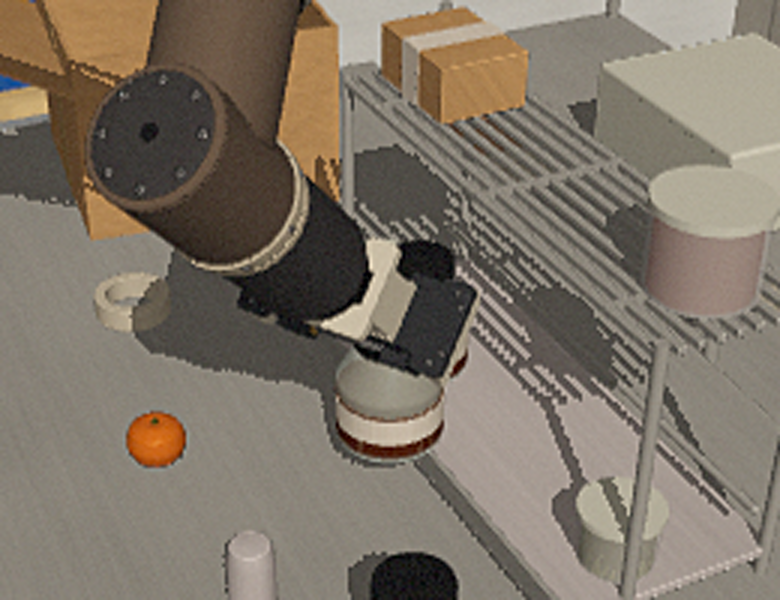

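{"name": "drive_tool", "arguments": {
  "moves": [
    [-0.08, 0.09, 0.08, 0, -0.02, 0.02],
    [-0.13, 0.135, 0.13, 0, -0.03, 0.03],
    [-0.175, 0.185, 0.18, 0, -0.043, 0.044],
    [-0.25, 0.26, 0.262, 0, -0.077, 0.081],
    [-0.33, 0.338, 0.341, 0, -0.1, 0.105],
    [-0.33, 0.338, 0.341, 0, -0.1, 0.105]
  ]
}}

```text
clock: 20.9
tool_pos: [0.6707, 0.0142, 0.1423]
orientation: [136.8, -0.0, 115.4]
force: [-1.3, 0.9, -5.8]
opening: 0.0609
```

```bash
python3 - <<'E'
from h import *
st();up([-.004,-.008,-.010,-.011,-.012])
s=vision.snapshot('top');pickle.dump(s,open('top24.pkl','wb'));cv2.imwrite('pics/top24.png',cv2.resize(s['pixels'][80:280,190:450,::-1],None,fx=3,fy=3,interpolation=cv2.INTER_CUBIC))
E
```

```text
t 20.9 grasp [0.659  0.0087 0.156 ] phi 25.4 tilt 43.2 F [-1.31  0.91 -5.76] M [-1.699  3.659  0.064] op 0.0609 q [  5.  11. -23. -44. -20. -33.]
[-0.0, -0.0183, 0.0194, 0.0, 0.0, 0.0]
[-0.0, -0.0365, 0.0388, 0.0, 0.0, 0.0]
[-0.0, -0.0457, 0.0486, 0.0, 0.0, 0.0]
[-0.0, -0.0502, 0.0534, 0.0, 0.0, 0.0]
[-0.0, -0.0548, 0.0583, 0.0, 0.0, 0.0]
```

View pics/top24.png

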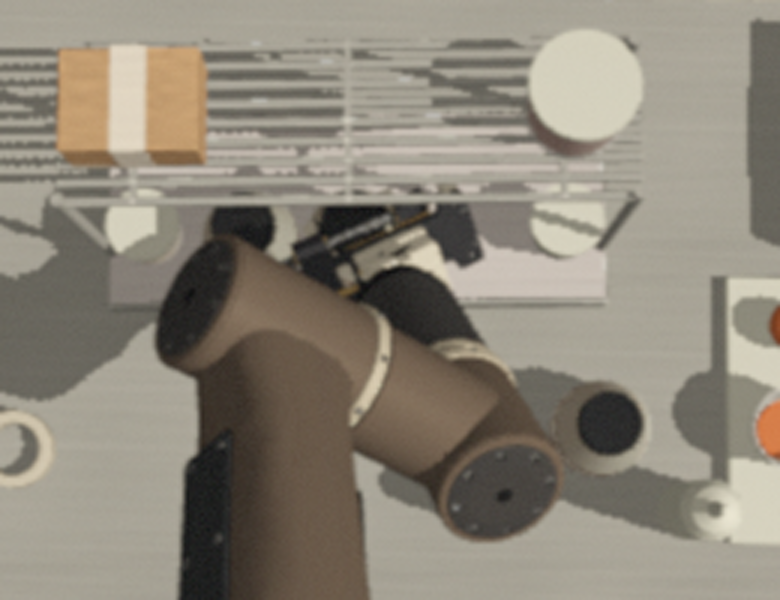

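Both caps sit under the shelf edge at top24 (243,228) and (355,222), and the hand clears the shelf. Lowering.

{"name": "drive_tool", "arguments": {
  "moves": [
    [0, -0.014, 0.015, 0, 0, 0],
    [0, -0.027, 0.029, 0, 0, 0],
    [0, -0.036, 0.039, 0, 0, 0],
    [0, -0.042, 0.044, 0, 0, 0],
    [0, -0.046, 0.049, 0, 0, 0],
    [0, -0.049, 0.052, 0, 0, 0],
    [0, -0.051, 0.054, 0, 0, 0]
  ]
}}

```text
clock: 21.65
tool_pos: [0.6692, 0.0143, 0.1308]
orientation: [136.8, -0.1, 115.4]
force: [-0.3, 0.3, -5.8]
opening: 0.0617
```

```bash
python3 - <<'E'
from h import *
st();up([-.0005,-.001,-.002])
E
```

```text
t 21.65 grasp [0.6576 0.0087 0.1445] phi 25.4 tilt 43.2 F [-0.29  0.31 -5.81] M [-1.514e+00  3.186e+00  3.000e-03] op 0.0617 q [  5.  12. -23. -47. -20. -29.]
[-0.0, -0.0023, 0.0024, 0.0, 0.0, 0.0]
[-0.0, -0.0046, 0.0049, 0.0, 0.0, 0.0]
[-0.0, -0.0091, 0.0097, 0.0, 0.0, 0.0]
```

{"name": "drive_tool", "arguments": {
  "moves": [
    [0, -0.0025, 0.0025, 0, 0, 0],
    [0, -0.0045, 0.005, 0, 0, 0],
    [0, -0.007, 0.0075, 0, 0, 0],
    [0, -0.007, 0.0075, 0, 0, 0]
  ]
}}

```text
clock: 22.05
tool_pos: [0.6698, 0.0145, 0.13]
orientation: [136.7, -0.0, 115.4]
force: [-0.9, 2.5, 0.4]
opening: 0.0612
```

```bash
python3 - <<'E'
from h import *
st()
E
```

```text
t 22.05 grasp [0.6581 0.009  0.1437] phi 25.4 tilt 43.3 F [-0.89  2.48  0.39] M [-0.514  2.328  0.432] op 0.0612 q [  4.  12. -23. -47. -20. -29.]
```

Seated, with the weight off the hand. Releasing, then backing out horizontally.

{"name": "drive_tool", "arguments": {
  "moves": [
    [0, 0, 0, 0, 0, 0],
    [0, 0, 0, 0, 0, 0],
    [0, 0, 0, 0, 0, 0],
    [0, 0, 0, 0, 0, 0]
  ],
  "fingers": 0.85
}}

```text
clock: 22.45
tool_pos: [0.67, 0.0143, 0.1304]
orientation: [136.7, -0.0, 115.4]
force: [-0.7, 0.7, -0.7]
opening: 0.0806
```

```bash
python3 - <<'E'
from h import *
st()
g=np.array([.6581,.009,.1437]);d=np.array([np.cos(np.radians(25.4)),np.sin(np.radians(25.4)),0])
path([(tuple((g-k*d).round(4)),a) for a,k in ((25.4,.015),(25.4,.035),(25.4,.055),(27,.075),(33,.11))]+[((.54,-.06,.2),48)])
E
```

```text
t 22.45 grasp [0.6584 0.0088 0.144 ] phi 25.4 tilt 43.3 F [-0.7   0.67 -0.7 ] M [-0.916  1.949 -0.05 ] op 0.0806 q [  4.  12. -23. -47. -20. -29.]
(np.float64(0.6445), np.float64(0.0026), np.float64(0.1437)) 25.4 [  3.  11. -24. -48. -20. -27.] r 0.0 dq 2.0
(np.float64(0.6265), np.float64(-0.006), np.float64(0.1437)) 25.4 [  2.  10. -25. -50. -21. -25.] r 0.0 dq 2.0
(np.float64(0.6084), np.float64(-0.0146), np.float64(0.1437)) 25.4 [  0.   9. -26. -51. -22. -22.] r 0.0 dq 2.0
(np.float64(0.5903), np.float64(-0.0232), np.float64(0.1437)) 27 [ -3.   8. -27. -53. -25. -17.] r 0.0 dq 5.0
(np.float64(0.5587), np.float64(-0.0382), np.float64(0.1437)) 33 [-10.   8. -26. -55. -35.  -6.] r 0.0 dq 11.0
(0.54, -0.06, 0.2) 48 [-17.   7. -19. -50. -54.   1.] r 0.0 dq 20.0
[0.002, -0.075, -0.068, -0.0, -0.0, 0.0]
[0.002, -0.172, -0.159, -0.0, -0.0, 0.0]
[0.002, -0.269, -0.251, -0.0, -0.0, 0.0]
[0.004, -0.367, -0.342, 0.0, 0.018, -0.019]
[0.014, -0.537, -0.503, 0.0, 0.086, -0.092]
[-0.042, -0.411, -0.9, 0.0, 0.258, -0.274]
```

{"name": "drive_tool", "arguments": {
  "moves": [
    [0, -0.075, -0.068, 0, 0, 0],
    [0, -0.172, -0.16, 0, 0, 0],
    [0, -0.27, -0.25, 0, 0, 0],
    [0.004, -0.367, -0.342, 0, 0.018, -0.019],
    [0.014, -0.537, -0.503, 0, 0.086, -0.092],
    [-0.04, -0.41, -0.9, 0, 0.258, -0.274],
    [-0.04, -0.41, -0.9, 0, 0.258, -0.274]
  ],
  "fingers": 1
}}

```text
clock: 23.15
tool_pos: [0.548, -0.0528, 0.1905]
orientation: [136.7, 0.3, 138.2]
force: [1.8, -0.0, 0.2]
opening: 0.0881
```

```bash
python3 - <<'E'
from h import *
from kin import e
st()
s=vision.snapshot('side');pickle.dump(s,open('side25.pkl','wb'));cv2.imwrite('pics/side25.png',cv2.resize(s['pixels'][70:270,200:460,::-1],None,fx=3,fy=3,interpolation=cv2.INTER_CUBIC))
B=blob(s,(337,267));print(B, onz(s,*B[0],.108)+[.0012,.0018,0])
o=sensors.get_obs();q=o['joint_pos']
for phi,t in ((50,30),(80,20),(100,5),(95,0),(85,0),(20,0),(150,43),(110,43)):
    p,R=tool((.476,-.2445,.112),phi,t);qq,r=ik(p,R,q,None);print(phi,t,qq.round(0),round(r,4))
E
```

```text
t 23.15 grasp [ 0.5393 -0.0623  0.2041] phi 48.2 tilt 43.3 F [ 1.83 -0.03  0.19] M [-1.627  1.071 -0.157] op 0.0881 q [-17.   7. -18. -49. -55.   2.]
(array([337.41013072, 266.82352941]), array([324, 254,  28,  26], dtype=int32), np.int32(612)) [ 0.47606989 -0.24418326  0.108     ]
50 30 [-29.  17. -16. -36. -56.  10.] 0.0
80 20 [-21.  20. -13. -22. -63.  22.] 0.0
100 5 [-10.  17. -22.  -6. -53.  23.] 0.0
95 0 [ -6.  15. -27.  -0. -48.  11.] 0.0
85 0 [ -6.  15. -27.  -0. -48.   1.] 0.0
20 0 [ -6.  15. -27.  -0. -48. -64.] 0.0
150 43 [-14.  40.   7. -11. -98.  77.] 0.0
110 43 [-27.  36.   6. -28. -94.  54.] 0.0
```

View pics/side25.png

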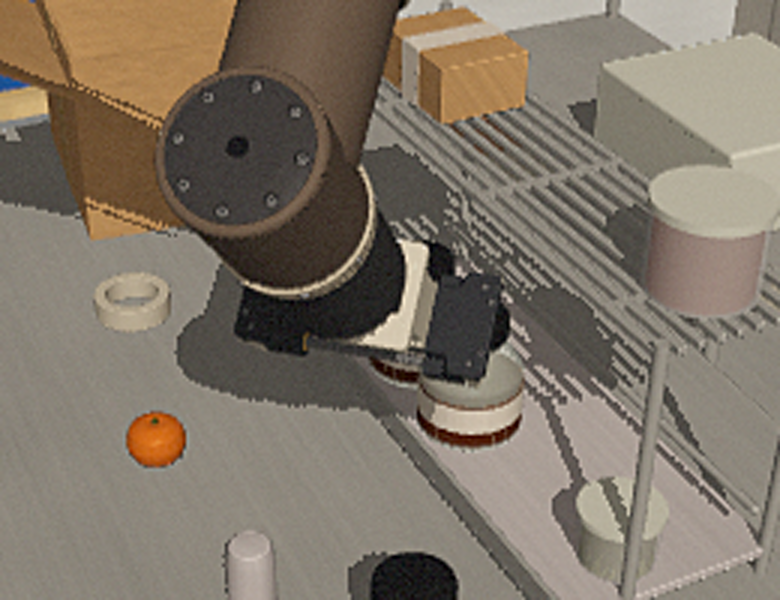

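```bash
python3 - <<'E'
from h import *
rows([((.53,-.09,.26),60,33),((.476,-.2443,.27),90,3)])
E
```

```text
[-0.049, 0.097, -0.397, 0.171, 0.123, -0.145]
[-0.469, -0.653, -1.164, 0.64, 0.283, -0.644]
```

```bash
python3 - <<'E'
from h import *
rows([((.51,-.14,.26),68,25)])
E
```

```text
[-0.166, -0.168, -0.633, 0.301, 0.188, -0.264]
```

{"name": "drive_tool", "arguments": {
  "moves": [
    [-0.16, -0.17, -0.63, 0.3, 0.19, -0.26],
    [-0.16, -0.17, -0.63, 0.3, 0.19, -0.26],
    [-0.16, -0.17, -0.63, 0.3, 0.19, -0.26],
    [-0.16, -0.17, -0.63, 0.3, 0.19, -0.26]
  ]
}}

```text
clock: 23.6
tool_pos: [0.5144, -0.1329, 0.244]
orientation: [155.1, -0.0, 158.0]
force: [-0.7, 0.7, -1.2]
opening: 0.0877
```

```bash
python3 - <<'E'
from h import *
st();rows([((.476,-.2443,.25),88,0)])
E
```

```text
t 23.6 grasp [ 0.5114 -0.1403  0.261 ] phi 68.0 tilt 24.9 F [-0.72  0.72 -1.25] M [-1.075  0.418  0.041] op 0.0877 q [-13.   8.  -8. -26. -72.  -1.]
[-0.041, -0.747, -0.253, 0.411, 0.072, -0.328]
```

{"name": "drive_tool", "arguments": {
  "moves": [
    [-0.04, -0.75, -0.25, 0.41, 0.07, -0.33],
    [-0.04, -0.75, -0.25, 0.41, 0.07, -0.33],
    [-0.04, -0.75, -0.25, 0.41, 0.07, -0.33],
    [-0.04, -0.75, -0.25, 0.41, 0.07, -0.33],
    [-0.04, -0.75, -0.25, 0.41, 0.07, -0.33]
  ]
}}

```text
clock: 24.1
tool_pos: [0.4748, -0.2426, 0.2289]
orientation: [180.0, 0.1, 178.3]
force: [-0.4, 0.1, -0.6]
opening: 0.0876
```

```bash
python3 - <<'E'
from h import *
st();rows([((.476,-.2443,.16),88,0),((.476,-.2443,.112),88,0)])
s=vision.snapshot('wrist');cv2.imwrite('pics/w26.png',s['pixels'][:,:,::-1])
s=vision.snapshot('side');cv2.imwrite('pics/side26.png',cv2.resize(s['pixels'][120:360,240:500,::-1],None,fx=2.5,fy=2.5,interpolation=cv2.INTER_CUBIC))
E
```

```text
t 24.1 grasp [ 0.4747 -0.2426  0.2477] phi 88.3 tilt 0.1 F [-0.35  0.09 -0.65] M [ 0.161 -0.079 -0.051] op 0.0876 q [ -6.   7. -17.  -0. -66.   4.]
[-0.008, -0.011, 0.585, 0.001, 0.001, 0.005]
[-0.008, -0.012, 0.905, 0.001, 0.001, 0.005]
```

View pics/w26.png

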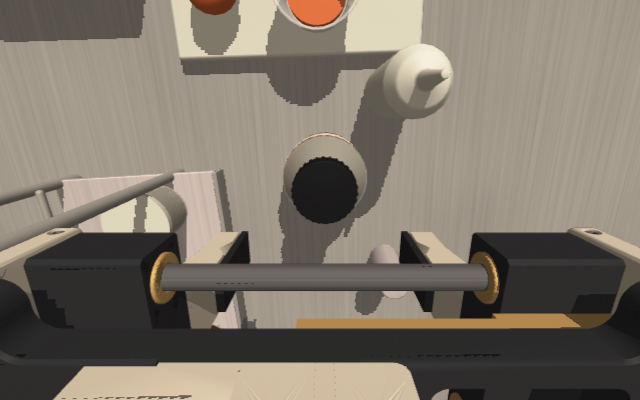

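View pics/side26.png

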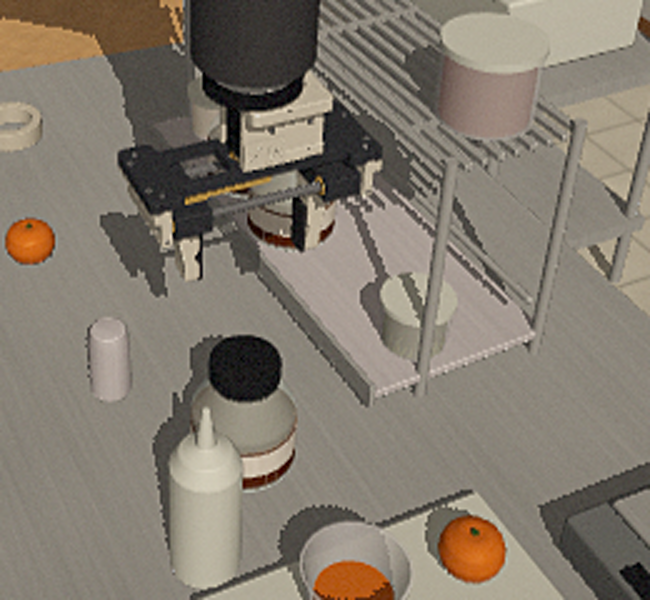

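The cap is laterally aligned at (324,190), and the bottle at about (420,80) lies beyond the hand's footprint. Descending.

{"name": "drive_tool", "arguments": {
  "moves": [
    [-0.008, -0.011, 0.3, 0, 0, 0],
    [-0.008, -0.011, 0.58, 0, 0, 0],
    [-0.008, -0.011, 0.7, 0, 0, 0],
    [-0.008, -0.012, 0.82, 0, 0, 0],
    [-0.008, -0.012, 0.905, 0, 0, 0],
    [-0.008, -0.012, 0.905, 0, 0, 0],
    [-0.008, -0.012, 0.905, 0, 0, 0]
  ]
}}

```text
clock: 24.9
tool_pos: [0.4769, -0.2446, 0.0941]
orientation: [179.7, 0.2, 178.0]
force: [0.7, -1.1, 0.8]
opening: 0.0877
```

```bash
python3 - <<'E'
from h import *
st()
s=vision.snapshot('wrist');cv2.imwrite('pics/w27.png',s['pixels'][:,:,::-1])
E
```

```text
t 24.9 grasp [ 0.4769 -0.2447  0.1129] phi 88.0 tilt 0.3 F [ 0.67 -1.12  0.75] M [ 0.078 -0.075  0.059] op 0.0877 q [ -6.  15. -27.  -0. -48.   5.]
```

View pics/w27.png

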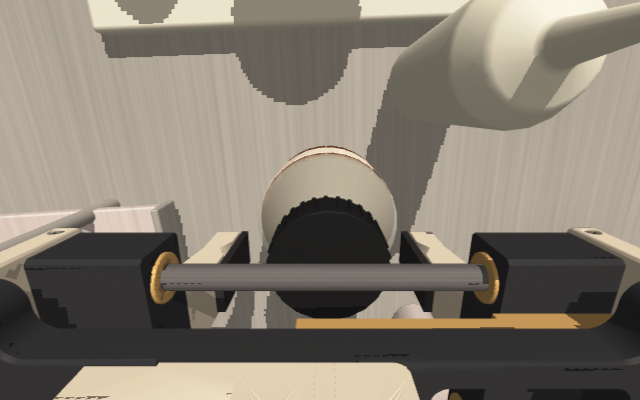

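{"name": "drive_tool", "arguments": {
  "moves": [
    [0, 0, 0, 0, 0, 0],
    [0, 0, 0, 0, 0, 0],
    [0, 0, 0, 0, 0, 0],
    [0, 0, 0, 0, 0, 0],
    [0, 0, 0, 0, 0, 0],
    [0, 0, 0, 0, 0, 0]
  ],
  "fingers": -1
}}

```text
clock: 25.55
tool_pos: [0.476, -0.2445, 0.0947]
orientation: [179.8, 0.1, 178.0]
force: [-4.5, 0.7, 6.1]
opening: 0.0614
```

```bash
python3 - <<'E'
from h import *
W=vision.snapshot('wrist');pickle.dump(W,open('w28.pkl','wb'));st()
E
```

```text
t 25.6 grasp [ 0.4759 -0.2446  0.1135] phi 88.0 tilt 0.3 F [-5.55  0.54  4.99] M [0.24  1.867 0.026] op 0.0617 q [ -6.  15. -27.  -0. -48.   5.]
```

{"name": "drive_tool", "arguments": {
  "moves": [
    [0, 0, -0.006, 0, 0, 0],
    [0, 0, -0.013, 0, 0, 0],
    [0, 0, -0.013, 0, 0, 0],
    [0, 0, -0.013, 0, 0, 0]
  ]
}}

```text
clock: 26.0
tool_pos: [0.4758, -0.2444, 0.0962]
orientation: [179.7, 0.1, 178.0]
force: [0.2, -0.3, -6.2]
opening: 0.0611
```

```bash
python3 - <<'E'
from h import *
W=vision.snapshot('wrist');pickle.dump(W,open('w29.pkl','wb'));st()
a=ld('w28');print('jar',shift(a,W,265,395,145,215),'bg',shift(a,W,90,260,20,110))
E
```

```text
t 26.05 grasp [ 0.4758 -0.2445  0.1151] phi 88.0 tilt 0.3 F [-0.62 -0.09 -5.72] M [ 0.004 -0.037 -0.005] op 0.0613 q [ -6.  15. -27.  -0. -49.   5.]
jar ((0.34956003839764094, -0.01540334862199444), 1.0247431972880423) bg ((0.581062370615669, 0.11676586571805103), 0.9395760774023739)
```

Full jar weight (−5.7 N) came at once, so the right cap is tight. As a cheap safeguard against a very small looseness, I'll set it down and turn it 20° clockwise before carrying.

{"name": "drive_tool", "arguments": {
  "moves": [
    [0, 0, 0.006, 0, 0, 0],
    [0, 0, 0.012, 0, 0, 0],
    [0, 0, 0.012, 0, 0, 0.08],
    [0, 0, 0.012, 0, 0, 0.16],
    [0, 0, 0.012, 0, 0, 0.24],
    [0, 0, 0.012, 0, 0, 0.32],
    [0, 0, 0.012, 0, 0, 0.36],
    [0, 0, 0.012, 0, 0, 0.36]
  ]
}}

```text
clock: 26.85
tool_pos: [0.4771, -0.2445, 0.095]
orientation: [179.7, 0.1, 156.4]
force: [1.5, 0.3, -2.8]
opening: 0.0616
```

```bash
python3 - <<'E'
from h import *
W=vision.snapshot('wrist');st()
c=[ld('w28')['pixels'][130:260,220:420,::-1],W['pixels'][130:260,220:420,::-1]]
cv2.imwrite('pics/z30.png',cv2.resize(np.hstack(c),None,fx=2,fy=2,interpolation=cv2.INTER_CUBIC))
from kin import ik
q=sensors.get_obs()['joint_pos']
for w in [((.50,-.2445,.17),66),((.505,-.12,.17),60),((.5,-.01,.17),55),((.5,-.01,.113),55)]:
    p,R=tool(w[0],w[1],0);q,r=ik(p,R,q,None);print(w,q.round(0),r)
rows([((.476,-.2445,.165),66,0),((.50,-.2,.165),62,0),((.505,-.12,.165),60,0)])
E
```

```text
t 26.9 grasp [ 0.4769 -0.2446  0.1138] phi 66.5 tilt 0.3 F [ 1.78  0.4  -1.74] M [ 0.13  -1.004  0.057] op 0.0614 q [ -6.  15. -27.  -0. -48. -17.]
((0.5, -0.2445, 0.17), 66) [ -6.  13. -20.   0. -56. -18.] 7.5401465444244e-15
((0.505, -0.12, 0.17), 60) [  8.  10. -25.  -0. -55. -38.] 3.55434477255381e-15
((0.5, -0.01, 0.17), 55) [ 21.   8. -27.  -0. -55. -56.] 8.191998435540596e-10
((0.5, -0.01, 0.113), 55) [ 21.  12. -31.  -0. -47. -56.] 1.7615405434029173e-12
[0.005, -0.001, -0.342, 0.005, 0.001, 0.008]
[-0.023, 0.335, -0.34, 0.005, 0.001, 0.075]
[0.159, 0.838, -0.338, 0.005, 0.001, 0.108]
```

View pics/z30.png

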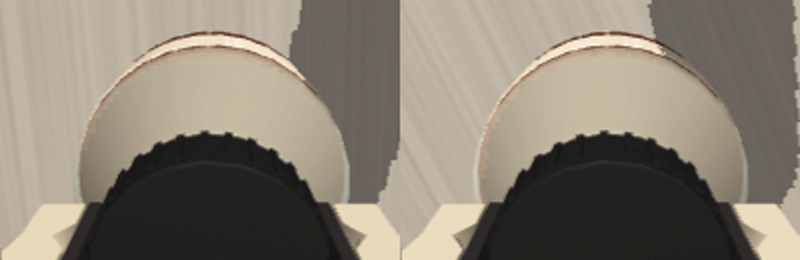

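{"name": "drive_tool", "arguments": {
  "moves": [
    [0, 0, -0.11, 0, 0, 0],
    [0, 0, -0.22, 0, 0, 0],
    [0, 0, -0.34, 0, 0, 0],
    [-0.02, 0.17, -0.34, 0, 0, 0.04],
    [-0.02, 0.33, -0.34, 0, 0, 0.07],
    [0.07, 0.58, -0.34, 0, 0, 0.09],
    [0.16, 0.84, -0.34, 0, 0, 0.11],
    [0.16, 0.84, -0.34, 0, 0, 0.11]
  ]
}}

```text
clock: 27.7
tool_pos: [0.5049, -0.1159, 0.1461]
orientation: [179.7, -0.0, 150.1]
force: [0.3, -1.6, -5.5]
opening: 0.0616
```

```bash
python3 - <<'E'
from h import *
st();rows([((.49,-.05,.165),60,0),((.49,-.05,.125),60,0),((.49,-.05,.116),60,0),((.49,-.05,.1138),60,0)])
E
```

```text
t 27.7 grasp [ 0.5048 -0.116   0.1649] phi 60.1 tilt 0.3 F [ 0.29 -1.55 -5.47] M [-0.594  0.111 -0.012] op 0.0616 q [  9.  10. -25.  -0. -55. -38.]
[0.305, 0.332, 0.002, 0.006, -0.0, 0.002]
[0.305, 0.33, 0.268, 0.006, -0.0, 0.002]
[0.305, 0.33, 0.328, 0.006, -0.0, 0.002]
[0.305, 0.33, 0.343, 0.006, -0.0, 0.002]
```

{"name": "drive_tool", "arguments": {
  "moves": [
    [0.1, 0.11, 0, 0, 0, 0],
    [0.2, 0.22, 0, 0, 0, 0],
    [0.305, 0.33, 0.08, 0, 0, 0],
    [0.305, 0.33, 0.18, 0, 0, 0],
    [0.305, 0.33, 0.26, 0, 0, 0],
    [0.305, 0.33, 0.31, 0, 0, 0],
    [0.305, 0.33, 0.333, 0, 0, 0],
    [0.305, 0.33, 0.338, 0, 0, 0]
  ]
}}

```text
clock: 28.5
tool_pos: [0.4911, -0.0502, 0.0963]
orientation: [179.6, 0.1, 150.1]
force: [0.0, 1.1, 1.9]
opening: 0.0613
```

```bash
python3 - <<'E'
from h import *
st()
E
```

```text
t 28.5 grasp [ 0.491  -0.0503  0.1151] phi 60.1 tilt 0.4 F [0.04 1.1  1.87] M [ 0.523  0.042 -0.044] op 0.0613 q [ 17.  11. -32.  -0. -47. -47.]
```

{"name": "drive_tool", "arguments": {
  "moves": [
    [0, 0, 0, 0, 0, 0],
    [0, 0, 0, 0, 0, 0],
    [0, 0, 0, 0, 0, 0],
    [0, 0, 0, 0, 0, 0],
    [0, 0, -0.15, 0, 0, 0],
    [0, 0, -0.4, 0, 0, 0],
    [0, 0, -0.6, 0, 0, 0]
  ],
  "fingers": 1
}}

```text
clock: 29.2
tool_pos: [0.4908, -0.0508, 0.188]
orientation: [179.6, 0.1, 150.1]
force: [0.5, -0.1, 0.2]
opening: 0.0876
```

```bash
python3 - <<'E'
from h import *
st()
q=sensors.get_obs()['joint_pos']
for w,a,t in [((.47,-.08,.21),60,20),((.45,-.10,.21),58,43),((.49,-.0503,.17),55,43),((.49,-.0503,.113),55,43)]:
    p,R=tool(w,a,t);q,r=ik(p,R,q,None);print(w,a,t,q.round(0),round(r,4))
rows([((.46,-.08,.21),60,22),((.45,-.1,.21),58,43)])
s=vision.snapshot('side');pickle.dump(s,open('side31.pkl','wb'));cv2.imwrite('pics/side31.png',cv2.resize(s['pixels'][120:360,200:460,::-1],None,fx=2.5,fy=2.5,interpolation=cv2.INTER_CUBIC))
E
```

```text
t 29.2 grasp [ 0.4907 -0.0509  0.2068] phi 60.1 tilt 0.4 F [ 0.53 -0.08  0.19] M [ 0.095 -0.232 -0.06 ] op 0.0876 q [ 17.   5. -25.  -0. -60. -47.]
(0.47, -0.08, 0.21) 60 20 [ -1.   2. -23. -21. -57. -19.] 0.0
(0.45, -0.1, 0.21) 58 43 [-27.   6. -19. -47. -68.  14.] 0.0
(0.49, -0.0503, 0.17) 55 43 [-19.   8. -22. -51. -58.  12.] 0.0
(0.49, -0.0503, 0.113) 55 43 [-21.  14. -24. -54. -54.  20.] 0.0
[0.081, -0.224, -0.032, -0.361, 0.001, 0.003]
[0.069, -0.334, -0.057, -0.71, -0.012, 0.035]
```

View pics/side31.png

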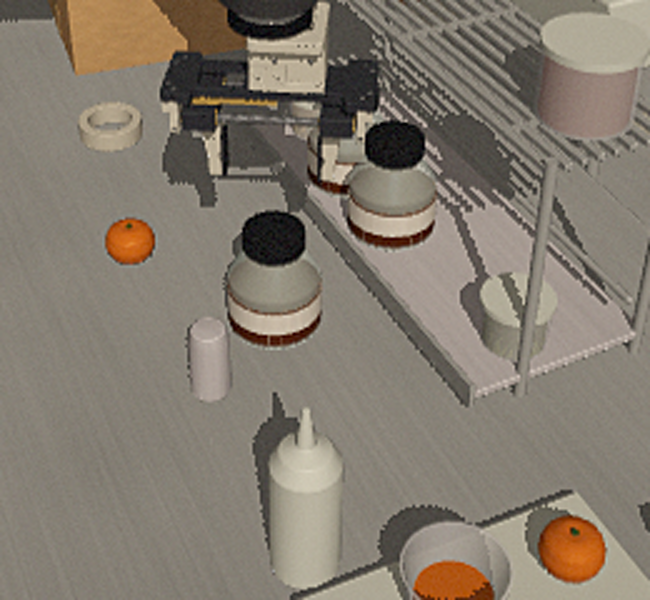

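The jar stands staged upright, with its cap at side31 (274,238). The middle jar is on the tier, and the shaker and bottle are undisturbed. I'll tilt the hand and regrasp.

{"name": "drive_tool", "arguments": {
  "moves": [
    [0.08, -0.22, -0.03, -0.18, 0, 0],
    [0.08, -0.22, -0.03, -0.36, 0, 0],
    [0.07, -0.33, -0.06, -0.54, -0.006, 0.02],
    [0.07, -0.33, -0.06, -0.71, -0.012, 0.035],
    [0.07, -0.33, -0.06, -0.71, -0.012, 0.035],
    [0.07, -0.33, -0.06, -0.71, -0.012, 0.035]
  ]
}}

```text
clock: 29.85
tool_pos: [0.4585, -0.0922, 0.2001]
orientation: [136.5, 0.2, 147.5]
force: [-0.2, -0.1, -0.1]
opening: 0.0878
```

```bash
python3 - <<'E'
from h import *
s=ld('side31');B=blob(s,(200+274/2.5,120+238/2.5));print(B and onz(s,*B[0],.108)+[.0012,.0018,0])
st();rows([((.4905,-.0505,.19),55,43),((.4905,-.0505,.15),55,43),((.4905,-.0505,.112),55,43)])
E
```

```text
[ 0.49324414 -0.04925291  0.108     ]
t 29.85 grasp [ 0.4515 -0.1031  0.2137] phi 57.5 tilt 43.5 F [-0.18 -0.12 -0.08] M [-2.021  1.224 -0.003] op 0.0878 q [-27.   6. -19. -47. -69.  14.]
[-0.034, 0.206, 0.414, 0.008, -0.026, 0.032]
[-0.033, 0.022, 0.608, 0.008, -0.026, 0.032]
[-0.032, -0.152, 0.791, 0.008, -0.026, 0.032]
```

{"name": "drive_tool", "arguments": {
  "moves": [
    [-0.03, 0.2, 0.4, 0, -0.02, 0.03],
    [-0.03, 0.21, 0.42, 0, -0.026, 0.032],
    [-0.03, 0.11, 0.52, 0.008, -0.026, 0.032],
    [-0.03, 0.02, 0.612, 0.008, -0.026, 0.032],
    [-0.03, -0.07, 0.71, 0.008, -0.026, 0.032],
    [-0.03, -0.15, 0.795, 0.008, -0.026, 0.032],
    [-0.03, -0.15, 0.795, 0.008, -0.026, 0.032],
    [-0.03, -0.15, 0.795, 0.008, -0.026, 0.032]
  ]
}}

```text
clock: 30.65
tool_pos: [0.4979, -0.039, 0.0981]
orientation: [137.0, -0.0, 145.1]
force: [0.7, -0.6, -0.1]
opening: 0.0879
```

```bash
python3 - <<'E'
from h import *
W=vision.snapshot('wrist');cv2.imwrite('pics/w32.png',W['pixels'][:,:,::-1]);st()
E
```

```text
t 30.7 grasp [ 0.4909 -0.0497  0.1124] phi 55.1 tilt 43.0 F [ 0.56 -0.32  0.1 ] M [-1.835  1.196 -0.104] op 0.0875 q [-21.  14. -24. -54. -54.  20.]
```

View pics/w32.png

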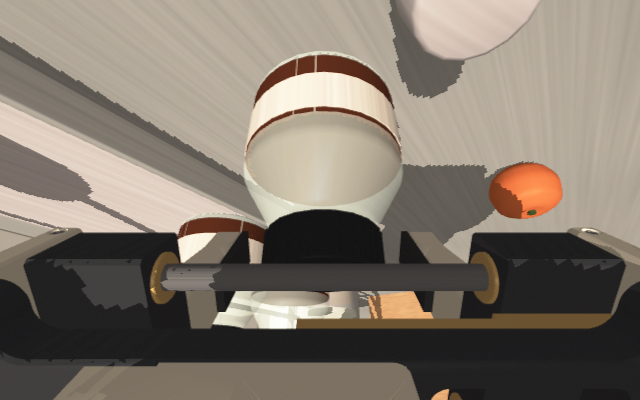

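The cap is centred (u 263–385). Closing and tugging again.

{"name": "drive_tool", "arguments": {
  "moves": [
    [0, 0, 0, 0, 0, 0],
    [0, 0, 0, 0, 0, 0],
    [0, 0, 0, 0, 0, 0],
    [0, 0, 0, 0, 0, 0],
    [0, 0, 0, 0, 0, 0],
    [0, 0, 0, 0, 0, 0]
  ],
  "fingers": -1
}}

```text
clock: 31.3
tool_pos: [0.4986, -0.0394, 0.0991]
orientation: [137.0, 0.1, 145.1]
force: [-0.2, -0.4, 4.1]
opening: 0.0616
```

```bash
python3 - <<'E'
from h import *
W=vision.snapshot('wrist');pickle.dump(W,open('w33.pkl','wb'));st()
E
```

```text
t 31.35 grasp [ 0.4912 -0.0499  0.1129] phi 55.1 tilt 43.0 F [ 0.22 -0.85  4.02] M [-1.193  0.598 -0.135] op 0.0615 q [-21.  14. -24. -54. -54.  20.]
```

{"name": "drive_tool", "arguments": {
  "moves": [
    [0, 0.005, -0.005, 0, 0, 0],
    [0, 0.009, -0.01, 0, 0, 0],
    [0, 0.009, -0.01, 0, 0, 0],
    [0, 0.009, -0.01, 0, 0, 0]
  ]
}}

```text
clock: 31.75
tool_pos: [0.4979, -0.0393, 0.1005]
orientation: [137.0, 0.0, 145.1]
force: [-1.0, 0.5, -6.3]
opening: 0.0614
```

```bash
python3 - <<'E'
from h import *
W=vision.snapshot('wrist');pickle.dump(W,open('w34.pkl','wb'));st()
a=ld('w33');print('jar',shift(a,W,255,395,50,200),'bg',shift(a,W,480,580,155,225))
path([((.491,-.05,.160),50),((.53,-.09,.160),38),((.57,-.105,.160),28),((.62,-.105,.159),22),((.64,-.104,.158),20),((.663,-.1035,.1575),18),((.663,-.1035,.145),18)])
E
```

```text
t 31.8 grasp [ 0.4907 -0.0498  0.1143] phi 55.1 tilt 43.0 F [-0.3   0.81 -5.17] M [-3.057  2.053  0.057] op 0.0613 q [-20.  14. -24. -54. -54.  19.]
jar ((0.08613333316091598, -0.812594574062814), 0.9934284102475202) bg ((-0.9931973381488604, -0.917464673921728), 0.9634586339526706)
(0.491, -0.05, 0.16) 50 [-19.   7. -24. -52. -53.  10.] r 0.0 dq 10.0
(0.53, -0.09, 0.16) 38 [-19.   8. -24. -53. -46.   1.] r 0.0 dq 8.0
(0.57, -0.105, 0.16) 28 [-15.   8. -24. -52. -36.  -9.] r 0.0 dq 11.0
(0.62, -0.105, 0.159) 22 [-10.  10. -22. -49. -29. -20.] r 0.0 dq 11.0
(0.64, -0.104, 0.158) 20 [ -8.  11. -21. -47. -26. -24.] r 0.0 dq 4.0
(0.663, -0.1035, 0.1575) 18 [ -6.  13. -20. -45. -23. -30.] r 0.0 dq 5.0
(0.663, -0.1035, 0.145) 18 [ -6.  14. -20. -47. -23. -27.] r 0.0 dq 3.0
[-0.01, 0.207, -0.223, 0.0, -0.057, 0.062]
[-0.393, 0.154, -0.273, 0.0, -0.194, 0.208]
[-0.683, 0.201, -0.228, 0.0, -0.307, 0.33]
[-0.964, 0.333, -0.096, 0.0, -0.375, 0.404]
[-1.072, 0.387, -0.037, 0.0, -0.398, 0.428]
[-1.198, 0.45, 0.026, 0.0, -0.421, 0.452]
[-1.198, 0.393, 0.087, 0.0, -0.421, 0.452]
```

The force says tight, but the jar image shifted 0.8 px, so there may be a trace of slack. Time allows a check: set down, turn 20° clockwise, and watch whether the jar's seam moves relative to the hand.

{"name": "drive_tool", "arguments": {
  "moves": [
    [0, -0.005, 0.006, 0, 0, 0],
    [0, -0.01, 0.011, 0, 0, 0],
    [0, -0.01, 0.011, 0, 0, 0]
  ]
}}

```text
clock: 32.1
tool_pos: [0.4982, -0.0392, 0.0992]
orientation: [137.0, 0.1, 145.1]
force: [-3.9, -1.9, 4.3]
opening: 0.0611
```

```bash
python3 - <<'E'
from h import *
W=vision.snapshot('wrist');pickle.dump(W,open('w35.pkl','wb'));st();turn(33,7)
E
```

```text
t 32.15 grasp [ 0.4908 -0.0497  0.1129] phi 55.1 tilt 43.0 F [-4.52 -1.7   5.46] M [-1.106  1.607  0.615] op 0.0616 q [-21.  14. -24. -54. -54.  20.]
[-0.005, -0.0, -0.0, 0.0, -0.035, 0.039]
[-0.009, -0.0, -0.0, 0.0, -0.071, 0.078]
[-0.014, -0.001, -0.001, 0.0, -0.107, 0.116]
[-0.019, -0.002, -0.001, 0.0, -0.143, 0.155]
[-0.023, -0.002, -0.002, 0.0, -0.179, 0.193]
[-0.028, -0.003, -0.003, 0.0, -0.215, 0.232]
[-0.032, -0.005, -0.004, 0.0, -0.251, 0.27]
```

{"name": "drive_tool", "arguments": {
  "moves": [
    [-0.005, 0, 0, 0, -0.035, 0.039],
    [-0.009, 0, 0, 0, -0.071, 0.078],
    [-0.014, -0.001, -0.001, 0, -0.107, 0.116],
    [-0.019, -0.002, -0.001, 0, -0.143, 0.155],
    [-0.023, -0.002, -0.002, 0, -0.179, 0.193],
    [-0.028, -0.003, -0.003, 0, -0.215, 0.232],
    [-0.032, -0.005, -0.004, 0, -0.25, 0.27]
  ]
}}

```text
clock: 32.85
tool_pos: [0.502, -0.0428, 0.0995]
orientation: [136.9, -0.0, 122.9]
force: [1.7, 0.5, -2.1]
opening: 0.0614
```

```bash
python3 - <<'E'
from h import *
W=vision.snapshot('wrist');pickle.dump(W,open('w36.pkl','wb'));st()
c=[ld(n)['pixels'][40:220,220:420,::-1] for n in ('w35','w36')]
cv2.imwrite('pics/z36.png',cv2.resize(np.hstack(c),None,fx=2,fy=2,interpolation=cv2.INTER_CUBIC))
up([.002])
E
```

```text
t 32.9 grasp [ 0.4907 -0.0495  0.1133] phi 32.7 tilt 43.1 F [ 0.12  0.01 -3.08] M [-1.684  1.99  -0.13 ] op 0.0611 q [-17.   6. -32. -61. -36.   5.]
[0.0, 0.0091, -0.0097, 0.0, 0.0, 0.0]
```

View pics/z36.png

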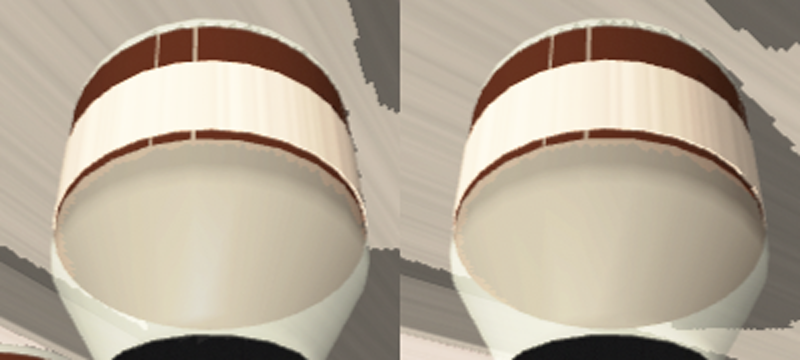

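The seam moved only about 2° relative to the hand over a 22° turn, so the cap is home. Carrying it to the right slot.

```bash
python3 - <<'E'
from h import *
path([((.491,-.05,.160),33),((.53,-.09,.160),31),((.57,-.105,.160),27),((.60,-.105,.1595),24)])
s=ld('side31')
for n,u,v in (('M',394,145),('L',0,0)):
    if u: B=blob(s,(200+u/2.5,120+v/2.5)); print(n,B and onz(s,*B[0],.138))
E
```

```text
(0.491, -0.05, 0.16) 33 [-13.   1. -31. -54. -38.  -6.] r 0.0 dq 11.0
(0.53, -0.09, 0.16) 31 [-17.   5. -27. -53. -39.  -5.] r 0.0 dq 5.0
(0.57, -0.105, 0.16) 27 [-15.   8. -24. -52. -35. -10.] r 0.0 dq 5.0
(0.6, -0.105, 0.1595) 24 [-12.   9. -23. -51. -31. -16.] r 0.0 dq 5.0
[-0.003, 0.213, -0.228, 0.0, 0.003, -0.004]
[-0.371, 0.267, -0.177, -0.0, -0.02, 0.02]
[-0.605, 0.391, -0.06, -0.0, -0.065, 0.069]
[-0.718, 0.512, 0.057, -0.0, -0.099, 0.105]
M [0.65877668 0.00815481 0.138     ]
```

{"name": "drive_tool", "arguments": {
  "moves": [
    [0, 0.053, -0.057, 0, 0, 0],
    [0, 0.106, -0.114, 0, 0, 0],
    [0, 0.16, -0.17, 0, 0, 0],
    [0, 0.213, -0.228, 0, 0, 0],
    [-0.19, 0.24, -0.2, 0, -0.01, 0.01],
    [-0.37, 0.267, -0.177, 0, -0.02, 0.02],
    [-0.6, 0.39, -0.06, 0, -0.065, 0.069],
    [-0.718, 0.512, 0.057, 0, -0.1, 0.105]
  ]
}}

```text
clock: 33.7
tool_pos: [0.6132, -0.102, 0.1449]
orientation: [137.0, 0.0, 113.8]
force: [0.3, 0.4, -5.7]
opening: 0.0612
```

```bash
python3 - <<'E'
from h import *
st()
path([((.615,-.105,.159),23),((.63,-.105,.158),21),((.645,-.105,.1575),19.5),((.661,-.105,.157),18)])
s=vision.snapshot('side');cv2.imwrite('pics/side37.png',cv2.resize(s['pixels'][70:310,220:480,::-1],None,fx=2.5,fy=2.5,interpolation=cv2.INTER_CUBIC))
E
```

```text
t 33.7 grasp [ 0.6014 -0.1071  0.1586] phi 23.8 tilt 43.0 F [ 0.32  0.38 -5.7 ] M [-1.497  3.412 -0.025] op 0.0612 q [-12.   9. -23. -51. -31. -16.]
(0.615, -0.105, 0.159) 23 [-11.  10. -22. -50. -30. -18.] r 0.0 dq 2.0
(0.63, -0.105, 0.158) 21 [ -9.  11. -22. -49. -27. -22.] r 0.0 dq 4.0
(0.645, -0.105, 0.1575) 19.5 [ -8.  12. -21. -47. -25. -25.] r 0.0 dq 3.0
(0.661, -0.105, 0.157) 18 [ -6.  13. -20. -45. -23. -29.] r 0.0 dq 4.0
[-0.025, 0.066, 0.059, 0.0, -0.008, 0.01]
[-0.068, 0.128, 0.126, 0.0, -0.031, 0.034]
[-0.11, 0.193, 0.191, 0.0, -0.048, 0.052]
[-0.156, 0.262, 0.26, 0.0, -0.065, 0.071]
```

View pics/side37.png

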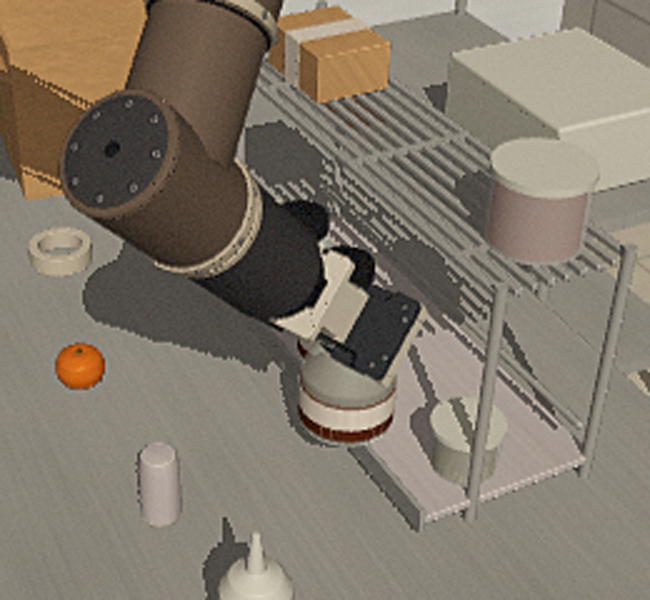

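{"name": "drive_tool", "arguments": {
  "moves": [
    [-0.025, 0.066, 0.059, 0, -0.008, 0.01],
    [-0.068, 0.128, 0.126, 0, -0.031, 0.034],
    [-0.11, 0.193, 0.191, 0, -0.048, 0.052],
    [-0.156, 0.262, 0.26, 0, -0.065, 0.071],
    [-0.156, 0.262, 0.26, 0, -0.065, 0.071]
  ]
}}

```text
clock: 34.25
tool_pos: [0.6773, -0.0992, 0.1421]
orientation: [137.0, -0.1, 107.9]
force: [-2.5, -1.4, -5.8]
opening: 0.0609
```

```bash
python3 - <<'E'
from h import *
st()
s=vision.snapshot('top');cv2.imwrite('pics/top38.png',cv2.resize(s['pixels'][80:280,190:450,::-1],None,fx=3,fy=3,interpolation=cv2.INTER_CUBIC))
s=vision.snapshot('side');cv2.imwrite('pics/side38.png',cv2.resize(s['pixels'][70:310,220:480,::-1],None,fx=2.5,fy=2.5,interpolation=cv2.INTER_CUBIC))
E
```

```text
t 34.25 grasp [ 0.6651 -0.1031  0.1559] phi 17.9 tilt 43.0 F [-2.54 -1.41 -5.76] M [-1.221  4.055  0.074] op 0.0609 q [ -6.  13. -20. -45. -23. -29.]
```

View pics/top38.png

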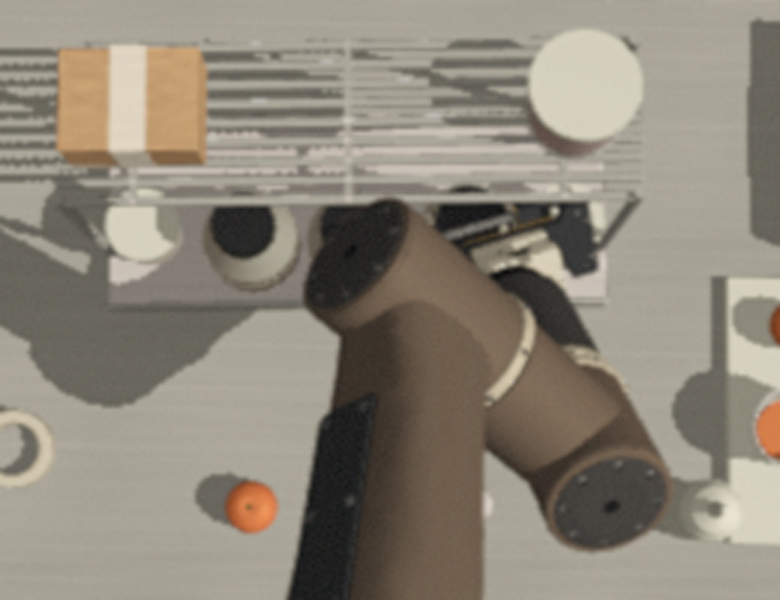

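View pics/side38.png

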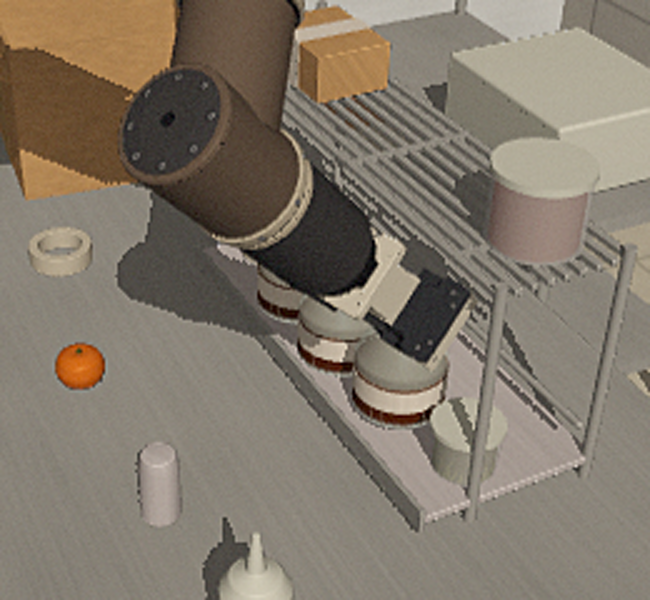

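All three jars stand side by side (side38 bases at about (285,300), (335,350) and (400,400)), with a clear gap to the right tub. Lowering.

{"name": "drive_tool", "arguments": {
  "moves": [
    [0, -0.014, 0.015, 0, 0, 0],
    [0, -0.027, 0.029, 0, 0, 0],
    [0, -0.036, 0.039, 0, 0, 0],
    [0, -0.042, 0.044, 0, 0, 0],
    [0, -0.046, 0.049, 0, 0, 0],
    [0, -0.049, 0.052, 0, 0, 0],
    [0, -0.051, 0.054, 0, 0, 0]
  ]
}}

```text
clock: 35.05
tool_pos: [0.6758, -0.0994, 0.131]
orientation: [137.0, -0.1, 107.9]
force: [0.4, -0.3, -6.0]
opening: 0.0612
```

```bash
python3 - <<'E'
from h import *
st()
E
```

```text
t 35.05 grasp [ 0.6636 -0.1033  0.1447] phi 17.9 tilt 43.0 F [ 0.45 -0.26 -5.97] M [-0.992  3.215  0.061] op 0.0612 q [ -6.  14. -20. -47. -23. -27.]
```

{"name": "drive_tool", "arguments": {
  "moves": [
    [0, -0.0025, 0.0025, 0, 0, 0],
    [0, -0.0045, 0.005, 0, 0, 0],
    [0, -0.007, 0.0075, 0, 0, 0],
    [0, -0.0085, 0.009, 0, 0, 0],
    [0, -0.0085, 0.009, 0, 0, 0]
  ]
}}

```text
clock: 35.55
tool_pos: [0.6765, -0.0992, 0.1301]
orientation: [136.9, -0.1, 108.0]
force: [-0.2, 1.9, 0.5]
opening: 0.0613
```

```bash
python3 - <<'E'
from h import *
st()
E
```

```text
t 35.55 grasp [ 0.6643 -0.1032  0.1438] phi 18.0 tilt 43.1 F [-0.17  1.88  0.49] M [0.124 1.846 0.549] op 0.0613 q [ -7.  14. -20. -48. -23. -26.]
```

Seated. Releasing and backing out.

{"name": "drive_tool", "arguments": {
  "moves": [
    [0, 0, 0, 0, 0, 0],
    [0, 0, 0, 0, 0, 0],
    [0, 0, 0, 0, 0, 0],
    [0, 0, 0, 0, 0, 0]
  ],
  "fingers": 0.85
}}

```text
clock: 35.95
tool_pos: [0.6766, -0.0995, 0.1302]
orientation: [136.9, -0.1, 107.9]
force: [-0.3, -0.4, -0.5]
opening: 0.0807
```

```bash
python3 - <<'E'
from h import *
st()
g=np.array([.6643,-.1032,.1438]);d=np.array([np.cos(np.radians(18)),np.sin(np.radians(18)),0])
path([(tuple((g-k*d).round(4)),a) for a,k in ((18,.015),(18,.035),(18,.055),(20,.08),(26,.115))]+[((.50,-.14,.22),36)])
E
```

```text
t 35.95 grasp [ 0.6644 -0.1034  0.1439] phi 17.9 tilt 43.1 F [-0.32 -0.39 -0.47] M [-0.676  2.056  0.019] op 0.0807 q [ -7.  14. -20. -48. -23. -26.]
(np.float64(0.65), np.float64(-0.1078), np.float64(0.1438)) 18 [ -8.  13. -21. -49. -23. -24.] r 0.0 dq 2.0
(np.float64(0.631), np.float64(-0.114), np.float64(0.1438)) 18 [ -9.  12. -22. -50. -24. -22.] r 0.0 dq 2.0
(np.float64(0.612), np.float64(-0.1202), np.float64(0.1438)) 18 [-11.  11. -24. -51. -25. -20.] r 0.0 dq 2.0
(np.float64(0.5882), np.float64(-0.1279), np.float64(0.1438)) 20 [-14.  10. -24. -53. -29. -14.] r 0.0 dq 6.0
(np.float64(0.5549), np.float64(-0.1387), np.float64(0.1438)) 26 [-21.  10. -24. -55. -38.  -4.] r 0.0 dq 10.0
(0.5, -0.14, 0.22) 36 [-25.   3. -21. -48. -53.  -3.] r 0.0 dq 16.0
[0.002, -0.074, -0.068, -0.0, -0.0, -0.002]
[0.001, -0.171, -0.159, -0.0, -0.0, -0.002]
[0.001, -0.268, -0.25, -0.0, -0.0, -0.002]
[0.004, -0.39, -0.364, 0.0, 0.023, -0.026]
[0.013, -0.561, -0.524, 0.0, 0.091, -0.099]
[0.133, -0.473, -1.137, 0.0, 0.205, -0.221]
```

{"name": "drive_tool", "arguments": {
  "moves": [
    [0, -0.074, -0.068, 0, 0, 0],
    [0, -0.171, -0.159, 0, 0, 0],
    [0, -0.268, -0.25, 0, 0, 0],
    [0.004, -0.39, -0.364, 0, 0.023, -0.026],
    [0.013, -0.56, -0.524, 0, 0.09, -0.1],
    [0.1, -0.46, -0.98, 0, 0.18, -0.19],
    [0.1, -0.46, -0.98, 0, 0.18, -0.19],
    [0.1, -0.46, -0.98, 0, 0.18, -0.19]
  ],
  "fingers": 1
}}

```text
clock: 36.75
tool_pos: [0.5287, -0.1335, 0.1936]
orientation: [136.8, 0.1, 123.5]
force: [1.1, 0.1, 0.3]
opening: 0.0877
```

```bash
python3 - <<'E'
from h import *
st();up([.08])
E
```

```text
t 36.75 grasp [ 0.5179 -0.1406  0.2073] phi 33.5 tilt 43.2 F [1.06 0.09 0.29] M [-1.157  1.753  0.01 ] op 0.0877 q [-24.   4. -21. -49. -50.  -4.]
[-0.001, 0.3654, -0.3885, 0.0, 0.0, 0.0]
```

Raising and pulling back for a clear view.

{"name": "drive_tool", "arguments": {
  "moves": [
    [0, 0.18, -0.19, 0, 0, 0],
    [0, 0.36, -0.39, 0, 0, 0],
    [0, 0.2, -0.65, 0, 0.1, -0.1],
    [0, 0.1, -0.85, 0, 0.2, -0.2],
    [0, 0.1, -0.85, 0, 0.2, -0.2]
  ]
}}

```text
clock: 37.25
tool_pos: [0.4643, -0.1781, 0.2969]
orientation: [136.7, -0.4, 140.7]
force: [1.0, 0.3, -1.9]
opening: 0.0876
```

```bash
python3 - <<'E'
from h import *
st()
for n,(x0,y0) in (('side',(220,70)),('top',(180,80))):
    s=vision.snapshot(n);pickle.dump(s,open(n+'40.pkl','wb'));cv2.imwrite(f'pics/{n}40.png',cv2.resize(s['pixels'][y0:y0+220,x0:x0+290,::-1],None,fx=2.7,fy=2.7,interpolation=cv2.INTER_CUBIC))
E
```

```text
t 37.25 grasp [ 0.4562 -0.1882  0.3106] phi 50.7 tilt 43.3 F [ 0.99  0.26 -1.91] M [-1.851  1.256 -0.089] op 0.0876 q [-35.   4.  -8. -44. -79.   5.]
```

View pics/side40.png

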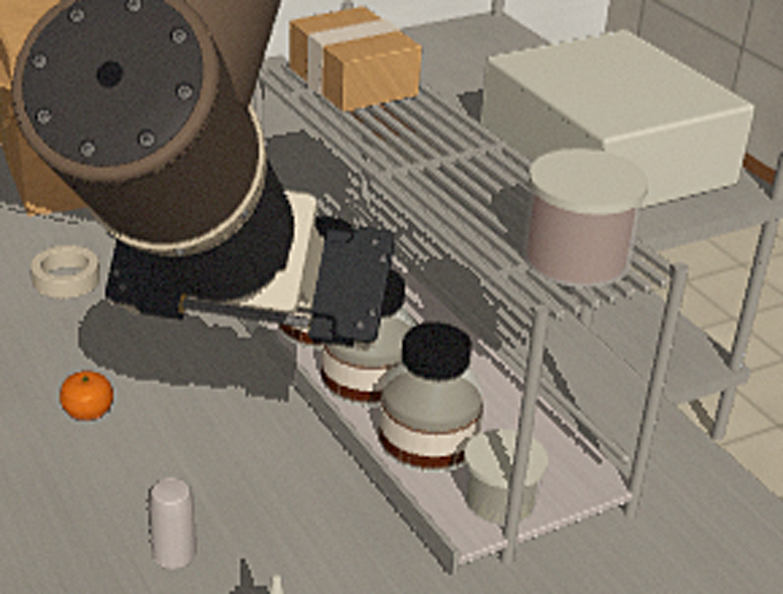

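View pics/top40.png

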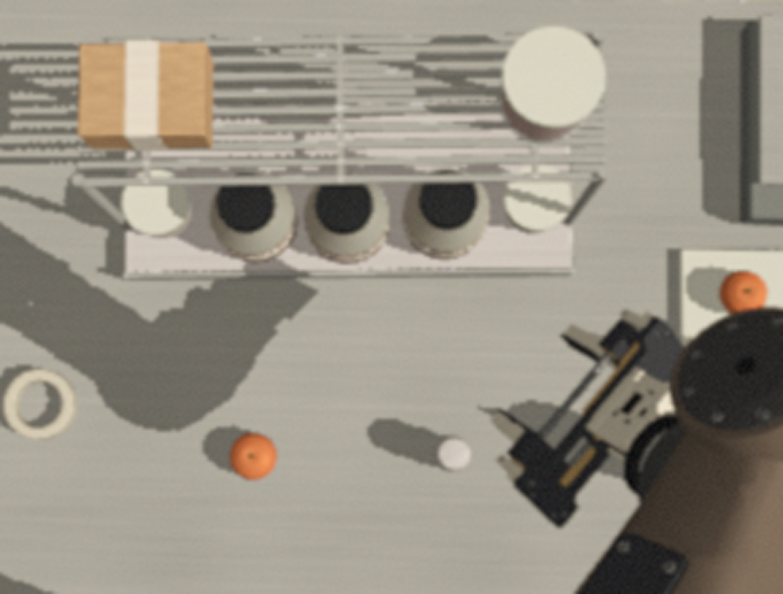

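Side40 and top40 show the three jars upright on the lower tier, with caps at top40 (245,205), (343,207) and (447,202) and even gaps to each other and to the tubs. Bystanders are checked against the first picture, then I hand in.

```bash
python3 - <<'E'
from h import *
a=ld('top0');b=ld('top40')
for n,(u,v,r) in dict(tubL=(237,156,14),tubR=(379,155,14),shaker=(348,248,9),mand=(274,249,11),tape=(194,229,15),mand_b=(456,188,11)).items():
    print(n,np.round(shift(a,b,u-r,u+r,v-r,v+r)[0],2))
for u,v in ((245,205),(343,207),(447,202)):
    B=blob(b,(180+u/2.7,80+v/2.7)); print(B[0].round(1),onz(b,*B[0],.138).round(3))
from plant import ticket
print(ticket.close_job())
E
```

```text
tubL [0.15 0.11]
tubR [-0.04 -0.03]
shaker [ 0.03 -0.33]
mand [0.01 0.01]
tape [0.04 0.14]
mand_b [-0.96 -2.02]
[270.  156.3] [0.655 0.118 0.138]
[306.1 155.9] [0.658 0.012 0.138]
[344.9 154.9] [ 0.664 -0.101  0.138]
the job is handed in; nothing more can be done
None
```

The three jars stand upright side by side on the lower tier, between the two tubs, and the job was handed in at about 37 s of the 72 s allowed.

- **Caps:** The left and middle caps were loose. I let each down and screwed it clockwise until the jar turned with it, and a second tug then lifted the full jar weight (about −6 N). The right cap was tight on the first tug. When I regrasped that jar, its image moved 0.8 px, which hinted at slack. I turned the cap a further 22° clockwise and the jar followed to within about 2°, so I took it as home.
- **Slip:** My first attempt to turn the left cap ran the wrist into a singular position. The gripper swung off the cap and pushed the jar about 2 cm. The jar stayed upright, nothing else moved, and I regrasped it.
- **Touchdown:** The left jar touched down a little early, with about 12 N of press. The middle and right jars showed almost none.
- **Final positions:** In the last top view, taking the caps to be at seated height, they are at (0.655, 0.118), (0.658, 0.012) and (0.664, −0.101). That puts them 106 to 113 mm apart, clear of the tubs, with the hand touching nothing.
- **Bystanders:** In the same view the tubs, shaker, near mandarin and tape roll had moved by less than 0.4 px. The board mandarin's check read about 2 px, but the arm partly hid it, so that reading is unreliable. I did not measure the squeeze bottle or deli cup at the end. My moves did not touch them, and earlier views showed them in place.

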